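Strip the baked cores from a core box held by bench locking pliers

ROBOT

A 7-joint arm with a two-finger parallel gripper is mounted at the origin on the work surface. World frame = base frame: x ahead of the robot, y to its left, z up, the work surface at z = 0. Lengths are in m, angles in rad, forces in N, time in s.
With the tool pointing down it reaches from about 0.425 to 0.925 m from the base axis. Payload 6.8 kg.
Tool frame: the origin (TCP) lies at the centre of the arm's flange, where the gripper is bolted on; the fingertips stand 173 mm ahead of it and the grasp point (between the pads) lies 155 mm ahead of it (r.hold_point_z is the distance from the TCP to the grasp point, in m); z points along the fingers, x is the direction in which the jaws open and shut, and the axes are right-handed (so a half turn about z gives the same grasp; the last joint's range is limited). The gripper opens to 85 mm and grips with 20 to 120 N. Pads are 22 mm wide; open, the fingers measure 114 mm over their backs; the gripper's body (76 mm by 85 mm) begins 54 mm behind the grasp point. The pads swing forward as they close: fully open they stand 13 mm farther back than shut.
Start: joints at [1.22, 0.477, 0.022, 1.555, -0.011, 1.109, -0.083], TCP at [0.162, -0.655, 0.405] pointing down, gripper open.
Joint ranges: [-2.96, 2.96], [-0.34, 2.1], [-1.41, 1.46], [0.24, 2.44], [-1.37, 4.51], [0.17, 1.92], [-2.96, 2.96]. Speed limits (rad/s): [2.39, 2.39, 3.14, 3.14, 3.14, 3.14, 3.14].

INTERFACE

Orientations are given as a rotation vector (axis times angle).
In Python, from bench import r gives the robot as it stands.
- The arm moves only by the tool apply_moves, never from a script. Its arguments are lists of equal length, an entry for each row: "dp": the shift along the tool's x, y, z scaled (see below), a list of three; "twist": the turn, a rotation vector about the tool's x, y, z scaled (see below), a list of three; "jaw": the closure in counts, from 0 (fully open) to 255 (shut). In form: {"dp": [[x, y, z], ...], "twist": [[rx, ry, rz], ...], "jaw": [jaw, ...]}. A call has 1 to 20 rows; each row shifts and turns the pose as measured when the row begins, along the tool's axes as they then stand; what a row does not reach is not made up. The controller multiplies each number of a shift by 12 cm and each number of a turn by 120 degrees. A row lasts 1/10 s, in which the tool goes at most 50 mm and 8.59 degrees, less where a joint would pass 70% of its speed; a pose out of reach is approached as far as the arm can. A call with a number of a shift or a turn outside -1 to 1 is refused whole. A call with a gripper value outside its range is refused whole. The fingers move at their own pace and stop on an object; "grip_force" is the grip in N (left out, the last holds). Time passes only in rows, so rows that do not move let the fingers close. It gives the time, the measured TCP pose, the force and the opening at its end, in the units of the state.
- r.get_obs(): the state, without advancing time (a new reading comes with each control period).
- r.grab_frame(name): name is "side" or "top" or "wrist"; returns a dict with "color" (400x640x3 uint8, red, green, blue), "z_map" (400x640 float32, m along the optical axis (not along the pixel's ray), 0 where there is no reading), "intrinsics" (3x3 intrinsics, pixels), "R" (3x3) and "t" (3): a world point X has camera coordinates R X + t; the wrist camera has in their place "hand_eye" (4x4, takes a point from camera to tool coordinates, whose origin is the TCP and whose axes are the tool frame's). Camera axes: x right, y down, z forward; pixel columns grow to the right and rows downward; lengths in m; the calibration is good to about 2 mm. A picture is of the moment at which its call begins: read the wrist's pose just before it.
- r.hand_in(): hands the job in, once; it reports no verdict.
The state is a dict: "clock": time; "joints": joint angles; "qvel": joint speeds; "tau": joint torques, N m; "tcp_pos": TCP position; "orientation": TCP orientation; "contact_force": force on the tool from outside, world axes, zero at the start; "moment": the same for the moment, N m; "grip_width": finger opening in m.
Only numpy, scipy, OpenCV 4.12 (cv2) and the standard library are available. Lean on these libraries where they do the work, as an engineer would, in place of code of your own. Each camera call takes 0.05 s, during which the arm holds its last target.

TASK

Bring the loaded aluminium core box over from the rubber mat and, keeping its foot under the open jaw of the bench pliers, nudge it until the hole in the foot drops over the dowel and the box sits flat; then press the pliers' handle down over centre so that the jaw locks on the foot. Only then lift every brown core out of the locked box and stand it upright on the floor of the wooden tray; the cores are brittle, so set them down and do not drop them. Finally push down the release lever behind the handle so that the jaw springs fully open, put the empty box back flat on the middle of the mat, and leave the other tools where they are.

Things in the scene. Friction and masses are not known exactly. Their poses are not given: they have to be found in the camera images.
- fixture: Dark steel fixture plate, 10 mm thick, bolted to the bench. Origin: on the bench (z = 0) below the axis of its dowel. The part that carries the core box reaches from x = -140 to +40 mm and y = -32 to +172 mm; a 64 mm wide tongue (x = -92 to -28 mm, y down to -157 mm) carries the locking pliers, which lie along -y at x = -60 mm, jaw towards +y, handles towards -y. Fixed.
- dowel_top (a point): Tip of the fixed steel dowel: 14 mm diameter, with a rounded nose, standing 12 mm out of the plate (tip 22 mm above the bench).
- seat_center (a point): Point on the plate's top (10 mm above the bench) at fixture (-52, +89) mm: where the core box's origin comes when its hole is over the dowel and its axes are parallel to the fixture's. The pliers' pad then lands on the foot at box (-8, -89) mm.
- pliers_jaw (a joint): Angle of the pliers' upper jaw (rad): 0 fully open (a spring holds it there, pad underside 61 mm above the bench), 0.50 when the pad is down on the 12 mm foot, 0.60 or more when closed on nothing.
- pliers_link (a joint): Angle of the toggle link against the handle (rad): 0 open, 1.26 at dead centre, 1.43 at the locked stop. Past dead centre the pliers stay locked by themselves with about 30 N on the foot.
- handle_press (a point): Top of the pliers' upper handle (steel channel 24 mm wide), 20 mm short of its rear end: where to push. Open: at fixture (-60, -185, 203) mm, the handle rising rearward at 52 degrees, its end and the release pad up to 240 mm above the bench. It swings down an arc to fixture (-60, -233, 90) mm, about level, when locked. Needs 5 to 10 N downward.
- pliers_release: Release lever: dark steel strip pivoted inside the upper handle, held close under it by a light spring; its thumb pad sticks out behind the handle's rear end.
- release_pad (a point): Middle of the top of the release lever's thumb pad (32 mm long along the pliers, 22 mm wide). Locked, it is at fixture (-60, -280, 84) mm; pushing it down 25 to 32 mm (4 to 8 N) kicks the toggle back over centre, and the jaw, handle and lever spring up: the pad to fixture (-60, -219, 236) mm.
- corebox: Aluminium core box, 146 x 146 mm, 30 mm high, 0.55 kg empty, up to 0.9 kg full. Origin: centre of its underside under the grip bar. Four 58 mm pockets, 18 mm deep, centred at (+-38, +-38) mm, floor 12 mm above the underside. On its -y side a foot, 12 mm thick, 32 mm wide (y = -73 to -105 mm), runs along the whole side.
- box_grip (a point): Point on the upright grip bar in the middle of the core box, 66 mm above its underside. The bar is 12 mm thick (along box x), 52 mm long (along box y), and rises from the box's top (30 mm) to 76 mm.
- foot_hole (a point): Centre of the 20 mm through hole in the core box's foot, at the level of the underside, at box (+52, -89) mm.
- core0: Brown baked sand core (2 to 4 of the four are there, each in its own pocket of the core box): flange 54 mm diameter and 20 mm high, on it a neck 34 mm diameter up to a total height of 66 mm, 80 g. Origin: centre of its underside; z runs up its axis.
- core1: Brown baked sand core (2 to 4 of the four are there, each in its own pocket of the core box): flange 54 mm diameter and 20 mm high, on it a neck 34 mm diameter up to a total height of 66 mm, 80 g. Origin: centre of its underside; z runs up its axis.
- core2: Brown baked sand core (2 to 4 of the four are there, each in its own pocket of the core box): flange 54 mm diameter and 20 mm high, on it a neck 34 mm diameter up to a total height of 66 mm, 80 g. Origin: centre of its underside; z runs up its axis.
- core3: Brown baked sand core (2 to 4 of the four are there, each in its own pocket of the core box): flange 54 mm diameter and 20 mm high, on it a neck 34 mm diameter up to a total height of 66 mm, 80 g. Origin: centre of its underside; z runs up its axis.
- tray: Low wooden tray, 152 mm along x by 200 mm along y outside, 136 x 184 mm inside, floor 8 mm and rim 24 mm above the bench. Origin: centre of its underside. Fixed. Room for four cores at about (+-34, +-50) mm.
- mat: Black rubber mat, 190 x 220 mm, 4 mm thick, fixed on the bench; origin: centre of its underside. The core box lies on it at the start.
- mallet: Bystander: rubber mallet with a wooden handle, 200 mm long, lying on the bench.
- spray_can: Bystander: grey can, 64 mm diameter, 165 mm high, standing on the bench.
- gauge: Bystander: steel plug gauge, 44 mm diameter, 70 mm high, standing on the bench.
Mind the look-alikes: they are no part of the job. Leave any pink or purple look-alike of the core2 alone.

How it is judged:
On the way, in this order (a step that is already met when the one before it is completed fails the run):
1. the core box sits flat on the fixture plate with the hole of its foot over the dowel, the cores still in it (horizontal distance between foot_hole and dowel_top below 0.0045 m and z of foot_hole in the frame of fixture below 0.0135 m and angle between corebox's own z axis and vertical below 0.03 rad and horizontal distance between each of core0, core1, core2, core3 and corebox below 0.075 m and z of each of core0, core1, core2, core3 in the frame of corebox below 0.024 m), for 0.2 s.
2. the pliers are past centre with their jaw on the foot of the seated box, the cores still in it (all of step 1 and value of joint pliers_link above 1.35 rad and value of joint pliers_jaw between 0.46 and 0.545 rad), for 0.4 s.
3. every core stands upright on the floor of the tray while the box is still locked on the dowel (horizontal distance between foot_hole and dowel_top below 0.0045 m and z of foot_hole in the frame of fixture below 0.0135 m and angle between corebox's own z axis and vertical below 0.03 rad and value of joint pliers_link above 1.35 rad and value of joint pliers_jaw between 0.46 and 0.545 rad and x of core0 in the frame of tray between -0.048 and 0.048 m and y of core0 in the frame of tray between -0.072 and 0.072 m and z of each of core0, core1, core2, core3 in the frame of tray below 0.013 m and angle between each of core0, core1, core2, core3's own z axis and vertical below 0.12 rad and x of core1 in the frame of tray between -0.048 and 0.048 m and y of core1 in the frame of tray between -0.072 and 0.072 m and x of core2 in the frame of tray between -0.048 and 0.048 m and y of core2 in the frame of tray between -0.072 and 0.072 m and x of core3 in the frame of tray between -0.048 and 0.048 m and y of core3 in the frame of tray between -0.072 and 0.072 m), for 0.3 s.
4. the fingers push the release lever (contact force between the fingers and pliers_release above 0.5 N), for 0.02 s.
5. the jaw has sprung fully open (value of joint pliers_jaw below 0.06 rad and x of core0 in the frame of tray between -0.048 and 0.048 m and y of core0 in the frame of tray between -0.072 and 0.072 m and z of each of core0, core1, core2, core3 in the frame of tray below 0.013 m and angle between each of core0, core1, core2, core3's own z axis and vertical below 0.12 rad and x of core1 in the frame of tray between -0.048 and 0.048 m and y of core1 in the frame of tray between -0.072 and 0.072 m and x of core2 in the frame of tray between -0.048 and 0.048 m and y of core2 in the frame of tray between -0.072 and 0.072 m and x of core3 in the frame of tray between -0.048 and 0.048 m and y of core3 in the frame of tray between -0.072 and 0.072 m), for 0.2 s.
At the end, for the whole second after the job is handed in: The empty core box lies flat on the mat, its middle within 45 mm of the mat's middle; all cores stand upright (within 7 degrees) on the tray's floor inside its rim; the pliers are fully open (jaw joint below 0.06); all at rest (all of step 5 and horizontal distance between corebox and mat below 0.045 m and z of corebox in the frame of mat between 0.002 and 0.008 m and angle between corebox's own z axis and vertical below 0.03 rad and linear speed of each of core0, core1, core2, core3, corebox below 0.02 m/s); the robot touches nothing.
It fails at once if a bystander tool is moved more than 40 mm (distance of any of mallet, spray_can, gauge from where it was at the start of the episode above 0.04 m).
It fails at once if a core is dropped (it falls faster than 1.2 m/s out of the fingers) ((linear speed of core0 above 1.2 m/s and contact force between the fingers and core0 below 0.1 N) or (linear speed of core1 above 1.2 m/s and contact force between the fingers and core1 below 0.1 N) or (linear speed of core2 above 1.2 m/s and contact force between the fingers and core2 below 0.1 N) or (linear speed of core3 above 1.2 m/s and contact force between the fingers and core3 below 0.1 N)).
Of core0, core1, core2, core3 only 2 to 4 are there at a start; the rules pass over those that are not, and their reading is None.
At some moment in a run one of corebox, core0, core1, core2, core3 may be knocked a few centimetres aside while the robot is not near it.
It also fails if it takes over 210 s, if anything falls off the work surface, if the arm or the gripper's body presses on something with over 40 N, if the wrist force passes 120 N, or if a joint passes its speed limit or range.

## Working session

There is one attempt and no reset: what is moved stays moved. The work goes in short steps, Python scripts to look and compute and a tool call to move; the robot and the scene stay as the last step left them, time stands still between calls to the robot, and variables do not carry over. Pictures are saved under pics/ and viewed, and the job is handed in when it is done.

Besides the shell and the picture viewer there is one more tool, called after "Request:" by a JSON object that holds its "method" and its "body", one argument or row to a line. apply_moves: Moves the arm, as the interface text tells. Shifts and turns lie within -1 to 1; 1 stands for 12 cm of shift or 120 degrees of turn. Its arguments: {"type":"object","properties":{"dp":{"type":"array"},"twist":{"type":"array"},"jaw":{"type":"array"},"grip_force":{"type":"number"}},"required":["dp","twist","jaw"]}

```bash
ls; mkdir -p pics; python3 - <<'E'
from bench import r
import cv2,pickle
o=r.get_obs();print(o, r.hold_point_z)
for n in ("top","side"):
    f=r.grab_frame(n);pickle.dump(f,open(n+".pkl","wb"))
    cv2.imwrite(f"pics/{n}0.png",f["color"][:,:,::-1]);print(n,f["intrinsics"],f["R"],f["t"])
E
```

```text
pics
{'clock': 0.0, 'joints': array([ 1.21991406,  0.47778876,  0.02231165,  1.5564499 , -0.01151857,
        1.10932071, -0.08311731]), 'qvel': array([-0.00206902, -0.00028345,  0.00055242, -0.00017168, -0.00146011,
        0.00176972, -0.00015994]), 'tau': array([-2.02699408e-05, -5.96443391e+01,  1.60800867e+00, -2.81196338e+01,
        1.24495814e-02,  9.18635807e-03,  1.18460378e-06]), 'tcp_pos': array([ 0.16223056, -0.65492506,  0.40373314]), 'orientation': array([-2.47329060e+00,  1.93542085e+00,  2.37452889e-03]), 'contact_force': array([0.01695893, 0.1244686 , 0.05947006]), 'moment': array([0.00283663, 0.00328541, 0.03509491]), 'grip_width': 0.08531628280003403} 0.1547
top [[500.29076549   0.         325.03562195]
 [  0.         500.29076549 197.15817561]
 [  0.           0.           1.        ]] [[ 0.02716422 -0.99961454  0.0057344 ]
 [-0.9934376  -0.02763306 -0.11098717]
 [ 0.11110285 -0.00268189 -0.9938053 ]] [-0.01338818  0.62053424  1.66644747]
side [[384.12413441   0.         321.29904455]
 [  0.         384.12413441 196.35572907]
 [  0.           0.           1.        ]] [[-0.99191565 -0.12647387  0.01037802]
 [-0.0850375   0.601773   -0.79412712]
 [ 0.09419112 -0.78858964 -0.60766307]] [0.60058383 0.1662963  1.24541999]
```

View pics/top0.png

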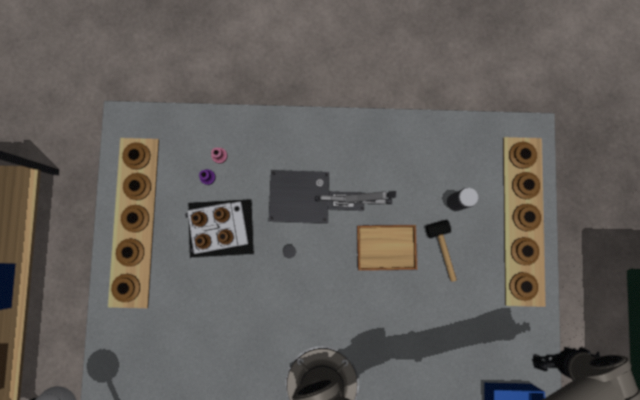

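View pics/side0.png

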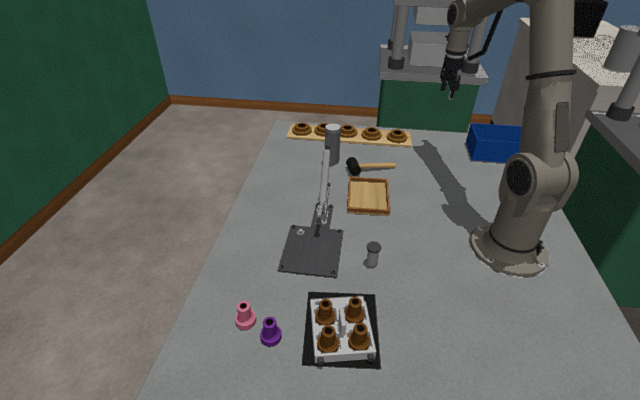

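```bash
cat > h.py <<'E'
import numpy as np,pickle,cv2
from scipy.spatial.transform import Rotation as Ro
def pix2w(f,u,v,z=None,pose=None):
    K=f["intrinsics"]; d=np.linalg.inv(K)@np.array([u,v,1.])
    if "hand_eye" in f:
        p,o=pose; T=np.eye(4);T[:3,:3]=Ro.from_rotvec(o).as_matrix();T[:3,3]=p
        M=T@f["hand_eye"]; Rc=M[:3,:3]; c=M[:3,3]
    else:
        Rc=f["R"].T; c=-Rc@f["t"]
    w=Rc@d
    if z is None:
        return c+w*f["z_map"][int(round(v)),int(round(u))]
    return c+w*(z-c[2])/w[2]
def w2pix(f,X,pose=None):
    X=np.asarray(X,float)
    if "hand_eye" in f:
        p,o=pose; T=np.eye(4);T[:3,:3]=Ro.from_rotvec(o).as_matrix();T[:3,3]=p
        M=np.linalg.inv(T@f["hand_eye"]); c=M[:3,:3]@X+M[:3,3]
    else: c=f["R"]@X+f["t"]
    q=f["intrinsics"]@c; return q[:2]/q[2]
def crop(f,u0,v0,u1,v1,s,name):
    im=f["color"][v0:v1,u0:u1,::-1]; cv2.imwrite(name,cv2.resize(np.ascontiguousarray(im),None,fx=s,fy=s,interpolation=cv2.INTER_CUBIC))
E
python3 - <<'E'
from h import *
f=pickle.load(open("top.pkl","rb"))
crop(f,180,140,280,265,5,"pics/c1.png"[:-4]+".png") if 0 else crop(f,180,140,320,260,5,"pics/c1.png")
crop(f,260,160,420,280,5,"pics/c2.png")
E
```

```text
(no output)
```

View pics/c1.png

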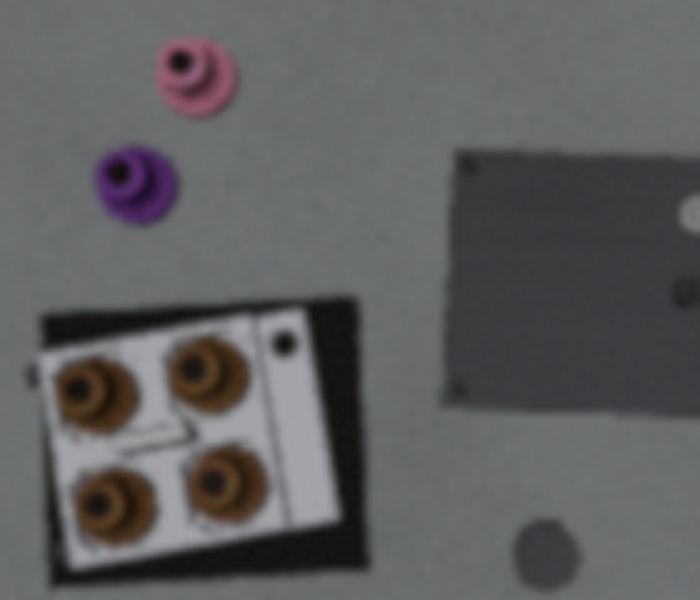

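View pics/c2.png

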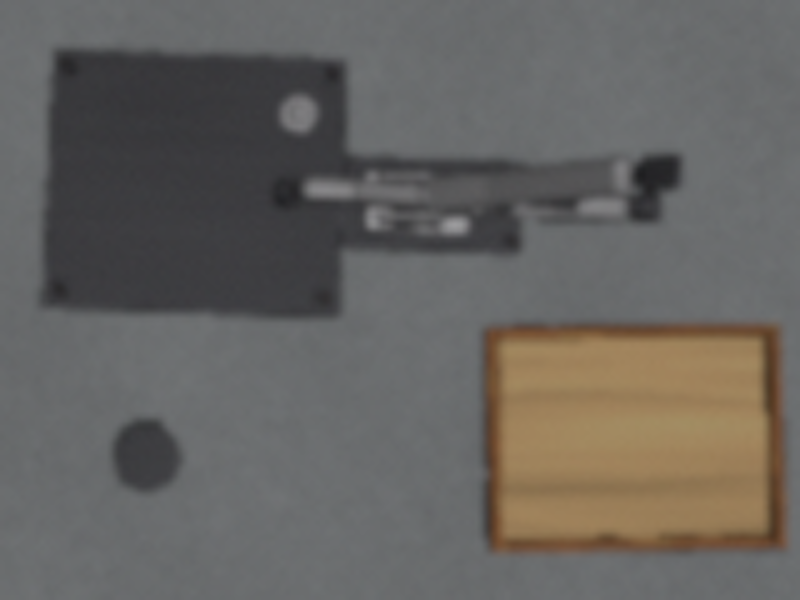

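```bash
python3 - <<'E'
from h import *
f=pickle.load(open("top.pkl","rb"))
def m(x,y,o,z=None): 
    u=(x+.5)/5-.5+o[0]; v=(y+.5)/5-.5+o[1]; return np.round(pix2w(f,u,v,z),4)
A=(180,140);B=(260,160)
print("mat",[m(*p,A,.004) for p in [(43,315),(357,298),(368,567),(52,585)]])
print("hole",m(284,344,A,.016))
print("box foot corners",[m(*p,A,.016) for p in [(303,308),(342,522)]])
print("box top",[m(*p,A,.034) for p in [(40,350),(256,314),(289,530),(70,570)]])
for p in [(78,391),(198,371),(99,504),(213,484)]: print("core",m(*p,A,.016+.066+.004*0), m(p[0],p[1]-12,A))
print("dowel",m(298,114,B,.022),m(298,114,B))
print("plate",[m(*p,B,.01) for p in [(56,52),(345,60),(340,316),(43,305)]], "tongue",[m(*p,B,.01) for p in [(520,160),(517,250)]])
print("tray",[m(*p,B,.024) for p in [(486,328),(778,327),(785,548),(492,552)]])
print("gauge",m(146,455,B,.07),m(146,455,B))
print("pad",m(665,172,B),m(600,175,B), "jawpad",m(288,193,B))
E
```

```text
mat [array([0.5921, 0.4753, 0.004 ]), array([0.6099, 0.2592, 0.004 ]), array([0.4254, 0.2437, 0.004 ]), array([0.4073, 0.4585, 0.004 ])]
hole [0.5756 0.3061 0.016 ]
box foot corners [array([0.6007, 0.2942, 0.016 ]), array([0.4553, 0.261 , 0.016 ])]
box top [array([0.5654, 0.4678, 0.034 ]), array([0.5939, 0.3229, 0.034 ]), array([0.4488, 0.2937, 0.034 ]), array([0.4181, 0.4392, 0.034 ])]
core [0.5353 0.4283 0.082 ] [0.5436 0.4302 0.0762]
core [0.5506 0.3502 0.082 ] [0.5586 0.3507 0.0814]
core [0.4618 0.4104 0.082 ] [0.4696 0.4113 0.0803]
core [0.4769 0.3367 0.082 ] [0.4847 0.3373 0.0807]
dowel [0.6725 0.0251 0.022 ] [0.6722 0.025  0.0246]
plate [array([0.7129, 0.1942, 0.01  ]), array([ 0.713 , -0.0063,  0.01  ]), array([ 0.5352, -0.0076,  0.01  ]), array([0.5371, 0.1962, 0.01  ])] tongue [array([ 0.6464, -0.1291,  0.01  ]), array([ 0.584 , -0.1282,  0.01  ])]
tray [array([ 0.5289, -0.107 ,  0.024 ]), array([ 0.5351, -0.3057,  0.024 ]), array([ 0.3862, -0.3115,  0.024 ]), array([ 0.3782, -0.114 ,  0.024 ])]
gauge [0.4366 0.1181 0.07  ] [0.4366 0.118  0.0717]
pad [ 0.6133 -0.1981  0.2362] [ 0.6139 -0.1624  0.2072] jawpad [0.6139 0.0299 0.057 ]
```

```bash
cat > plan.py <<'E'
# usage: plan.py x y z yawdeg [step_mm] [jaw] : prints rows in tool axes (tool pointing down)
import sys,json
from h import *
from bench import r
def plan(tgt,yaw,step=40,jaw=0,o=None):
    p=np.array(o["tcp_pos"]);Rm=Ro.from_rotvec(o["orientation"])
    x=np.array([np.cos(yaw),np.sin(yaw),0]);z=np.array([0,0,-1.]);y=np.cross(z,x)
    Rt=Ro.from_matrix(np.stack([x,y,z],1))
    d=np.array(tgt)-p; rv=(Rm.inv()*Rt).as_rotvec()
    n=max(1,int(np.ceil(np.linalg.norm(d)*1000/step)),int(np.ceil(np.degrees(np.linalg.norm(rv))/8.0)))
    dps=[];tw=[]
    for i in range(n):
        Ri=Rm*Ro.from_rotvec(rv*i/n)
        dps.append([round(v,4) for v in (Ri.inv().apply(d/n)/.12)])
        tw.append([round(v,4) for v in np.degrees(rv/n)/120])
    return n,dps,tw
def yawof(o):
    x=Ro.from_rotvec(o["orientation"]).as_matrix()[:,0]; return np.degrees(np.arctan2(x[1],x[0]))
if __name__=="__main__":
    o=r.get_obs(); a=[float(v) for v in sys.argv[1:]]
    print("now",np.round(o["tcp_pos"],4),"yaw",round(yawof(o),2),"q",np.round(o["joints"],2),"t",round(o["clock"],1),"F",np.round(o["contact_force"],1),"gw",round(o["grip_width"],4))
    if len(a)>=4:
        st=a[4] if len(a)>4 else 40
        n,d,t=plan(a[:3],np.radians(a[3]),st,0,o)
        print(n,"rows; first",d[0],t[0],"last",d[-1],t[-1])
        if n<=1 or len(a)>5: print(json.dumps({"dp":d,"twist":t}))
E
python3 plan.py 0.56 -0.05 0.52 0
python3 -c "
from bench import r
import numpy as np
f=r.grab_frame('wrist');print(f['intrinsics'],f['hand_eye'])"
```

```text
now [ 0.1622 -0.655   0.4038] yaw -76.09 q [ 1.22  0.48  0.02  1.56 -0.01  1.11 -0.08] t 0.1 F [-0.1 -0.4 -0.2] gw 0.0853
19 rows; first [np.float64(-0.2157), np.float64(-0.2331), np.float64(-0.0506)] [np.float64(-0.0), np.float64(0.0), np.float64(-0.0334)] last [np.float64(0.1555), np.float64(-0.2769), np.float64(-0.0509)] [np.float64(-0.0), np.float64(0.0), np.float64(-0.0334)]
[[339.95522298   0.         320.56765107]
 [  0.         339.95522298 204.14222131]
 [  0.           0.           1.        ]] [[ 9.99999217e-01  8.09016560e-04  9.54279451e-04 -9.76977349e-04]
 [-1.03667302e-03  9.62841540e-01  2.70064982e-01 -7.00630428e-02]
 [-7.00332853e-04 -2.70065760e-01  9.62841625e-01  3.03381376e-02]
 [ 0.00000000e+00  0.00000000e+00  0.00000000e+00  1.00000000e+00]]
```

Request:
{"method": "apply_moves", "body": {
  "dp": [
    [-0.256,-0.277,-0.06],
    [-0.256,-0.277,-0.06],
    [-0.256,-0.277,-0.06],
    [-0.256,-0.277,-0.06],
    [-0.256,-0.277,-0.06],
    [-0.256,-0.277,-0.06],
    [-0.256,-0.277,-0.06],
    [-0.256,-0.277,-0.06],
    [-0.256,-0.277,-0.06],
    [-0.256,-0.277,-0.06],
    [-0.256,-0.277,-0.06],
    [-0.256,-0.277,-0.06],
    [-0.256,-0.277,-0.06],
    [-0.256,-0.277,-0.06],
    [-0.256,-0.277,-0.06],
    [-0.256,-0.277,-0.06]
  ],
  "twist": [
    [0,0,0],
    [0,0,0],
    [0,0,0],
    [0,0,0],
    [0,0,0],
    [0,0,0],
    [0,0,0],
    [0,0,0],
    [0,0,0],
    [0,0,0],
    [0,0,0],
    [0,0,0],
    [0,0,0],
    [0,0,0],
    [0,0,0],
    [0,0,0]
  ],
  "jaw": [0,0,0,0,0,0,0,0,0,0,0,0,0,0,0,0]
}}

```text
clock: 1.75
tcp_pos: [0.5711, -0.0336, 0.5182]
orientation: [2.457, -1.953, -0.011]
contact_force: [0.1, -0.6, -0.3]
grip_width: 0.0852
```

```bash
python3 plan.py 0.60 0.08 0.52 0
```

```text
now [ 0.5711 -0.0336  0.5182] yaw -76.97 q [ 0.29  0.25 -0.41  1.63  0.1   1.28 -1.49] t 1.8 F [ 0.1 -0.6 -0.3] gw 0.0852
10 rows; first [np.float64(-0.0868), np.float64(-0.0448), np.float64(-0.0016)] [np.float64(0.0002), np.float64(0.0003), np.float64(-0.0641)] last [np.float64(0.0112), np.float64(-0.097), np.float64(-0.0016)] [np.float64(0.0002), np.float64(0.0003), np.float64(-0.0641)]
```

Tracking is good. Turn to yaw 0 while moving.

Request:
{"method": "apply_moves", "body": {
  "dp": [
    [-0.087,-0.045,0],
    [-0.08,-0.055,0],
    [-0.07,-0.067,0],
    [-0.06,-0.075,0],
    [-0.05,-0.083,0],
    [-0.04,-0.09,0],
    [-0.03,-0.093,0],
    [-0.015,-0.096,0],
    [0,-0.097,0],
    [0.01,-0.097,0]
  ],
  "twist": [
    [0,0,-0.064],
    [0,0,-0.064],
    [0,0,-0.064],
    [0,0,-0.064],
    [0,0,-0.064],
    [0,0,-0.064],
    [0,0,-0.064],
    [0,0,-0.064],
    [0,0,-0.064],
    [0,0,-0.064]
  ],
  "jaw": [0,0,0,0,0,0,0,0,0,0]
}}

```text
clock: 2.75
tcp_pos: [0.5996, 0.0917, 0.5161]
orientation: [-3.136, -0.093, 0.017]
contact_force: [-1.0, -0.1, 0.2]
grip_width: 0.0854
```

```bash
cat > shot.py <<'E'
import sys
from h import *
from bench import r
n=sys.argv[1]
o=r.get_obs(); f=r.grab_frame("wrist"); f["pose"]=(o["tcp_pos"],o["orientation"])
pickle.dump(f,open(n+".pkl","wb")); cv2.imwrite(f"pics/{n}.png",f["color"][:,:,::-1])
E
python3 plan.py; python3 shot.py w1
```

```text
now [0.5996 0.0917 0.5161] yaw 3.41 q [ 0.26  0.36 -0.68  1.54  0.22  1.33 -0.39] t 2.8 F [-1.  -0.1  0.2] gw 0.0854
```

View pics/w1.png

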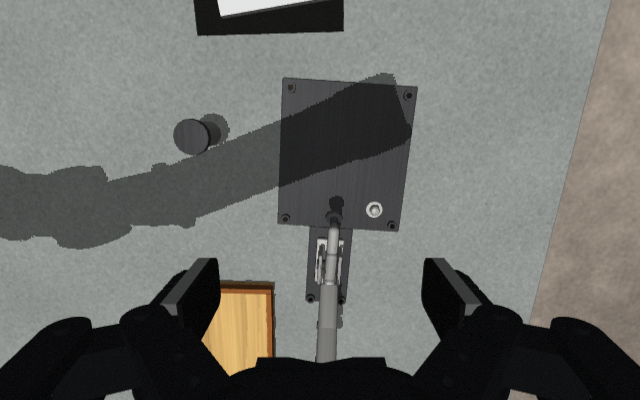

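```bash
python3 - <<'E'
from h import *
f=pickle.load(open("w1.pkl","rb")); crop(f,265,65,425,235,3.5 and 4,"pics/w1c.png")
E
```

```text
(no output)
```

View pics/w1c.png

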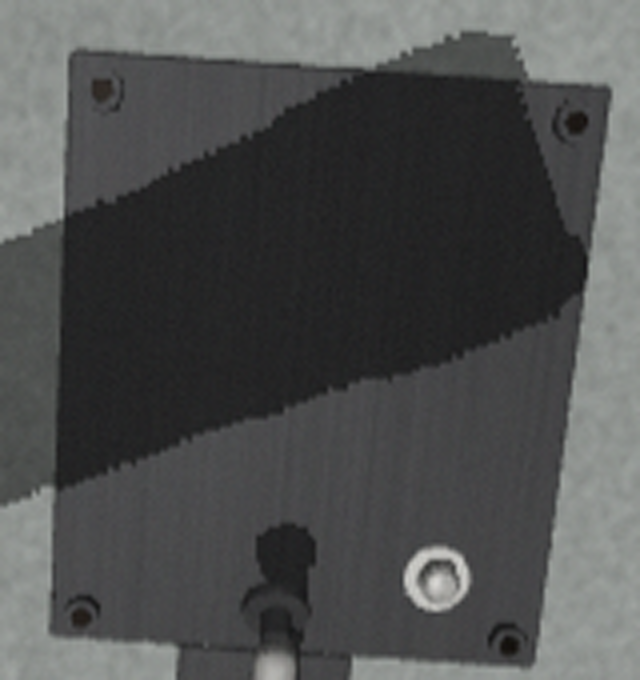

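```bash
python3 - <<'E'
from h import *
f=pickle.load(open("w1.pkl","rb"))
def m(x,y,z=None): return pix2w(f,(x+.5)/4-.5+265,(y+.5)/4-.5+65,z,f["pose"])
img=[(72,51),(609,88),(533,664),(52,632)]
W=np.array([m(*p,.01)[:2] for p in img]); print(W.round(4))
L=np.array([(-140,172),(40,172),(40,-32),(-140,-32)])/1000.
c=W.mean(0);cl=L.mean(0);H=(L-cl).T@(W-c);U,S,V=np.linalg.svd(H);R=(V.T@U.T)
t=c-R@cl;print("origin",t,"yaw",np.degrees(np.arctan2(R[1,0],R[0,0])),"res",(W-(L@R.T+t)).round(4).tolist())
print("ring@10",m(437,578,.01),"@22",m(440,580,.022), "tip depth",m(440,580))
E
```

```text
[[ 0.539   0.2   ]
 [ 0.7168  0.199 ]
 [ 0.7161 -0.0033]
 [ 0.5378 -0.0023]]
origin [0.67704951 0.02810023] yaw -0.28465943904320096 res [[0.0011, -0.0008], [-0.0012, -0.0009], [-0.0008, 0.0008], [0.0009, 0.0009]]
ring@10 [0.67730417 0.02743712 0.01      ] @22 [0.67640712 0.03014444 0.022     ] tip depth [0.67601213 0.03079417 0.02429786]
```

```bash
cat > fix.py <<'E'
import sys
from h import *
E
python3 plan.py 0.65 0.12 0.42 0 40
```

```text
now [0.5994 0.0939 0.516 ] yaw 3.94 q [ 0.26  0.36 -0.69  1.54  0.22  1.33 -0.38] t 2.8 F [ 0.5  1.4 -0.7] gw 0.0851
3 rows; first [np.float64(0.148), np.float64(-0.0608), np.float64(0.2656)] [np.float64(-0.001), np.float64(0.0017), np.float64(0.0109)] last [np.float64(0.1431), np.float64(-0.0686), np.float64(0.2663)] [np.float64(-0.001), np.float64(0.0017), np.float64(0.0109)]
```

Request:
{"method": "apply_moves", "body": {
  "dp": [
    [0.148,-0.062,0.266],
    [0.146,-0.065,0.266],
    [0.143,-0.068,0.266],
    [0,0,0],
    [0,0,0],
    [0,0,0]
  ],
  "twist": [
    [0,0,0.011],
    [0,0,0.011],
    [0,0,0.011],
    [0,0,0],
    [0,0,0],
    [0,0,0]
  ],
  "jaw": [0,0,0,0,0,0]
}}

```text
clock: 3.4
tcp_pos: [0.6512, 0.1194, 0.4185]
orientation: [-3.137, 0.024, 0.015]
contact_force: [-0.2, -0.1, -0.5]
grip_width: 0.0853
```

```bash
python3 plan.py; python3 shot.py w2;python3 plan.py
```

```text
now [0.6512 0.1194 0.4185] yaw -0.86 q [ 0.16  0.52 -0.63  1.54  0.31  1.2  -0.54] t 3.4 F [-0.2 -0.1 -0.5] gw 0.0853
now [0.6513 0.1194 0.4192] yaw -0.87 q [ 0.16  0.52 -0.63  1.54  0.31  1.2  -0.54] t 3.5 F [ 0.6 -0.2  0.7] gw 0.0855
```

View pics/w2.png

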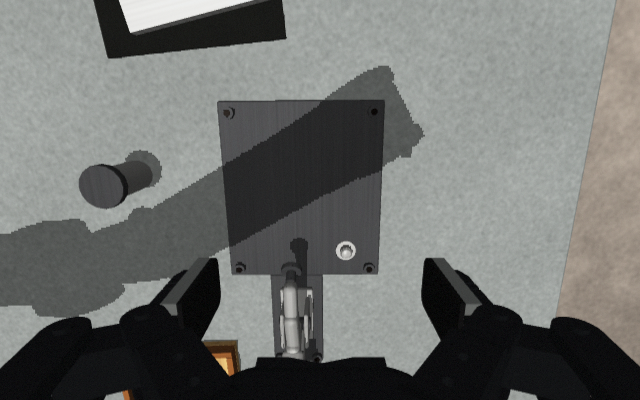

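```bash
python3 - <<'E'
from h import *
f=pickle.load(open("w2.pkl","rb")); crop(f,210,90,400,290,4,"pics/w2c.png"); crop(f,270,220,390,290,6,"pics/w2d.png")
E
```

```text
(no output)
```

View pics/w2c.png

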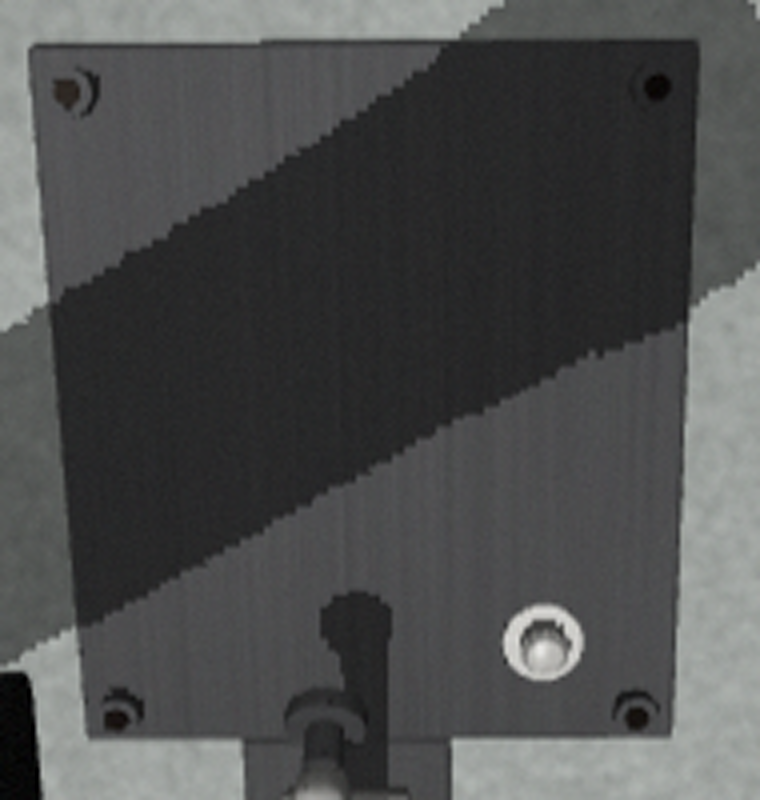

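View pics/w2d.png

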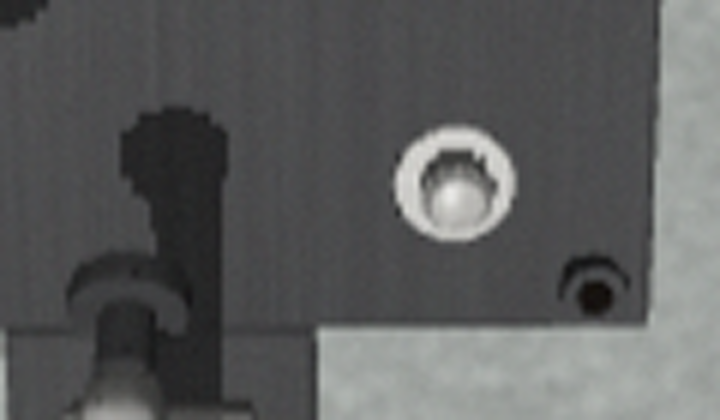

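```bash
cat > fit.py <<'E'
from h import *
def fit(W,L):
    W=np.array(W)[:,:2];L=np.array(L,float)/1000
    c=W.mean(0);cl=L.mean(0);U,S,V=np.linalg.svd((L-cl).T@(W-c));R=V.T@U.T
    t=c-R@cl;return t,np.degrees(np.arctan2(R[1,0],R[0,0])),W-(L@R.T+t)
E
python3 - <<'E'
from fit import *
f=pickle.load(open("w2.pkl","rb"))
def m(x,y,z=None,s=4,o=(210,90)): return pix2w(f,(x+.5)/s-.5+o[0],(y+.5)/s-.5+o[1],z,f["pose"])
for z in (.01,.013):
  W=[m(*p,z) for p in [(30,44),(698,40),(670,738),(88,740)]]
  t,y,e=fit(W,[(-140,172),(40,172),(40,-32),(-140,-32)]);print(t,y,e.round(4).tolist())
print("ring",m(455,184,.01,6,(270,220)), "depth z",m(400,100)[2],m(200,650)[2])
E
```

```text
[0.67712286 0.02751931] -0.401541648419215 [[0.001, 0.0003], [-0.001, 0.0], [-0.0008, 0.0], [0.0008, -0.0003]]
[0.67732747 0.02824364] -0.40154164841921947 [[0.0017, -0.0005], [-0.0017, -0.0008], [-0.0015, 0.0008], [0.0015, 0.0005]]
ring [0.67720161 0.02710558 0.01      ] depth z 0.010579884010343599 0.011974492684179994
```

```bash
python3 plan.py 0.53 0.43 0.42 12 40 1
```

```text
now [0.6513 0.1194 0.4192] yaw -0.87 q [ 0.16  0.52 -0.63  1.54  0.31  1.2  -0.54] t 3.5 F [ 0.6 -0.2  0.7] gw 0.0855
9 rows; first [np.float64(-0.1167), np.float64(-0.2858), np.float64(0.0015)] [np.float64(-0.0003), np.float64(0.0004), np.float64(-0.0119)] last [np.float64(-0.0577), np.float64(-0.3033), np.float64(-0.0006)] [np.float64(-0.0003), np.float64(0.0004), np.float64(-0.0119)]
{"dp": [[-0.1167, -0.2858, 0.0015], [-0.1095, -0.2887, 0.0012], [-0.1023, -0.2913, 0.001], [-0.095, -0.2938, 0.0007], [-0.0876, -0.2961, 0.0004], [-0.0802, -0.2981, 0.0002], [-0.0727, -0.3001, -0.0001], [-0.0652, -0.3018, -0.0003], [-0.0577, -0.3033, -0.0006]], "twist": [[-0.0003, 0.0004, -0.0119], [-0.0003, 0.0004, -0.0119], [-0.0003, 0.0004, -0.0119], [-0.0003, 0.0004, -0.0119], [-0.0003, 0.0004, -0.0119], [-0.0003, 0.0004, -0.0119], [-0.0003, 0.0004, -0.0119], [-0.0003, 0.0004, -0.0119], [-0.0003, 0.0004, -0.0119]]}
```

Request:
{"method": "apply_moves", "body": {
  "dp": [
    [-0.117,-0.286,0],
    [-0.11,-0.289,0],
    [-0.102,-0.291,0],
    [-0.095,-0.294,0],
    [-0.088,-0.296,0],
    [-0.08,-0.298,0],
    [-0.073,-0.3,0],
    [-0.065,-0.302,0],
    [-0.058,-0.303,0],
    [0,0,0],
    [0,0,0],
    [0,0,0]
  ],
  "twist": [
    [0,0,-0.012],
    [0,0,-0.012],
    [0,0,-0.012],
    [0,0,-0.012],
    [0,0,-0.012],
    [0,0,-0.012],
    [0,0,-0.012],
    [0,0,-0.012],
    [0,0,-0.012],
    [0,0,0],
    [0,0,0],
    [0,0,0]
  ],
  "jaw": [0,0,0,0,0,0,0,0,0,0,0,0]
}}

```text
clock: 4.65
tcp_pos: [0.5266, 0.4346, 0.4437]
orientation: [-3.114, -0.318, -0.035]
contact_force: [0.4, 0.3, -0.5]
grip_width: 0.0852
```

```bash
python3 plan.py; python3 shot.py w3;python3 plan.py
```

```text
now [0.5266 0.4346 0.4437] yaw 11.67 q [-0.3   0.55 -0.73  1.46  0.39  1.25 -0.86] t 4.7 F [ 0.4  0.3 -0.5] gw 0.0852
now [0.5272 0.434  0.4437] yaw 11.6 q [-0.3   0.55 -0.72  1.46  0.39  1.25 -0.86] t 4.7 F [0.3 0.4 0.9] gw 0.0854
```

View pics/w3.png

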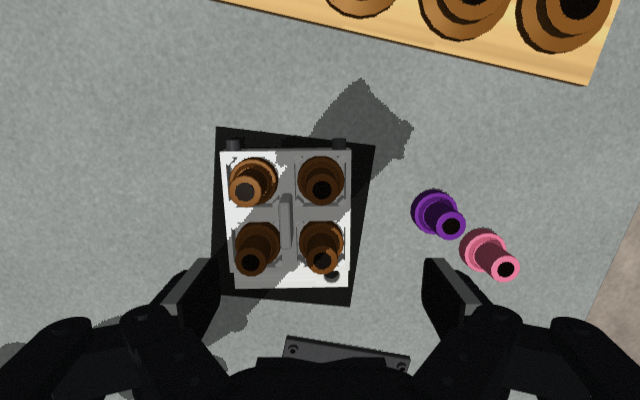

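```bash
python3 - <<'E'
from h import *
f=pickle.load(open("w3.pkl","rb")); crop(f,205,120,385,310,4,"pics/w3c.png")
E
```

```text
(no output)
```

View pics/w3c.png

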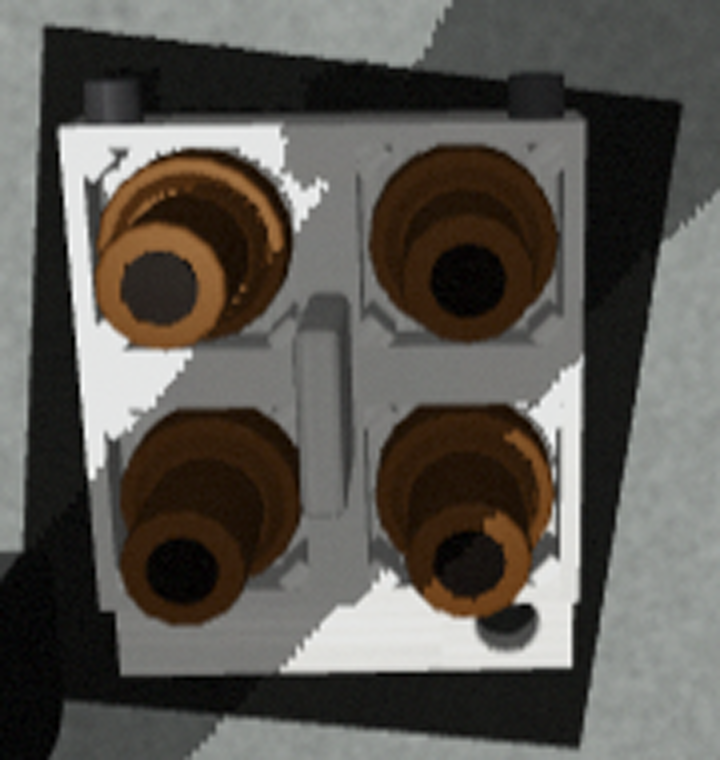

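```bash
python3 - <<'E'
from fit import *
f=pickle.load(open("w3.pkl","rb"))
def m(x,y,z=None,s=4,o=(205,120)): return pix2w(f,(x+.5)/s-.5+o[0],(y+.5)/s-.5+o[1],z,f["pose"])
W=[m(58,126,.034),m(586,118,.034),m(120,675,.016),m(573,668,.016)]
t,y,e=fit(W,[(-73,73),(73,73),(-73,-105),(73,-105)]);print("box",t,y,e.round(4).tolist())
print("bar",m(322,424,.08),m(322,424), "hole",m(508,626,.016), m(508,626))
R=np.array([[np.cos(np.radians(y)),-np.sin(np.radians(y))],[np.sin(np.radians(y)),np.cos(np.radians(y))]])
print("hole pred",t+R@[.052,-.089])
M=[m(45,27,.004),m(680,103,.004),m(578,747,.004)]
print("mat",np.round(M,4),"centre",(M[0]+M[2])/2)
for p in [(158,287),(467,280),(180,572),(470,565)]: print(m(*p,.082)[:2], R.T@(m(*p,.082)[:2]-t))
E
```

```text
box [0.5092228  0.38537151] 12.237240498112898 [[-0.0001, 0.0002], [-0.0002, 0.0007], [-0.0003, -0.0002], [0.0005, -0.0007]]
bar [0.5096487  0.38638494 0.08      ] [0.50966489 0.3867459  0.08103148] hole [0.57937522 0.30815025 0.016     ] [0.58111815 0.30287642 0.00524239]
hole pred [0.57890572 0.30941566]
mat [[0.4077 0.4644 0.004 ]
 [0.5955 0.4805 0.004 ]
 [0.6144 0.2625 0.004 ]] centre [0.51101957 0.36345093 0.004     ]
[0.46334327 0.4145401 ] [-0.0386545   0.03823046]
[0.53847054 0.431546  ] [0.03837032 0.03892598]
[0.48026416 0.33921566] [-0.03808385 -0.03896904]
[0.55502319 0.35594865] [ 0.03852326 -0.03846218]
```

```bash
python3 plan.py 0.5105 0.3798 0.31 12.2 40 1
```

```text
now [0.5272 0.434  0.4437] yaw 11.6 q [-0.3   0.55 -0.72  1.46  0.39  1.25 -0.86] t 4.7 F [0.3 0.4 0.9] gw 0.0854
4 rows; first [np.float64(-0.0633), np.float64(0.1061), np.float64(0.2762)] [np.float64(-0.001), np.float64(-0.0029), np.float64(-0.0012)] last [np.float64(-0.0592), np.float64(0.1039), np.float64(0.278)] [np.float64(-0.001), np.float64(-0.0029), np.float64(-0.0012)]
{"dp": [[-0.0633, 0.1061, 0.2762], [-0.062, 0.1053, 0.2768], [-0.0606, 0.1046, 0.2774], [-0.0592, 0.1039, 0.278]], "twist": [[-0.001, -0.0029, -0.0012], [-0.001, -0.0029, -0.0012], [-0.001, -0.0029, -0.0012], [-0.001, -0.0029, -0.0012]]}
```

Request:
{"method": "apply_moves", "body": {
  "dp": [
    [-0.063,0.106,0.276],
    [-0.062,0.105,0.277],
    [-0.06,0.105,0.277],
    [-0.06,0.104,0.278],
    [0,0,0],
    [0,0,0]
  ],
  "twist": [
    [-0.001,-0.003,-0.001],
    [-0.001,-0.003,-0.001],
    [-0.001,-0.003,-0.001],
    [-0.001,-0.003,-0.001],
    [0,0,0],
    [0,0,0]
  ],
  "jaw": [0,0,0,0,0,0]
}}

```text
clock: 5.3
tcp_pos: [0.5163, 0.3709, 0.3106]
orientation: [-3.126, -0.307, -0.01]
contact_force: [-1.1, 0.1, -0.2]
grip_width: 0.0857
```

```bash
python3 plan.py 0.5105 0.3798 0.222 12.2 15 1
```

```text
now [0.5163 0.3709 0.3106] yaw 11.23 q [-0.23  0.6  -0.69  1.7   0.45  0.99 -0.89] t 5.3 F [-1.1  0.1 -0.2] gw 0.0857
6 rows; first [np.float64(-0.0063), np.float64(-0.0138), np.float64(0.123)] [np.float64(0.0), np.float64(-0.0005), np.float64(-0.0013)] last [np.float64(-0.0055), np.float64(-0.0138), np.float64(0.123)] [np.float64(0.0), np.float64(-0.0005), np.float64(-0.0013)]
{"dp": [[-0.0063, -0.0138, 0.123], [-0.0062, -0.0138, 0.123], [-0.006, -0.0138, 0.123], [-0.0058, -0.0138, 0.123], [-0.0056, -0.0138, 0.123], [-0.0055, -0.0138, 0.123]], "twist": [[0.0, -0.0005, -0.0013], [0.0, -0.0005, -0.0013], [0.0, -0.0005, -0.0013], [0.0, -0.0005, -0.0013], [0.0, -0.0005, -0.0013], [0.0, -0.0005, -0.0013]]}
```

Request:
{"method": "apply_moves", "body": {
  "dp": [
    [-0.02,-0.045,0.02],
    [-0.02,-0.04,0.02],
    [0,0,0],
    [0,0,0]
  ],
  "twist": [
    [0,-0.001,-0.004],
    [0,-0.001,-0.004],
    [0,0,0],
    [0,0,0]
  ],
  "jaw": [0,0,0,0]
}}

```text
clock: 5.7
tcp_pos: [0.5107, 0.3836, 0.3115]
orientation: [-3.118, -0.335, -0.016]
contact_force: [0.0, 0.1, -0.5]
grip_width: 0.0853
```

```bash
python3 plan.py 0.5105 0.3798 0.222 12.2 10 1
```

```text
now [0.5107 0.3836 0.3115] yaw 12.25 q [-0.25  0.61 -0.69  1.7   0.45  0.99 -0.89] t 5.7 F [ 0.   0.1 -0.5] gw 0.0853
9 rows; first [np.float64(-0.0018), np.float64(0.0038), np.float64(0.0828)] [np.float64(-0.0002), np.float64(-0.0006), np.float64(0.0001)] last [np.float64(-0.001), np.float64(0.0035), np.float64(0.0828)] [np.float64(-0.0002), np.float64(-0.0006), np.float64(0.0001)]
{"dp": [[-0.0018, 0.0038, 0.0828], [-0.0017, 0.0038, 0.0828], [-0.0016, 0.0037, 0.0828], [-0.0015, 0.0037, 0.0828], [-0.0014, 0.0036, 0.0828], [-0.0013, 0.0036, 0.0828], [-0.0012, 0.0036, 0.0828], [-0.0011, 0.0035, 0.0828], [-0.001, 0.0035, 0.0828]], "twist": [[-0.0002, -0.0006, 0.0001], [-0.0002, -0.0006, 0.0001], [-0.0002, -0.0006, 0.0001], [-0.0002, -0.0006, 0.0001], [-0.0002, -0.0006, 0.0001], [-0.0002, -0.0006, 0.0001], [-0.0002, -0.0006, 0.0001], [-0.0002, -0.0006, 0.0001], [-0.0002, -0.0006, 0.0001]]}
```

Request:
{"method": "apply_moves", "body": {
  "dp": [
    [-0.002,0.004,0.08],
    [-0.002,0.004,0.08],
    [-0.002,0.004,0.08],
    [-0.001,0.004,0.08],
    [-0.001,0.004,0.08],
    [-0.001,0.004,0.08],
    [-0.001,0.004,0.08],
    [-0.001,0.004,0.08],
    [0,0,0.06],
    [0,0,0],
    [0,0,0]
  ],
  "twist": [
    [0,0,0],
    [0,-0.002,0],
    [0,0,0],
    [0,-0.002,0],
    [0,0,0],
    [0,-0.001,0],
    [0,0,0],
    [0,0,0],
    [0,0,0],
    [0,0,0],
    [0,0,0]
  ],
  "jaw": [0,0,0,0,0,0,0,0,0,0,0]
}}

```text
clock: 6.8
tcp_pos: [0.5102, 0.3799, 0.2188]
orientation: [-3.12, -0.336, 0.005]
contact_force: [-0.3, -0.1, 0.2]
grip_width: 0.0858
```

```bash
python3 plan.py 0.5105 0.3798 0.222 12.2 10 1
```

```text
now [0.5102 0.3799 0.2188] yaw 12.28 q [-0.29  0.72 -0.63  1.75  0.54  0.85 -0.95] t 6.8 F [-0.3 -0.1  0.2] gw 0.0858
1 rows; first [np.float64(0.0024), np.float64(0.0009), np.float64(-0.0265)] [np.float64(-0.0019), np.float64(0.0012), np.float64(0.0006)] last [np.float64(0.0024), np.float64(0.0009), np.float64(-0.0265)] [np.float64(-0.0019), np.float64(0.0012), np.float64(0.0006)]
{"dp": [[0.0024, 0.0009, -0.0265]], "twist": [[-0.0019, 0.0012, 0.0006]]}
```

Request:
{"method": "apply_moves", "body": {
  "dp": [
    [0,0,-0.02],
    [0,0,0],
    [0,0,0],
    [0,0,0],
    [0,0,0],
    [0,0,0],
    [0,0,0],
    [0,0,0],
    [0,0,0],
    [0,0,0]
  ],
  "twist": [
    [-0.002,0.001,0],
    [0,0,0],
    [0,0,0],
    [0,0,0],
    [0,0,0],
    [0,0,0],
    [0,0,0],
    [0,0,0],
    [0,0,0],
    [0,0,0]
  ],
  "jaw": [255,255,255,255,255,255,255,255,255,255],
  "grip_force": 100
}}

```text
clock: 7.8
tcp_pos: [0.5099, 0.3805, 0.2237]
orientation: [-3.123, -0.336, -0.001]
contact_force: [-0.3, -0.8, 0.4]
grip_width: 0.0105
```

```bash
python3 plan.py; python3 shot.py w4
```

```text
now [0.5099 0.3805 0.2237] yaw 12.27 q [-0.29  0.71 -0.63  1.75  0.53  0.86 -0.95] t 7.8 F [-0.3 -0.8  0.4] gw 0.0105
```

View pics/w4.png

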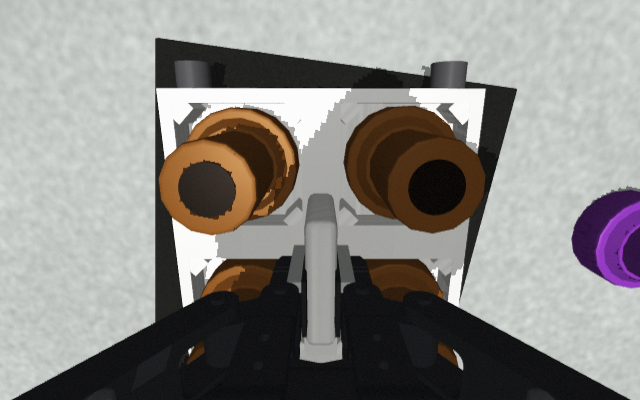

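```bash
cat > inhand.py <<'E'
# box in hand from wrist view: back top corners pixel (uL,vL),(uR,vR) assuming height dz of box top rel tcp
import sys
from fit import *
from bench import r
E
python3 - <<'E'
from fit import *
f=pickle.load(open("w4.pkl","rb"));P=f["pose"]
a=pix2w(f,157,89,.034,P);b=pix2w(f,484,89,.034,P);print(a,b,np.linalg.norm(a-b), "zm", pix2w(f,200,93,None,P),pix2w(f,440,93,None,P))
yaw=np.arctan2(*(b-a)[1::-1]);print(np.degrees(yaw))
mid=(a+b)[:2]/2; c=mid-.073*np.array([-np.sin(yaw),np.cos(yaw)]);print("box",c)
Rm=Ro.from_rotvec(P[1]).as_matrix(); print("in tool",Rm.T@(np.r_[c,.004]-P[0]))
E
python3 plan.py 0.51 0.38 0.29 12.2 15 1
```

```text
[0.4241006  0.44147668 0.034     ] [0.56613512 0.47253183 0.034     ] 0.145389919981602 zm [0.44290008 0.44386481 0.03378738] [0.54718499 0.4666085  0.03509246]
12.333348237964236
box [0.51071059 0.38568899]
in tool [ 0.00169592 -0.00474438  0.21966779]
now [0.5099 0.3806 0.2236] yaw 12.28 q [-0.29  0.71 -0.63  1.75  0.53  0.86 -0.95] t 7.8 F [-1.4  0.5 -0.1] gw 0.0102
5 rows; first [np.float64(0.0001), np.float64(0.0009), np.float64(-0.1106)] [np.float64(-0.0), np.float64(-0.0001), np.float64(0.0001)] last [np.float64(0.0), np.float64(0.001), np.float64(-0.1106)] [np.float64(-0.0), np.float64(-0.0001), np.float64(0.0001)]
{"dp": [[0.0001, 0.0009, -0.1106], [0.0001, 0.0009, -0.1106], [0.0001, 0.0009, -0.1106], [0.0001, 0.001, -0.1106], [0.0, 0.001, -0.1106]], "twist": [[-0.0, -0.0001, 0.0001], [-0.0, -0.0001, 0.0001], [-0.0, -0.0001, 0.0001], [-0.0, -0.0001, 0.0001], [-0.0, -0.0001, 0.0001]]}
```

Request:
{"method": "apply_moves", "body": {
  "dp": [
    [0,0,-0.03],
    [0,0,-0.06],
    [0,0,-0.1],
    [0,0,-0.1],
    [0,0,-0.1],
    [0,0,-0.1],
    [0,0,-0.06],
    [0,0,0],
    [0,0,0]
  ],
  "twist": [
    [0,0,0],
    [0,0,0],
    [0,0,0],
    [0,0,0],
    [0,0,0],
    [0,0,0],
    [0,0,0],
    [0,0,0],
    [0,0,0]
  ],
  "jaw": [255,255,255,255,255,255,255,255,255]
}}

```text
clock: 8.75
tcp_pos: [0.5089, 0.3783, 0.2923]
orientation: [3.119, 0.335, -0.007]
contact_force: [-0.5, -0.2, -9.1]
grip_width: 0.0103
```

```bash
python3 plan.py 0.625 0.27 0.30 -0.4 15 1;  python3 shot.py w5
```

```text
now [0.5089 0.3783 0.2923] yaw 12.27 q [-0.25  0.63 -0.68  1.72  0.46  0.97 -0.9 ] t 8.8 F [-0.5 -0.2 -9.1] gw 0.0103
11 rows; first [np.float64(0.0685), np.float64(0.0989), np.float64(-0.0058)] [np.float64(0.0002), np.float64(0.0002), np.float64(0.0096)] last [np.float64(0.0869), np.float64(0.0832), np.float64(-0.0058)] [np.float64(0.0002), np.float64(0.0002), np.float64(0.0096)]
{"dp": [[0.0685, 0.0989, -0.0058], [0.0705, 0.0975, -0.0058], [0.0724, 0.0961, -0.0058], [0.0744, 0.0946, -0.0058], [0.0762, 0.0931, -0.0058], [0.0781, 0.0915, -0.0058], [0.0799, 0.0899, -0.0058], [0.0817, 0.0883, -0.0058], [0.0835, 0.0866, -0.0058], [0.0852, 0.0849, -0.0058], [0.0869, 0.0832, -0.0058]], "twist": [[0.0002, 0.0002, 0.0096], [0.0002, 0.0002, 0.0096], [0.0002, 0.0002, 0.0096], [0.0002, 0.0002, 0.0096], [0.0002, 0.0002, 0.0096], [0.0002, 0.0002, 0.0096], [0.0002, 0.0002, 0.0096], [0.0002, 0.0002, 0.0096], [0.0002, 0.0002, 0.0096], [0.0002, 0.0002, 0.0096], [0.0002, 0.0002, 0.0096]]}
```

View pics/w5.png

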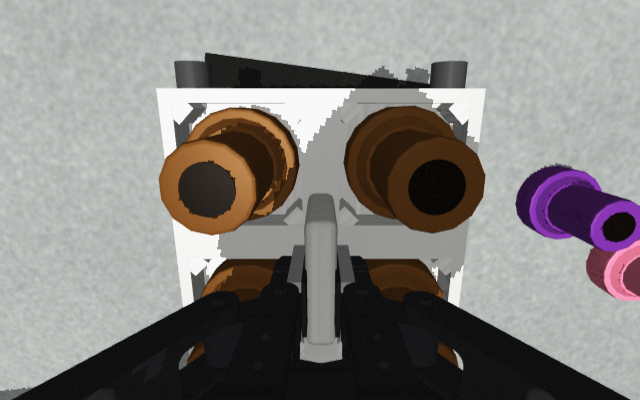

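Request:
{"method": "apply_moves", "body": {
  "dp": [
    [0.035,0.05,0],
    [0.07,0.098,-0.006],
    [0.072,0.096,-0.006],
    [0.074,0.095,-0.006],
    [0.076,0.093,-0.006],
    [0.078,0.092,-0.006],
    [0.08,0.09,-0.006],
    [0.082,0.088,-0.006],
    [0.084,0.087,-0.006],
    [0.085,0.085,-0.006],
    [0.087,0.083,-0.006],
    [0.04,0.04,0],
    [0,0,0],
    [0,0,0]
  ],
  "twist": [
    [0,0,0.005],
    [0,0,0.01],
    [0,0,0.01],
    [0,0,0.01],
    [0,0,0.01],
    [0,0,0.01],
    [0,0,0.01],
    [0,0,0.01],
    [0,0,0.01],
    [0,0,0.01],
    [0,0,0.01],
    [0,0,0.005],
    [0,0,0],
    [0,0,0]
  ],
  "jaw": [255,255,255,255,255,255,255,255,255,255,255,255,255,255]
}}

```text
clock: 10.2
tcp_pos: [0.6361, 0.2559, 0.2971]
orientation: [3.132, -0.066, -0.01]
contact_force: [-0.1, -0.4, -7.9]
grip_width: 0.0103
```

```bash
python3 plan.py 0.6243 0.24 0.255 -0.4 15 1
```

```text
now [0.6361 0.2559 0.2971] yaw -2.4 q [-0.08  0.67 -0.59  1.58  0.43  1.03 -0.84] t 10.2 F [-0.1 -0.4 -7.9] gw 0.0103
4 rows; first [np.float64(-0.0227), np.float64(0.0333), np.float64(0.0881)] [np.float64(0.001), np.float64(0.0008), np.float64(-0.0042)] last [np.float64(-0.024), np.float64(0.0332), np.float64(0.0877)] [np.float64(0.001), np.float64(0.0008), np.float64(-0.0042)]
{"dp": [[-0.0227, 0.0333, 0.0881], [-0.0231, 0.0333, 0.088], [-0.0236, 0.0332, 0.0879], [-0.024, 0.0332, 0.0877]], "twist": [[0.001, 0.0008, -0.0042], [0.001, 0.0008, -0.0042], [0.001, 0.0008, -0.0042], [0.001, 0.0008, -0.0042]]}
```

Request:
{"method": "apply_moves", "body": {
  "dp": [
    [-0.023,0.033,0.088],
    [-0.023,0.033,0.088],
    [-0.023,0.033,0.088],
    [-0.023,0.033,0.08],
    [0,0,0],
    [0,0,0]
  ],
  "twist": [
    [0.001,0.001,-0.004],
    [0.001,0.001,-0.004],
    [0.001,0.001,-0.004],
    [0.001,0.001,-0.004],
    [0,0,0],
    [0,0,0]
  ],
  "jaw": [255,255,255,255,255,255]
}}

```text
clock: 10.8
tcp_pos: [0.6204, 0.2409, 0.2507]
orientation: [-3.141, -0.0, 0.003]
contact_force: [0.2, 0.7, -8.2]
grip_width: 0.0105
```

```bash
python3 plan.py 0.6243 0.135 0.25 -0.4 15 1; python3 - <<'E'
from h import *
from bench import r
f=r.grab_frame("top");pickle.dump(f,open("t1.pkl","wb"));crop(f,240,150,400,260,5,"pics/t1.png")
f=r.grab_frame("side");pickle.dump(f,open("s1.pkl","wb"));crop(f,230,120,430,330,3.8,"pics/s1.png")
E
```

```text
now [0.6204 0.2409 0.2507] yaw 0.0 q [-0.06  0.7  -0.59  1.66  0.46  0.92 -0.82] t 10.8 F [ 0.2  0.7 -8.2] gw 0.0105
8 rows; first [np.float64(0.0041), np.float64(0.1103), np.float64(0.0006)] [np.float64(-0.0), np.float64(0.0001), np.float64(0.0004)] last [np.float64(0.0047), np.float64(0.1103), np.float64(0.0007)] [np.float64(-0.0), np.float64(0.0001), np.float64(0.0004)]
{"dp": [[0.0041, 0.1103, 0.0006], [0.0042, 0.1103, 0.0006], [0.0042, 0.1103, 0.0007], [0.0043, 0.1103, 0.0007], [0.0044, 0.1103, 0.0007], [0.0045, 0.1103, 0.0007], [0.0046, 0.1103, 0.0007], [0.0047, 0.1103, 0.0007]], "twist": [[-0.0, 0.0001, 0.0004], [-0.0, 0.0001, 0.0004], [-0.0, 0.0001, 0.0004], [-0.0, 0.0001, 0.0004], [-0.0, 0.0001, 0.0004], [-0.0, 0.0001, 0.0004], [-0.0, 0.0001, 0.0004], [-0.0, 0.0001, 0.0004]]}
```

View pics/t1.png

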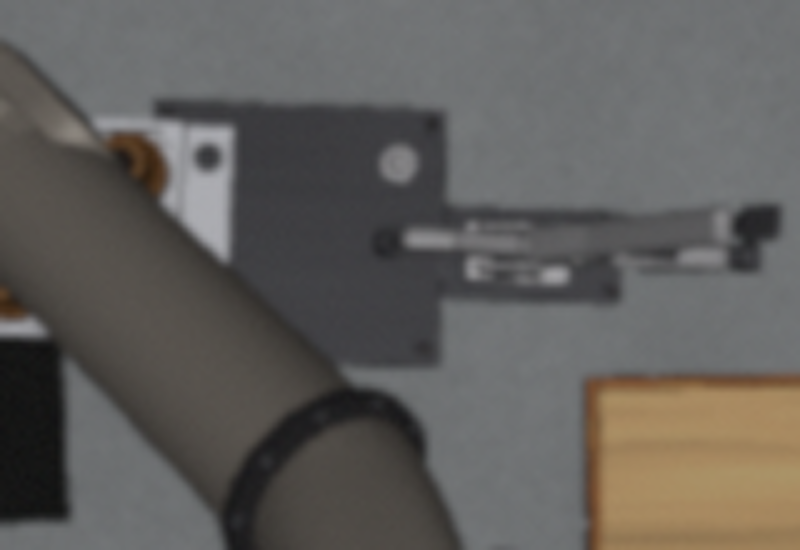

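View pics/s1.png

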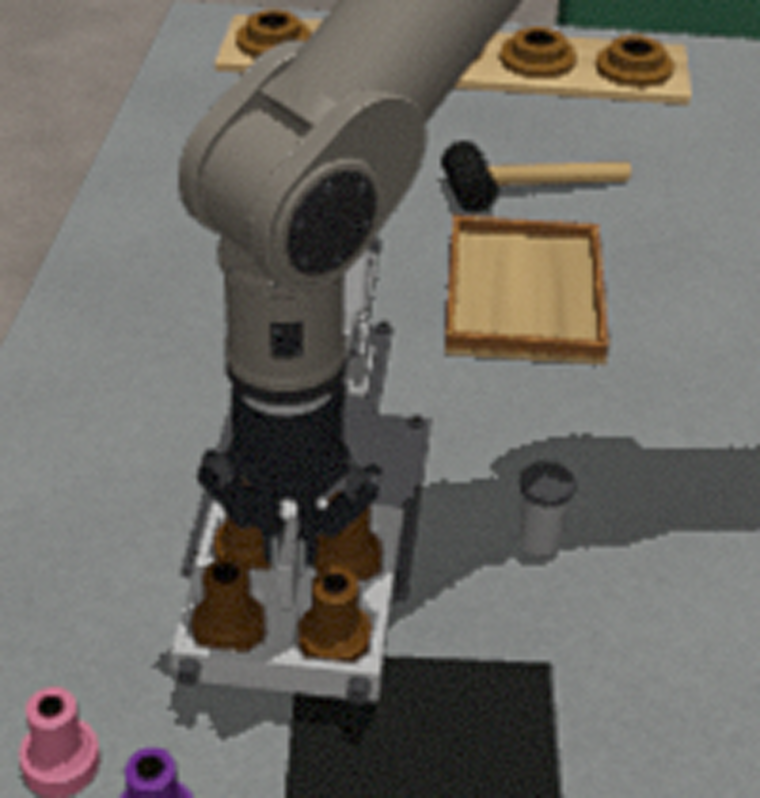

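```bash
python3 - <<'E'
from h import *
f=pickle.load(open("t1.pkl","rb"))
def m(x,y,z): return pix2w(f,(x+.5)/5-.5+240,(y+.5)/5-.5+150,z)
h=m(207,157,.043);d=m(398,164,.01);print(h,d,d-h)
E
```

```text
[0.67072729 0.15457989 0.043     ] [0.67422631 0.02518897 0.01      ] [ 0.00349902 -0.12939092 -0.033     ]
```

Request:
{"method": "apply_moves", "body": {
  "dp": [
    [0.002,0.04,0.005],
    [0.003,0.08,0.005],
    [0.003,0.1,0],
    [0.003,0.1,0],
    [0.003,0.1,0],
    [0.003,0.1,0],
    [0.003,0.1,0],
    [0.003,0.1,0],
    [0.002,0.08,0],
    [0,0.05,0],
    [0,0,0],
    [0,0,0]
  ],
  "twist": [
    [0,0,0.001],
    [0,0,0.001],
    [0,0,0],
    [0,0,0],
    [0,0,0],
    [0,0,0],
    [0,0,0],
    [0,0,0],
    [0,0,0],
    [0,0,0],
    [0,0,0],
    [0,0,0]
  ],
  "jaw": [255,255,255,255,255,255,255,255,255,255,255,255]
}}

```text
clock: 12.1
tcp_pos: [0.6247, 0.1275, 0.2515]
orientation: [-3.141, 0.014, -0.004]
contact_force: [-0.4, -0.3, -9.1]
grip_width: 0.0105
```

```bash
python3 plan.py 0.6240 0.1115 0.247 -0.3 15 1
```

```text
now [0.6247 0.1275 0.2515] yaw -0.51 q [ 0.12  0.66 -0.59  1.74  0.46  0.88 -0.68] t 12.1 F [-0.4 -0.3 -9.1] gw 0.0105
2 rows; first [np.float64(-0.0025), np.float64(0.0667), np.float64(0.0188)] [np.float64(-0.0001), np.float64(-0.0006), np.float64(-0.0009)] last [np.float64(-0.0026), np.float64(0.0667), np.float64(0.0188)] [np.float64(-0.0001), np.float64(-0.0006), np.float64(-0.0009)]
{"dp": [[-0.0025, 0.0667, 0.0188], [-0.0026, 0.0667, 0.0188]], "twist": [[-0.0001, -0.0006, -0.0009], [-0.0001, -0.0006, -0.0009]]}
```

Request:
{"method": "apply_moves", "body": {
  "dp": [
    [-0.002,0.04,0.01],
    [-0.002,0.045,0.01],
    [-0.001,0.045,0.01],
    [0,0,0],
    [0,0,0]
  ],
  "twist": [
    [0,-0.001,-0.001],
    [0,0,-0.001],
    [0,0,0],
    [0,0,0],
    [0,0,0]
  ],
  "jaw": [255,255,255,255,255]
}}

```text
clock: 12.6
tcp_pos: [0.6236, 0.1129, 0.2476]
orientation: [-3.14, 0.002, -0.0]
contact_force: [-0.1, 0.9, -9.0]
grip_width: 0.0103
```

```bash
python3 plan.py 0.6240 0.1115 0.24 -0.3 15 1;python3 - <<'E'
from h import *
from bench import r
f=r.grab_frame("top");pickle.dump(f,open("t2.pkl","wb"));crop(f,270,160,370,240,8,"pics/t2.png")
E
```

```text
now [0.6236 0.1129 0.2476] yaw -0.06 q [ 0.15  0.66 -0.59  1.75  0.46  0.87 -0.65] t 12.6 F [-0.1  0.9 -9. ] gw 0.0103
1 rows; first [np.float64(0.0031), np.float64(0.0115), np.float64(0.0635)] [np.float64(-0.0009), np.float64(-0.0001), np.float64(0.002)] last [np.float64(0.0031), np.float64(0.0115), np.float64(0.0635)] [np.float64(-0.0009), np.float64(-0.0001), np.float64(0.002)]
{"dp": [[0.0031, 0.0115, 0.0635]], "twist": [[-0.0009, -0.0001, 0.002]]}
```

View pics/t2.png

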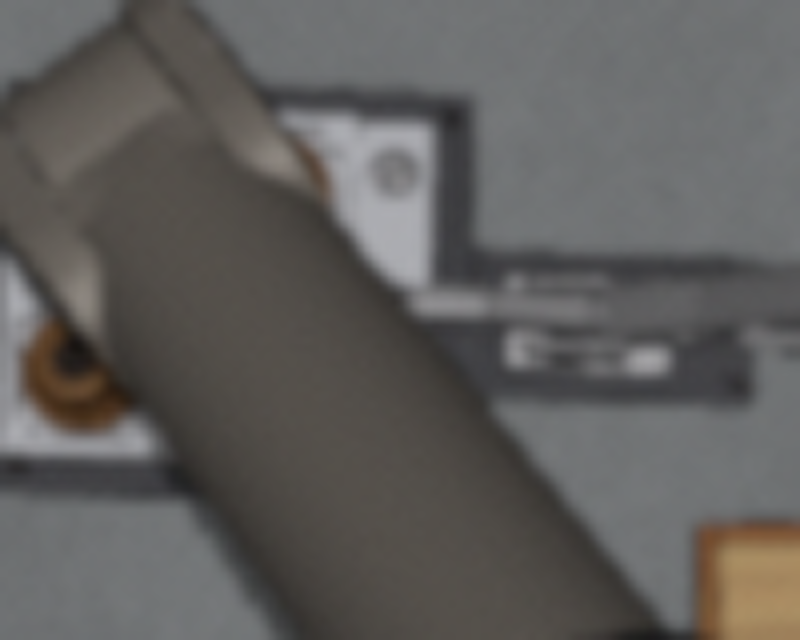

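Request:
{"method": "apply_moves", "body": {
  "dp": [
    [0.003,0.012,0.025],
    [0,0,0.025],
    [0,0,0.025],
    [0,0,0],
    [0,0,0]
  ],
  "twist": [
    [0,0,0.001],
    [0,0,0],
    [0,0,0],
    [0,0,0],
    [0,0,0]
  ],
  "jaw": [255,255,255,255,255]
}}

```text
clock: 13.15
tcp_pos: [0.624, 0.1119, 0.2377]
orientation: [-3.14, 0.004, -0.0]
contact_force: [0.2, -0.1, -8.6]
grip_width: 0.0102
```

```bash
python3 plan.py 0.6240 0.1115 0.23 -0.3 15 1
```

```text
now [0.624  0.1119 0.2377] yaw -0.16 q [ 0.14  0.67 -0.58  1.75  0.47  0.86 -0.66] t 13.2 F [ 0.2 -0.1 -8.6] gw 0.0102
1 rows; first [np.float64(-0.0001), np.float64(0.0033), np.float64(0.0639)] [np.float64(-0.001), np.float64(-0.0), np.float64(0.0012)] last [np.float64(-0.0001), np.float64(0.0033), np.float64(0.0639)] [np.float64(-0.001), np.float64(-0.0), np.float64(0.0012)]
{"dp": [[-0.0001, 0.0033, 0.0639]], "twist": [[-0.001, -0.0, 0.0012]]}
```

Request:
{"method": "apply_moves", "body": {
  "dp": [
    [0,0.002,0.02],
    [0,0,0.02],
    [0,0,0.015],
    [0,0,0],
    [0,0,0]
  ],
  "twist": [
    [0,0,0.001],
    [0,0,0],
    [0,0,0],
    [0,0,0],
    [0,0,0]
  ],
  "jaw": [255,255,255,255,255]
}}

```text
clock: 13.65
tcp_pos: [0.624, 0.1118, 0.2305]
orientation: [-3.139, 0.008, -0.0]
contact_force: [0.3, 0.0, -7.6]
grip_width: 0.0102
```

```bash
python3 plan.py 0.6240 0.1115 0.23 -0.3 15 1
```

```text
now [0.624  0.1118 0.2305] yaw -0.28 q [ 0.14  0.68 -0.58  1.76  0.47  0.85 -0.66] t 13.7 F [ 0.3  0.  -7.6] gw 0.0102
1 rows; first [np.float64(-0.0004), np.float64(0.0027), np.float64(0.0042)] [np.float64(-0.001), np.float64(-0.0), np.float64(0.0002)] last [np.float64(-0.0004), np.float64(0.0027), np.float64(0.0042)] [np.float64(-0.001), np.float64(-0.0), np.float64(0.0002)]
{"dp": [[-0.0004, 0.0027, 0.0042]], "twist": [[-0.001, -0.0, 0.0002]]}
```

Request:
{"method": "apply_moves", "body": {
  "dp": [
    [0,0.001,0.01],
    [0,0,0.008],
    [0,0,0],
    [0,0,0]
  ],
  "twist": [
    [0,0,0],
    [0,0,0],
    [0,0,0],
    [0,0,0]
  ],
  "jaw": [255,255,255,255]
}}

```text
clock: 14.05
tcp_pos: [0.6243, 0.1119, 0.2298]
orientation: [-3.14, 0.008, -0.002]
contact_force: [0.2, 0.7, -8.7]
grip_width: 0.0108
```

```bash
python3 plan.py
```

```text
now [0.6243 0.1119 0.2298] yaw -0.28 q [ 0.14  0.68 -0.58  1.76  0.48  0.84 -0.66] t 14.1 F [ 0.2  0.7 -8.7] gw 0.0108
```

Still hanging; a little lower.

Request:
{"method": "apply_moves", "body": {
  "dp": [
    [0,0,0.015],
    [0,0,0.015],
    [0,0,0],
    [0,0,0]
  ],
  "twist": [
    [0,0,0],
    [0,0,0],
    [0,0,0],
    [0,0,0]
  ],
  "jaw": [255,255,255,255]
}}

```text
clock: 14.45
tcp_pos: [0.6244, 0.1123, 0.2299]
orientation: [-3.141, 0.009, -0.004]
contact_force: [-0.2, -0.2, -8.1]
grip_width: 0.0107
```

```bash
python3 plan.py
```

```text
now [0.6244 0.1123 0.2299] yaw -0.31 q [ 0.13  0.68 -0.57  1.76  0.48  0.84 -0.67] t 14.4 F [-0.2 -0.2 -8.1] gw 0.0107
```

Request:
{"method": "apply_moves", "body": {
  "dp": [
    [0,0,0],
    [0,0,0],
    [0,0,0],
    [0,0,0],
    [0,0,0],
    [0,0,0]
  ],
  "twist": [
    [0,0,0],
    [0,0,0],
    [0,0,0],
    [0,0,0],
    [0,0,0],
    [0,0,0]
  ],
  "jaw": [180,180,180,180,180,180]
}}

```text
clock: 15.05
tcp_pos: [0.6273, 0.1137, 0.2331]
orientation: [-3.138, 0.009, -0.018]
contact_force: [0.7, -0.7, 0.3]
grip_width: 0.0252
```

```bash
python3 plan.py 0.6244 0.118 0.36 0 30 1; python3 shot.py w6
```

```text
now [0.6273 0.1137 0.2331] yaw -0.31 q [ 0.13  0.68 -0.58  1.75  0.48  0.84 -0.67] t 15.1 F [ 0.7 -0.7  0.3] gw 0.0252
5 rows; first [np.float64(-0.0024), np.float64(-0.0079), np.float64(-0.2115)] [np.float64(-0.0003), np.float64(-0.0011), np.float64(-0.0005)] last [np.float64(-0.0043), np.float64(-0.0073), np.float64(-0.2115)] [np.float64(-0.0003), np.float64(-0.0011), np.float64(-0.0005)]
{"dp": [[-0.0024, -0.0079, -0.2115], [-0.0029, -0.0077, -0.2115], [-0.0033, -0.0076, -0.2115], [-0.0038, -0.0074, -0.2115], [-0.0043, -0.0073, -0.2115]], "twist": [[-0.0003, -0.0011, -0.0005], [-0.0003, -0.0011, -0.0005], [-0.0003, -0.0011, -0.0005], [-0.0003, -0.0011, -0.0005], [-0.0003, -0.0011, -0.0005]]}
```

View pics/w6.png

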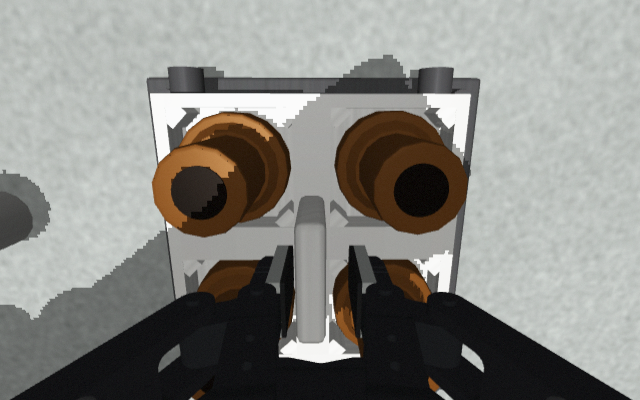

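Request:
{"method": "apply_moves", "body": {
  "dp": [
    [-0.02,0,-0.1],
    [0,0,-0.2],
    [0,-0.01,-0.25],
    [0,-0.01,-0.25],
    [0,-0.01,-0.25],
    [0,0,-0.1],
    [0,0,0],
    [0,0,0],
    [0,0,0]
  ],
  "twist": [
    [0,0,0],
    [0,0,0],
    [0,0,0],
    [0,0,0],
    [0,0,0],
    [0,0,0],
    [0,0,0],
    [0,0,0],
    [0,0,0]
  ],
  "jaw": [180,180,180,180,0,0,0,0,0]
}}

```text
clock: 16.0
tcp_pos: [0.621, 0.1171, 0.3782]
orientation: [-3.139, 0.006, -0.014]
contact_force: [-0.2, -0.1, 0.2]
grip_width: 0.0854
```

```bash
python3 plan.py; python3 shot.py w7
python3 - <<'E'
from h import *
f=pickle.load(open("w7.pkl","rb")); 
crop(f,170,40,470,340,2.5,"pics/w7c.png")
E
```

```text
now [0.621  0.1171 0.3782] yaw -0.23 q [ 0.19  0.51 -0.66  1.66  0.35  1.08 -0.57] t 16.0 F [-0.2 -0.1  0.2] gw 0.0854
```

View pics/w7c.png

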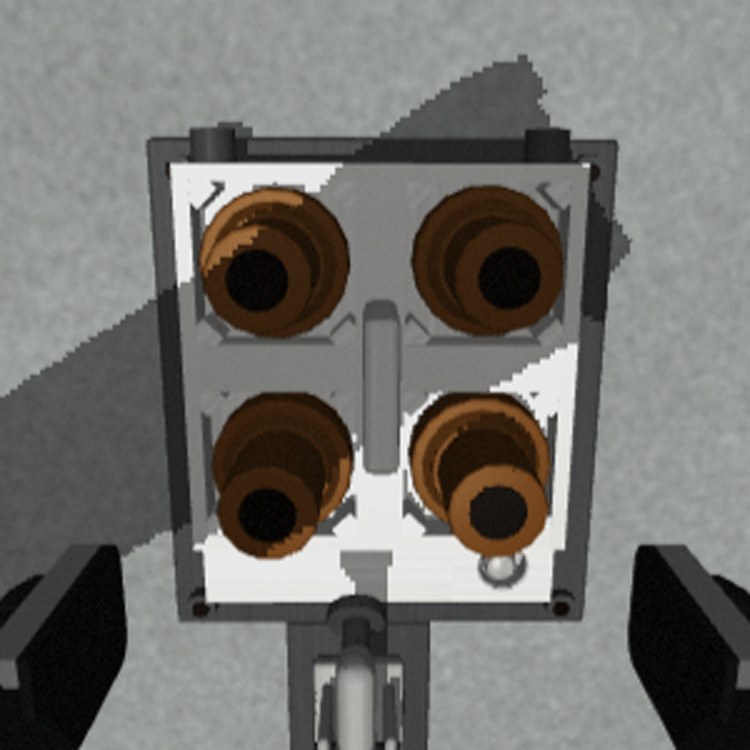

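```bash
python3 - <<'E'
from fit import *
f=pickle.load(open("w7.pkl","rb"))
def m(x,y,z=None,s=2.5,o=(170,40)): return pix2w(f,(x+.5)/s-.5+o[0],(y+.5)/s-.5+o[1],z,f["pose"])
W=[m(170,163,.04),m(591,164,.04),m(208,603,.022),m(551,601,.022)]
t,y,e=fit(W,[(-73,73),(73,73),(-73,-105),(73,-105)]);print("box",t,y,e.round(4).tolist())
P=[m(148,141,.01),m(617,141,.01),m(582,620,.01),m(181,620,.01)]
tf,yf,ef=fit(P,[(-140,172),(40,172),(40,-32),(-140,-32)]);print("fix",tf,yf,ef.round(4).tolist())
R=lambda a:np.array([[np.cos(a),-np.sin(a)],[np.sin(a),np.cos(a)]])
print("hole-dowel",t+R(np.radians(y))@[.052,-.089]-tf)
print("z top",[m(*p)[2].round(4) for p in [(190,290),(380,175),(580,240),(230,575),(380,550),(530,590)]])
print("hole rim",m(502,567,.022))
E
```

```text
box [0.62675099 0.11730067] -0.18984829358686614 [[-0.0003, 0.0004], [0.0003, 0.0002], [0.0001, -0.0005], [-0.0002, -0.0002]]
fix [0.67752491 0.02772876] -0.247153243999282 [[0.0009, -0.0009], [-0.0011, -0.0006], [-0.0011, 0.0005], [0.0012, 0.0011]]
hole-dowel [0.0009309 0.0004001]
z top [np.float64(0.0409), np.float64(0.0402), np.float64(0.0403), np.float64(0.0223), np.float64(0.0225), np.float64(0.0225)]
hole rim [0.67779699 0.0278816  0.022     ]
```

```bash
python3 plan.py 0.615 -0.143 0.43 0 40 1
```

```text
now [0.6209 0.117  0.3779] yaw -0.23 q [ 0.19  0.51 -0.66  1.66  0.35  1.08 -0.57] t 16.1 F [-1.   0.   0.5] gw 0.0857
7 rows; first [np.float64(-0.0053), np.float64(0.3094), np.float64(-0.0629)] [np.float64(-0.0002), np.float64(-0.0005), np.float64(-0.0003)] last [np.float64(-0.0068), np.float64(0.3095), np.float64(-0.0622)] [np.float64(-0.0002), np.float64(-0.0005), np.float64(-0.0003)]
{"dp": [[-0.0053, 0.3094, -0.0629], [-0.0056, 0.3094, -0.0628], [-0.0058, 0.3094, -0.0626], [-0.0061, 0.3095, -0.0625], [-0.0063, 0.3095, -0.0624], [-0.0066, 0.3095, -0.0623], [-0.0068, 0.3095, -0.0622]], "twist": [[-0.0002, -0.0005, -0.0003], [-0.0002, -0.0005, -0.0003], [-0.0002, -0.0005, -0.0003], [-0.0002, -0.0005, -0.0003], [-0.0002, -0.0005, -0.0003], [-0.0002, -0.0005, -0.0003], [-0.0002, -0.0005, -0.0003]]}
```

Request:
{"method": "apply_moves", "body": {
  "dp": [
    [0,0,-0.25],
    [0,0,-0.25],
    [-0.006,0.31,0],
    [-0.006,0.31,0],
    [-0.006,0.31,0],
    [-0.006,0.31,0],
    [-0.006,0.31,0],
    [-0.006,0.31,0],
    [-0.006,0.25,0],
    [0,0,0],
    [0,0,0],
    [0,0,0]
  ],
  "twist": [
    [0,0,0],
    [0,0,0],
    [0,0,0],
    [0,0,0],
    [0,0,0],
    [0,0,0],
    [0,0,0],
    [0,0,0],
    [0,0,0],
    [0,0,0],
    [0,0,0],
    [0,0,0]
  ],
  "jaw": [255,255,255,255,255,255,255,255,255,255,255,255]
}}

```text
clock: 17.25
tcp_pos: [0.6125, -0.1463, 0.4215]
orientation: [-3.136, 0.0, 0.03]
contact_force: [-0.2, -0.3, 0.4]
grip_width: -0.0002
```

```bash
python3 plan.py 0.615 -0.143 0.4 0 40 1; python3 shot.py w8
```

```text
now [ 0.6125 -0.1463  0.4215] yaw -0.0 q [ 0.59  0.46 -0.62  1.61  0.28  1.18 -0.1 ] t 17.2 F [-0.2 -0.3  0.4] gw -0.0002
1 rows; first [np.float64(0.0244), np.float64(-0.0267), np.float64(0.1792)] [np.float64(-0.0027), np.float64(0.0093), np.float64(-0.0)] last [np.float64(0.0244), np.float64(-0.0267), np.float64(0.1792)] [np.float64(-0.0027), np.float64(0.0093), np.float64(-0.0)]
{"dp": [[0.0244, -0.0267, 0.1792]], "twist": [[-0.0027, 0.0093, -0.0]]}
```

View pics/w8.png

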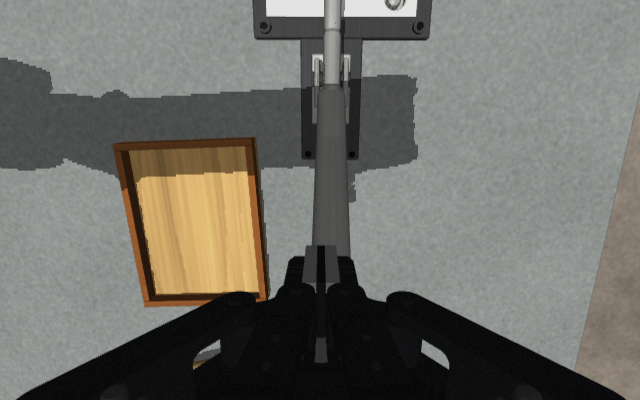

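Request:
{"method": "apply_moves", "body": {
  "dp": [
    [0.024,-0.026,0.12],
    [0,0,0.08],
    [0,0,0],
    [0,0,0]
  ],
  "twist": [
    [-0.003,0.009,0],
    [0,0,0],
    [0,0,0],
    [0,0,0]
  ],
  "jaw": [255,255,255,255]
}}

```text
clock: 17.7
tcp_pos: [0.6156, -0.1373, 0.397]
orientation: [-3.14, -0.013, 0.001]
contact_force: [-0.5, 0.8, 0.2]
grip_width: 0.0
```

```bash
python3 plan.py 0.615 -0.145 0.37 0 10 1
```

```text
now [ 0.6156 -0.1373  0.397 ] yaw 0.48 q [ 0.57  0.48 -0.61  1.64  0.3   1.11 -0.12] t 17.7 F [-0.5  0.8  0.2] gw 0.0
3 rows; first [np.float64(-0.0019), np.float64(0.0214), np.float64(0.0749)] [np.float64(-0.0002), np.float64(0.0001), np.float64(0.0013)] last [np.float64(-0.0019), np.float64(0.0213), np.float64(0.075)] [np.float64(-0.0002), np.float64(0.0001), np.float64(0.0013)]
{"dp": [[-0.0019, 0.0214, 0.0749], [-0.0019, 0.0214, 0.075], [-0.0019, 0.0213, 0.075]], "twist": [[-0.0002, 0.0001, 0.0013], [-0.0002, 0.0001, 0.0013], [-0.0002, 0.0001, 0.0013]]}
```

Request:
{"method": "apply_moves", "body": {
  "dp": [
    [-0.002,0.02,0.075],
    [-0.002,0.02,0.075],
    [0,0.03,0.07],
    [0,0.06,0.06],
    [0,0.04,0.07],
    [0,0,0]
  ],
  "twist": [
    [0,0,0.001],
    [0,0,0.001],
    [0,0,0],
    [0,0,0],
    [0,0,0],
    [0,0,0]
  ],
  "jaw": [255,255,255,255,255,255]
}}

```text
clock: 18.3
tcp_pos: [0.6162, -0.1586, 0.3539]
orientation: [-3.139, -0.007, -0.005]
contact_force: [0.3, 3.2, 3.8]
grip_width: -0.0001
```

```bash
python3 plan.py 0.615 -0.175 0.335 0 10 1; python3 - <<'E'
from h import *
from bench import r
f=r.grab_frame("side");crop(f,260,90,420,260,4.5 and 4,"pics/s2.png")
E
```

```text
now [ 0.6162 -0.1586  0.3539] yaw 0.25 q [ 0.58  0.53 -0.59  1.67  0.33  1.04 -0.11] t 18.3 F [0.3 3.2 3.8] gw -0.0001
3 rows; first [np.float64(-0.0035), np.float64(0.0458), np.float64(0.0523)] [np.float64(-0.0004), np.float64(-0.0005), np.float64(0.0007)] last [np.float64(-0.0033), np.float64(0.0457), np.float64(0.0524)] [np.float64(-0.0004), np.float64(-0.0005), np.float64(0.0007)]
{"dp": [[-0.0035, 0.0458, 0.0523], [-0.0034, 0.0457, 0.0524], [-0.0033, 0.0457, 0.0524]], "twist": [[-0.0004, -0.0005, 0.0007], [-0.0004, -0.0005, 0.0007], [-0.0004, -0.0005, 0.0007]]}
```

View pics/s2.png

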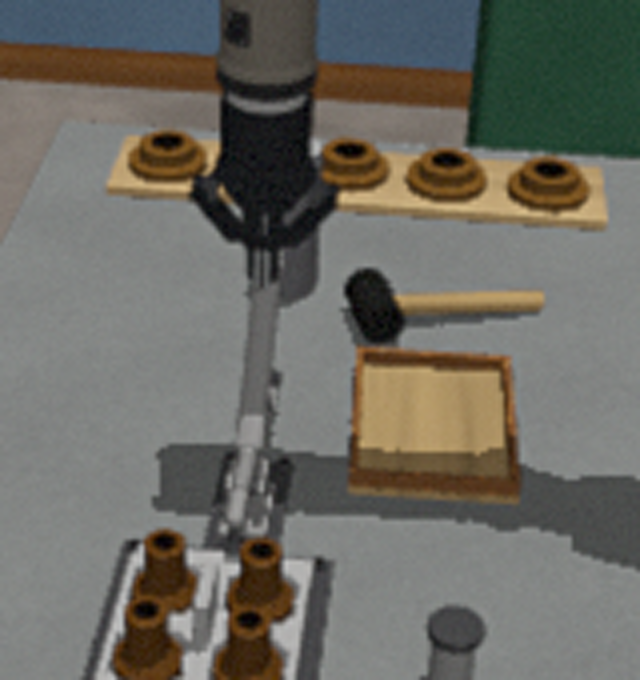

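Request:
{"method": "apply_moves", "body": {
  "dp": [
    [-0.003,0.045,0.07],
    [-0.003,0.04,0.075],
    [0,0.04,0.08],
    [0,0.03,0.08],
    [0,0.025,0.09],
    [0,0.02,0.09]
  ],
  "twist": [
    [0,0,0.001],
    [0,0,0],
    [0,0,0],
    [0,0,0],
    [0,0,0],
    [0,0,0]
  ],
  "jaw": [255,255,255,255,255,255]
}}

```text
clock: 18.95
tcp_pos: [0.6162, -0.1824, 0.2952]
orientation: [-3.14, -0.007, -0.008]
contact_force: [-0.6, 1.5, 4.0]
grip_width: 0.0001
```

```bash
python3 plan.py 0.615 -0.197 0.263 0 10 1
```

```text
now [ 0.6162 -0.1824  0.2952] yaw 0.24 q [ 0.59  0.6  -0.56  1.7   0.38  0.94 -0.11] t 18.9 F [-0.6  1.5  4. ] gw 0.0001
4 rows; first [np.float64(-0.003), np.float64(0.0305), np.float64(0.0671)] [np.float64(-0.0002), np.float64(-0.0006), np.float64(0.0005)] last [np.float64(-0.0027), np.float64(0.0305), np.float64(0.0671)] [np.float64(-0.0002), np.float64(-0.0006), np.float64(0.0005)]
{"dp": [[-0.003, 0.0305, 0.0671], [-0.0029, 0.0305, 0.0671], [-0.0028, 0.0305, 0.0671], [-0.0027, 0.0305, 0.0671]], "twist": [[-0.0002, -0.0006, 0.0005], [-0.0002, -0.0006, 0.0005], [-0.0002, -0.0006, 0.0005], [-0.0002, -0.0006, 0.0005]]}
```

Request:
{"method": "apply_moves", "body": {
  "dp": [
    [-0.003,0.03,0.075],
    [-0.003,0.03,0.075],
    [0,0.02,0.08],
    [0,0.01,0.08],
    [0,0,0.08]
  ],
  "twist": [
    [0,0,0],
    [0,0,0],
    [0,0,0],
    [0,0,0],
    [0,0,0]
  ],
  "jaw": [255,255,255,255,255]
}}

```text
clock: 19.45
tcp_pos: [0.6167, -0.1947, 0.2514]
orientation: [3.14, 0.003, 0.007]
contact_force: [-30.4, 4.5, 81.3]
grip_width: -0.0003
```

```bash
python3 plan.py 0.615 -0.197 0.263 0 10 1
```

```text
now [ 0.6167 -0.1947  0.2514] yaw 0.1 q [ 0.59  0.66 -0.53  1.72  0.42  0.88 -0.12] t 19.4 F [-30.4   4.5  81.3] gw -0.0003
2 rows; first [np.float64(-0.0067), np.float64(0.0095), np.float64(-0.0483)] [np.float64(0.0004), np.float64(-0.0011), np.float64(0.0004)] last [np.float64(-0.0068), np.float64(0.0094), np.float64(-0.0483)] [np.float64(0.0004), np.float64(-0.0011), np.float64(0.0004)]
{"dp": [[-0.0067, 0.0095, -0.0483], [-0.0068, 0.0094, -0.0483]], "twist": [[0.0004, -0.0011, 0.0004], [0.0004, -0.0011, 0.0004]]}
```

Request:
{"method": "apply_moves", "body": {
  "dp": [
    [0,0,-0.1],
    [0,0,-0.2],
    [0,0,-0.3],
    [0,0,-0.3],
    [0,0,-0.2],
    [0,0,0],
    [0,0,0]
  ],
  "twist": [
    [0,0,0],
    [0,0,0],
    [0,0,0],
    [0,0,0],
    [0,0,0],
    [0,0,0],
    [0,0,0]
  ],
  "jaw": [255,255,255,255,255,255,255]
}}

```text
clock: 20.15
tcp_pos: [0.6162, -0.1956, 0.3901]
orientation: [3.135, 0.002, 0.009]
contact_force: [-0.4, -0.4, -0.1]
grip_width: -0.0002
```

```bash
python3 plan.py 0.615 0.10 0.42 0 40 1; python3 - <<'E'
from h import *
from bench import r
f=r.grab_frame("side");crop(f,260,130,420,290,4,"pics/s3.png")
E
python3 shot.py w9
```

```text
now [ 0.6162 -0.1956  0.3901] yaw 0.06 q [ 0.63  0.51 -0.59  1.61  0.32  1.11 -0.04] t 20.1 F [-0.4 -0.4 -0.1] gw -0.0002
8 rows; first [np.float64(-0.0008), np.float64(-0.3077), np.float64(-0.0332)] [np.float64(0.0004), np.float64(-0.0004), np.float64(0.0001)] last [np.float64(-0.0012), np.float64(-0.3079), np.float64(-0.0314)] [np.float64(0.0004), np.float64(-0.0004), np.float64(0.0001)]
{"dp": [[-0.0008, -0.3077, -0.0332], [-0.0008, -0.3078, -0.0329], [-0.0009, -0.3078, -0.0326], [-0.0009, -0.3078, -0.0324], [-0.001, -0.3078, -0.0321], [-0.0011, -0.3079, -0.0319], [-0.0011, -0.3079, -0.0316], [-0.0012, -0.3079, -0.0314]], "twist": [[0.0004, -0.0004, 0.0001], [0.0004, -0.0004, 0.0001], [0.0004, -0.0004, 0.0001], [0.0004, -0.0004, 0.0001], [0.0004, -0.0004, 0.0001], [0.0004, -0.0004, 0.0001], [0.0004, -0.0004, 0.0001], [0.0004, -0.0004, 0.0001]]}
```

View pics/s3.png

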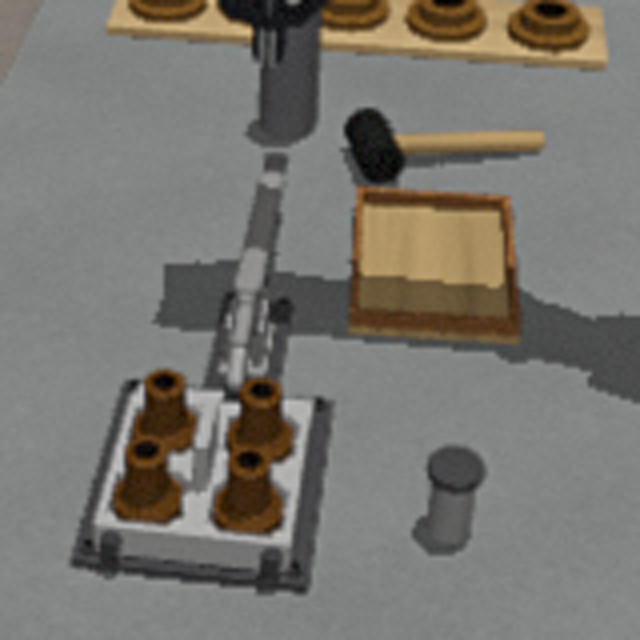

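View pics/w9.png

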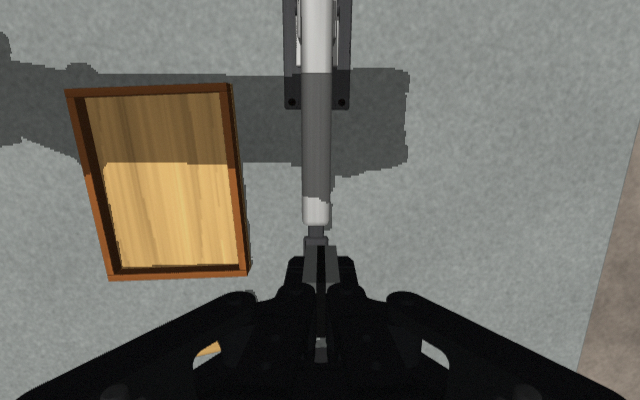

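```bash
python3 - <<'E'
from fit import *
f=pickle.load(open("w9.pkl","rb"));P=f["pose"]
W=[pix2w(f,*p,.024,P) for p in [(66,90),(231,84),(248,275),(109,280)]]
print(np.round(W,4)); t,y,e=fit(W,[(-76,100),(76,100),(76,-100),(-76,-100)]);print("tray",t,y,e.round(4).tolist())
for p in [(315,180),(315,212),(315,230),(170,200),(315,120)]: print(p,pix2w(f,*p,None,P).round(4))
R=lambda a:np.array([[np.cos(a),-np.sin(a)],[np.sin(a),np.cos(a)]])
for q in [(34,50),(-34,50),(34,-50),(-34,-50)]: print(q,(t+R(np.radians(y))@np.array(q)/1000).round(4))
E
```

```text
[[ 0.3826 -0.1121  0.024 ]
 [ 0.5365 -0.1064  0.024 ]
 [ 0.5411 -0.3031  0.024 ]
 [ 0.3891 -0.309   0.024 ]]
tray [ 0.46231146 -0.20765476] 1.8183762762759519 [[-0.0006, -0.002], [0.0014, -0.0011], [-0.0004, 0.0021], [-0.0004, 0.001]]
(315, 180) [ 0.6151 -0.1835  0.0896]
(315, 212) [ 0.615  -0.2109  0.0885]
(315, 230) [ 0.6149 -0.2301  0.0799]
(170, 200) [ 0.4591 -0.2228  0.0078]
(315, 120) [ 0.6152 -0.1364  0.0875]
(34, 50) [ 0.4947 -0.1566]
(-34, 50) [ 0.4267 -0.1588]
(34, -50) [ 0.4979 -0.2566]
(-34, -50) [ 0.4299 -0.2587]
```

Request:
{"method": "apply_moves", "body": {
  "dp": [
    [0.06,-0.3,0],
    [0.06,-0.3,0],
    [0.06,-0.3,0],
    [0.06,-0.3,0],
    [0.06,-0.3,0],
    [0.06,-0.3,0],
    [0.04,-0.3,0],
    [0,-0.1,0],
    [0,0,0]
  ],
  "twist": [
    [0,0,0.068],
    [0,0,0],
    [0,0,0],
    [0,0,0],
    [0,0,0],
    [0,0,0],
    [0,0,0],
    [0,0,0],
    [0,0,0]
  ],
  "jaw": [90,90,90,90,90,90,90,90,90],
  "grip_force": 30
}}

```text
clock: 21.15
tcp_pos: [0.6978, 0.0642, 0.3693]
orientation: [3.123, -0.239, -0.029]
contact_force: [-0.1, -1.1, 0.9]
grip_width: 0.055
```

```bash
python3 plan.py 0.6635 0.079 0.34 -90 40 1
```

```text
now [0.6978 0.0642 0.3693] yaw -8.75 q [ 0.19  0.62 -0.57  1.48  0.35  1.17 -0.6 ] t 21.1 F [-0.1 -1.1  0.9] gw 0.055
11 rows; first [np.float64(-0.027), np.float64(-0.0073), np.float64(0.0226)] [np.float64(0.0009), np.float64(0.0003), np.float64(0.0616)] last [np.float64(-0.0144), np.float64(0.0243), np.float64(0.0223)] [np.float64(0.0009), np.float64(0.0003), np.float64(0.0616)]
{"dp": [[-0.027, -0.0073, 0.0226], [-0.0277, -0.0038, 0.0226], [-0.028, -0.0001, 0.0226], [-0.0278, 0.0035, 0.0226], [-0.0271, 0.0071, 0.0226], [-0.026, 0.0106, 0.0225], [-0.0244, 0.0139, 0.0225], [-0.0224, 0.0169, 0.0224], [-0.0201, 0.0197, 0.0224], [-0.0174, 0.0222, 0.0223], [-0.0144, 0.0243, 0.0223]], "twist": [[0.0009, 0.0003, 0.0616], [0.0009, 0.0003, 0.0616], [0.0009, 0.0003, 0.0616], [0.0009, 0.0003, 0.0616], [0.0009, 0.0003, 0.0616], [0.0009, 0.0003, 0.0616], [0.0009, 0.0003, 0.0616], [0.0009, 0.0003, 0.0616], [0.0009, 0.0003, 0.0616], [0.0009, 0.0003, 0.0616], [0.0009, 0.0003, 0.0616]]}
```

Request:
{"method": "apply_moves", "body": {
  "dp": [
    [-0.027,-0.007,0],
    [-0.028,-0.004,0],
    [-0.028,0,0],
    [-0.028,0.003,0],
    [-0.027,0.007,0],
    [-0.026,0.01,0.02],
    [-0.024,0.014,0.02],
    [-0.022,0.017,0.02],
    [-0.02,0.02,0.02],
    [-0.017,0.022,0.02],
    [-0.014,0.024,0.02],
    [0,0,0],
    [0,0,0]
  ],
  "twist": [
    [0.001,0,0.062],
    [0.001,0,0.062],
    [0.001,0,0.062],
    [0.001,0,0.062],
    [0.001,0,0.062],
    [0.001,0,0.062],
    [0.001,0,0.062],
    [0.001,0,0.062],
    [0.001,0,0.062],
    [0.001,0,0.062],
    [0.001,0,0.062],
    [0,0,0],
    [0,0,0]
  ],
  "jaw": [90,90,90,90,90,90,90,90,90,90,90,90,90]
}}

```text
clock: 22.45
tcp_pos: [0.6597, 0.0496, 0.3433]
orientation: [2.096, -2.308, -0.007]
contact_force: [-0.2, 0.2, 0.1]
grip_width: 0.0551
```

```bash
python3 plan.py 0.6635 0.079 0.30 -90 15 1; python3 shot.py w10
```

```text
now [0.6597 0.0496 0.3433] yaw -95.5 q [ 0.    0.53 -0.24  1.62  0.15  1.03 -1.96] t 22.4 F [-0.2  0.2  0.1] gw 0.0551
4 rows; first [np.float64(-0.063), np.float64(-0.0039), np.float64(0.0893)] [np.float64(0.0024), np.float64(-0.0016), np.float64(-0.0115)] last [np.float64(-0.0617), np.float64(-0.007), np.float64(0.09)] [np.float64(0.0024), np.float64(-0.0016), np.float64(-0.0115)]
{"dp": [[-0.063, -0.0039, 0.0893], [-0.0626, -0.0049, 0.0895], [-0.0622, -0.006, 0.0897], [-0.0617, -0.007, 0.09]], "twist": [[0.0024, -0.0016, -0.0115], [0.0024, -0.0016, -0.0115], [0.0024, -0.0016, -0.0115], [0.0024, -0.0016, -0.0115]]}
```

View pics/w10.png

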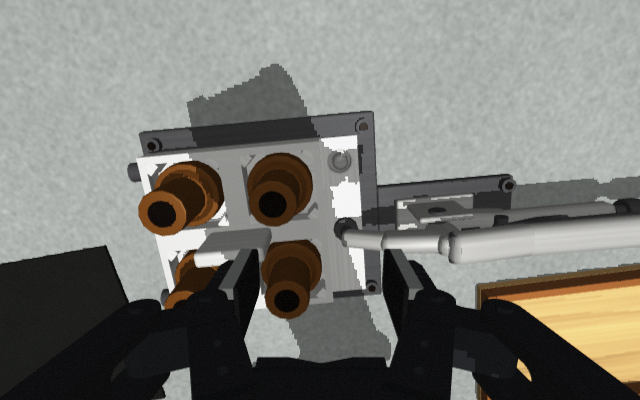

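```bash
python3 - <<'E'
from h import *
f=pickle.load(open("w10.pkl","rb"));P=f["pose"]
for n,p in [("c1",(161,212)),("c3",(272,202)),("c4",(288,300)),("c2",(190,302))]: print(n,pix2w(f,*p,.088,P).round(4))
E
```

```text
c1 [0.6663 0.1566 0.088 ]
c3 [0.6658 0.0799 0.088 ]
c4 [0.5887 0.0784 0.088 ]
c2 [0.5946 0.1514 0.088 ]
```

Request:
{"method": "apply_moves", "body": {
  "dp": [
    [-0.063,-0.004,0.09],
    [-0.063,-0.005,0.09],
    [-0.062,-0.006,0.09],
    [-0.062,-0.007,0.09],
    [0,0,0],
    [0,0,0]
  ],
  "twist": [
    [0.002,-0.002,-0.012],
    [0.002,-0.002,-0.012],
    [0.002,-0.002,-0.012],
    [0.002,-0.002,-0.012],
    [0,0,0],
    [0,0,0]
  ],
  "jaw": [90,90,90,90,90,90]
}}

```text
clock: 23.1
tcp_pos: [0.6636, 0.0816, 0.2943]
orientation: [-2.242, 2.199, 0.011]
contact_force: [0.4, -0.5, 1.4]
grip_width: 0.0551
```

```bash
python3 plan.py 0.6642 0.0795 0.224 -90 10 1
```

```text
now [0.6636 0.0816 0.2943] yaw -88.9 q [-0.02  0.59 -0.27  1.65  0.18  0.93 -1.91] t 23.1 F [ 0.4 -0.5  1.4] gw 0.0551
8 rows; first [np.float64(0.0026), np.float64(-0.0009), np.float64(0.0732)] [np.float64(0.0003), np.float64(0.0003), np.float64(0.0011)] last [np.float64(0.0022), np.float64(-0.0007), np.float64(0.0732)] [np.float64(0.0003), np.float64(0.0003), np.float64(0.0011)]
{"dp": [[0.0026, -0.0009, 0.0732], [0.0026, -0.0009, 0.0732], [0.0025, -0.0009, 0.0732], [0.0025, -0.0008, 0.0732], [0.0024, -0.0008, 0.0732], [0.0024, -0.0008, 0.0732], [0.0023, -0.0007, 0.0732], [0.0022, -0.0007, 0.0732]], "twist": [[0.0003, 0.0003, 0.0011], [0.0003, 0.0003, 0.0011], [0.0003, 0.0003, 0.0011], [0.0003, 0.0003, 0.0011], [0.0003, 0.0003, 0.0011], [0.0003, 0.0003, 0.0011], [0.0003, 0.0003, 0.0011], [0.0003, 0.0003, 0.0011]]}
```

Request:
{"method": "apply_moves", "body": {
  "dp": [
    [0.0025,-0.001,0.073],
    [0.0025,-0.001,0.073],
    [0.0025,-0.001,0.073],
    [0.0025,-0.001,0.073],
    [0.0025,-0.001,0.073],
    [0.0025,-0.001,0.073],
    [0.0025,-0.001,0.07],
    [0,0,0.05],
    [0,0,0],
    [0,0,0]
  ],
  "twist": [
    [0,0,0.001],
    [0,0,0.001],
    [0,0,0.001],
    [0,0,0.001],
    [0,0,0.001],
    [0,0,0.001],
    [0,0,0.001],
    [0,0,0],
    [0,0,0],
    [0,0,0]
  ],
  "jaw": [90,90,90,90,90,90,90,90,90,90]
}}

```text
clock: 24.1
tcp_pos: [0.6644, 0.0786, 0.2212]
orientation: [-2.223, 2.22, 0.01]
contact_force: [-0.1, 0.6, -0.3]
grip_width: 0.0553
```

```bash
python3 plan.py 0.6642 0.0795 0.224 -90 10 1; python3 shot.py w11
```

```text
now [0.6644 0.0786 0.2212] yaw -89.92 q [-0.04  0.68 -0.25  1.68  0.21  0.81 -1.95] t 24.1 F [-0.1  0.6 -0.3] gw 0.0553
1 rows; first [np.float64(-0.0078), np.float64(0.0021), np.float64(-0.0233)] [np.float64(0.0021), np.float64(0.0023), np.float64(0.0007)] last [np.float64(-0.0078), np.float64(0.0021), np.float64(-0.0233)] [np.float64(0.0021), np.float64(0.0023), np.float64(0.0007)]
{"dp": [[-0.0078, 0.0021, -0.0233]], "twist": [[0.0021, 0.0023, 0.0007]]}
```

View pics/w11.png

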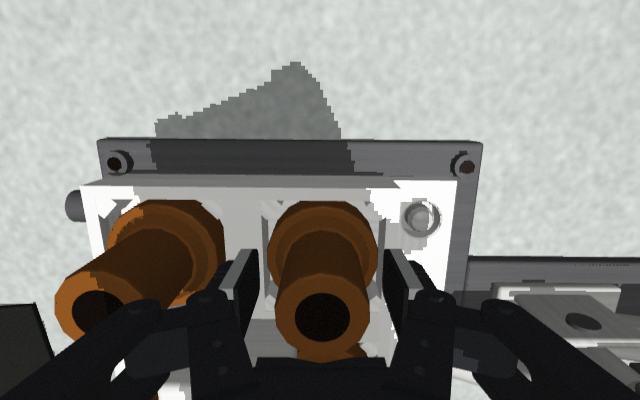

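Request:
{"method": "apply_moves", "body": {
  "dp": [
    [0,0,0],
    [0,0,0],
    [0,0,0],
    [0,0,0],
    [0,0,0],
    [0,0,0],
    [0,0,-0.03],
    [0,0,-0.06],
    [0,0,-0.1],
    [0,0,-0.15],
    [0,0,-0.15],
    [0,0,-0.15],
    [0,0,-0.1],
    [0,0,0],
    [0,0,0]
  ],
  "twist": [
    [0,0,0],
    [0,0,0],
    [0,0,0],
    [0,0,0],
    [0,0,0],
    [0,0,0],
    [0,0,0],
    [0,0,0],
    [0,0,0],
    [0,0,0],
    [0,0,0],
    [0,0,0],
    [0,0,0],
    [0,0,0],
    [0,0,0]
  ],
  "jaw": [255,255,255,255,255,255,255,255,255,255,255,255,255,255,255]
}}

```text
clock: 25.65
tcp_pos: [0.6651, 0.0784, 0.3205]
orientation: [-2.22, 2.216, 0.005]
contact_force: [0.1, 1.1, -0.8]
grip_width: 0.0333
```

```bash
python3 plan.py 0.497 -0.257 0.31 -90 35 1; python3 shot.py w12
```

```text
now [0.6651 0.0784 0.3205] yaw -89.91 q [-0.02  0.56 -0.27  1.63  0.17  0.97 -1.91] t 25.6 F [ 0.1  1.1 -0.8] gw 0.0333
11 rows; first [np.float64(0.2539), np.float64(0.1278), np.float64(0.0064)] [np.float64(-0.0), np.float64(0.0003), np.float64(0.0001)] last [np.float64(0.254), np.float64(0.1274), np.float64(0.0078)] [np.float64(-0.0), np.float64(0.0003), np.float64(0.0001)]
{"dp": [[0.2539, 0.1278, 0.0064], [0.2539, 0.1278, 0.0065], [0.2539, 0.1277, 0.0067], [0.2539, 0.1277, 0.0068], [0.254, 0.1276, 0.0069], [0.254, 0.1276, 0.0071], [0.254, 0.1276, 0.0072], [0.254, 0.1275, 0.0074], [0.254, 0.1275, 0.0075], [0.254, 0.1275, 0.0077], [0.254, 0.1274, 0.0078]], "twist": [[-0.0, 0.0003, 0.0001], [-0.0, 0.0003, 0.0001], [-0.0, 0.0003, 0.0001], [-0.0, 0.0003, 0.0001], [-0.0, 0.0003, 0.0001], [-0.0, 0.0003, 0.0001], [-0.0, 0.0003, 0.0001], [-0.0, 0.0003, 0.0001], [-0.0, 0.0003, 0.0001], [-0.0, 0.0003, 0.0001], [-0.0, 0.0003, 0.0001]]}
```

View pics/w12.png

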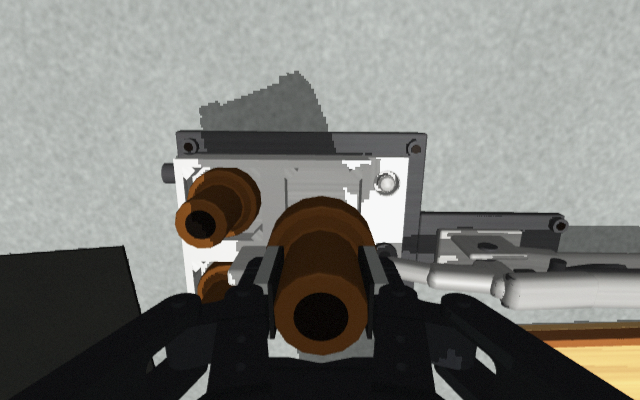

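Request:
{"method": "apply_moves", "body": {
  "dp": [
    [0.12,0.06,0],
    [0.25,0.127,0.006],
    [0.25,0.127,0.006],
    [0.25,0.127,0.006],
    [0.25,0.127,0.006],
    [0.25,0.127,0.006],
    [0.25,0.127,0.006],
    [0.25,0.127,0.006],
    [0.25,0.127,0.006],
    [0.25,0.127,0.006],
    [0.25,0.127,0.006],
    [0.1,0.05,0],
    [0,0,0],
    [0,0,0]
  ],
  "twist": [
    [0,0,0],
    [0,0,0],
    [0,0,0],
    [0,0,0],
    [0,0,0],
    [0,0,0],
    [0,0,0],
    [0,0,0],
    [0,0,0],
    [0,0,0],
    [0,0,0],
    [0,0,0],
    [0,0,0],
    [0,0,0]
  ],
  "jaw": [255,255,255,255,255,255,255,255,255,255,255,255,255,255]
}}

```text
clock: 27.1
tcp_pos: [0.4787, -0.27, 0.2994]
orientation: [2.205, -2.22, -0.034]
contact_force: [-0.0, 0.6, -0.8]
grip_width: 0.0331
```

```bash
python3 plan.py 0.497 -0.257 0.23 -90 15 1
```

```text
now [ 0.4787 -0.27    0.2994] yaw -90.39 q [ 0.57  0.42 -0.21  1.93  0.12  0.83 -1.29] t 27.1 F [-0.   0.6 -0.8] gw 0.0331
5 rows; first [np.float64(-0.0211), np.float64(-0.0331), np.float64(0.115)] [np.float64(0.0023), np.float64(0.0007), np.float64(-0.0006)] last [np.float64(-0.0216), np.float64(-0.031), np.float64(0.1155)] [np.float64(0.0023), np.float64(0.0007), np.float64(-0.0006)]
{"dp": [[-0.0211, -0.0331, 0.115], [-0.0212, -0.0325, 0.1151], [-0.0213, -0.032, 0.1152], [-0.0215, -0.0315, 0.1154], [-0.0216, -0.031, 0.1155]], "twist": [[0.0023, 0.0007, -0.0006], [0.0023, 0.0007, -0.0006], [0.0023, 0.0007, -0.0006], [0.0023, 0.0007, -0.0006], [0.0023, 0.0007, -0.0006]]}
```

Request:
{"method": "apply_moves", "body": {
  "dp": [
    [-0.021,-0.033,0.11],
    [-0.021,-0.033,0.11],
    [-0.021,-0.032,0.11],
    [-0.021,-0.032,0.11],
    [-0.021,-0.031,0.06],
    [0,0,0],
    [0,0,0]
  ],
  "twist": [
    [0.002,0.001,0],
    [0.002,0.001,0],
    [0.002,0,0],
    [0.002,0,0],
    [0.002,0,0],
    [0,0,0],
    [0,0,0]
  ],
  "jaw": [255,255,255,255,255,255,255]
}}

```text
clock: 27.8
tcp_pos: [0.5029, -0.2469, 0.2368]
orientation: [-2.226, 2.209, 0.007]
contact_force: [0.2, 0.3, -0.7]
grip_width: 0.0332
```

```bash
python3 plan.py 0.497 -0.257 0.209 -90 6 1; python3 shot.py w13
```

```text
now [ 0.5029 -0.2469  0.2368] yaw -89.57 q [ 0.51  0.52 -0.21  1.95  0.15  0.69 -1.35] t 27.8 F [ 0.2  0.3 -0.7] gw 0.0332
6 rows; first [np.float64(0.0142), np.float64(0.0084), np.float64(0.0384)] [np.float64(-0.0001), np.float64(0.0006), np.float64(0.0006)] last [np.float64(0.0141), np.float64(0.0082), np.float64(0.0385)] [np.float64(-0.0001), np.float64(0.0006), np.float64(0.0006)]
{"dp": [[0.0142, 0.0084, 0.0384], [0.0142, 0.0083, 0.0385], [0.0142, 0.0083, 0.0385], [0.0141, 0.0083, 0.0385], [0.0141, 0.0083, 0.0385], [0.0141, 0.0082, 0.0385]], "twist": [[-0.0001, 0.0006, 0.0006], [-0.0001, 0.0006, 0.0006], [-0.0001, 0.0006, 0.0006], [-0.0001, 0.0006, 0.0006], [-0.0001, 0.0006, 0.0006], [-0.0001, 0.0006, 0.0006]]}
```

View pics/w13.png

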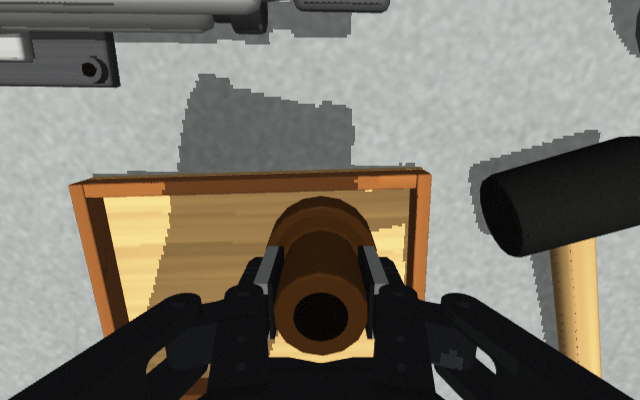

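Request:
{"method": "apply_moves", "body": {
  "dp": [
    [0.014,0.008,0.038],
    [0.014,0.008,0.038],
    [0.014,0.008,0.038],
    [0.014,0.008,0.038],
    [0.014,0.008,0.038],
    [0,0,0.02],
    [0,0,0],
    [0,0,0]
  ],
  "twist": [
    [0,0,0],
    [0,0,0],
    [0,0,0],
    [0,0,0],
    [0,0,0],
    [0,0,0],
    [0,0,0],
    [0,0,0]
  ],
  "jaw": [255,255,255,255,255,255,255,255]
}}

```text
clock: 28.65
tcp_pos: [0.4973, -0.2576, 0.2105]
orientation: [-2.222, 2.212, 0.003]
contact_force: [0.3, -0.3, -1.4]
grip_width: 0.0334
```

```bash
python3 plan.py 0.497 -0.257 0.2075 -90 6 1
```

```text
now [ 0.4973 -0.2576  0.2105] yaw -89.74 q [ 0.52  0.56 -0.2   1.96  0.17  0.64 -1.35] t 28.6 F [ 0.3 -0.3 -1.4] gw 0.0334
1 rows; first [np.float64(-0.0049), np.float64(0.0023), np.float64(0.0253)] [np.float64(-0.0012), np.float64(0.0027), np.float64(0.0022)] last [np.float64(-0.0049), np.float64(0.0023), np.float64(0.0253)] [np.float64(-0.0012), np.float64(0.0027), np.float64(0.0022)]
{"dp": [[-0.0049, 0.0023, 0.0253]], "twist": [[-0.0012, 0.0027, 0.0022]]}
```

Request:
{"method": "apply_moves", "body": {
  "dp": [
    [0,0,0.015],
    [0,0,0.015],
    [0,0,0]
  ],
  "twist": [
    [-0.001,0.002,0],
    [0,0,0],
    [0,0,0]
  ],
  "jaw": [255,255,255]
}}

```text
clock: 28.95
tcp_pos: [0.4979, -0.2576, 0.2082]
orientation: [-2.226, 2.215, -0.001]
contact_force: [-0.3, 0.6, -1.1]
grip_width: 0.033
```

```bash
python3 plan.py 0.497 -0.257 0.2065 -90 6 1
```

```text
now [ 0.4979 -0.2576  0.2082] yaw -89.73 q [ 0.52  0.56 -0.19  1.96  0.17  0.63 -1.35] t 28.9 F [-0.3  0.6 -1.1] gw 0.033
1 rows; first [np.float64(-0.0047), np.float64(0.0072), np.float64(0.0142)] [np.float64(-0.0006), np.float64(0.0001), np.float64(0.0023)] last [np.float64(-0.0047), np.float64(0.0072), np.float64(0.0142)] [np.float64(-0.0006), np.float64(0.0001), np.float64(0.0023)]
{"dp": [[-0.0047, 0.0072, 0.0142]], "twist": [[-0.0006, 0.0001, 0.0023]]}
```

Request:
{"method": "apply_moves", "body": {
  "dp": [
    [0,0,0.02],
    [0,0,0.01],
    [0,0,0]
  ],
  "twist": [
    [0,0,0],
    [0,0,0],
    [0,0,0]
  ],
  "jaw": [255,255,255]
}}

```text
clock: 29.25
tcp_pos: [0.4984, -0.2575, 0.2083]
orientation: [-2.226, 2.217, -0.004]
contact_force: [0.3, 0.1, -1.2]
grip_width: 0.0335
```

```bash
python3 plan.py
```

```text
now [ 0.4984 -0.2575  0.2083] yaw -89.76 q [ 0.52  0.56 -0.19  1.96  0.17  0.63 -1.35] t 29.2 F [ 0.3  0.1 -1.2] gw 0.0335
```

Request:
{"method": "apply_moves", "body": {
  "dp": [
    [0,0,0],
    [0,0,0],
    [0,0,0],
    [0,0,0],
    [0,0,-0.05],
    [0,0,-0.1],
    [0,0,-0.2],
    [0,0,-0.3],
    [0,0,-0.25],
    [0,0,0],
    [0,0,0]
  ],
  "twist": [
    [0,0,0],
    [0,0,0],
    [0,0,0],
    [0,0,0],
    [0,0,0],
    [0,0,0],
    [0,0,0],
    [0,0,0],
    [0,0,0],
    [0,0,0],
    [0,0,0]
  ],
  "jaw": [120,100,90,90,90,90,90,90,90,90,90]
}}

```text
clock: 30.35
tcp_pos: [0.4984, -0.257, 0.3239]
orientation: [-2.226, 2.215, -0.006]
contact_force: [-0.5, -0.3, 0.3]
grip_width: 0.0551
```

```bash
python3 plan.py 0.588 0.079 0.32 -90 35 1; python3 shot.py w14
```

```text
now [ 0.4984 -0.257   0.3239] yaw -89.71 q [ 0.55  0.39 -0.23  1.9   0.11  0.86 -1.3 ] t 30.4 F [-0.5 -0.3  0.3] gw 0.0551
10 rows; first [np.float64(-0.2797), np.float64(-0.0761), np.float64(0.0031)] [np.float64(-0.0002), np.float64(-0.0001), np.float64(0.0002)] last [np.float64(-0.28), np.float64(-0.0748), np.float64(0.0032)] [np.float64(-0.0002), np.float64(-0.0001), np.float64(0.0002)]
{"dp": [[-0.2797, -0.0761, 0.0031], [-0.2797, -0.0759, 0.0031], [-0.2797, -0.0758, 0.0031], [-0.2798, -0.0757, 0.0031], [-0.2798, -0.0755, 0.0031], [-0.2799, -0.0754, 0.0032], [-0.2799, -0.0752, 0.0032], [-0.2799, -0.0751, 0.0032], [-0.28, -0.075, 0.0032], [-0.28, -0.0748, 0.0032]], "twist": [[-0.0002, -0.0001, 0.0002], [-0.0002, -0.0001, 0.0002], [-0.0002, -0.0001, 0.0002], [-0.0002, -0.0001, 0.0002], [-0.0002, -0.0001, 0.0002], [-0.0002, -0.0001, 0.0002], [-0.0002, -0.0001, 0.0002], [-0.0002, -0.0001, 0.0002], [-0.0002, -0.0001, 0.0002], [-0.0002, -0.0001, 0.0002]]}
```

View pics/w14.png

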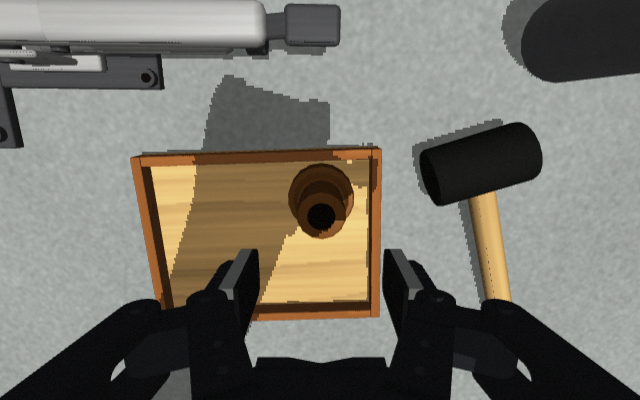

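Request:
{"method": "apply_moves", "body": {
  "dp": [
    [-0.28,-0.076,0],
    [-0.28,-0.076,0],
    [-0.28,-0.076,0],
    [-0.28,-0.076,0],
    [-0.28,-0.076,0],
    [-0.28,-0.076,0],
    [-0.28,-0.076,0],
    [-0.28,-0.076,0],
    [-0.28,-0.076,0],
    [-0.18,-0.05,0],
    [0,0,0],
    [0,0,0],
    [0,0,0]
  ],
  "twist": [
    [0,0,0],
    [0,0,0],
    [0,0,0],
    [0,0,0],
    [0,0,0],
    [0,0,0],
    [0,0,0],
    [0,0,0],
    [0,0,0],
    [0,0,0],
    [0,0,0],
    [0,0,0],
    [0,0,0]
  ],
  "jaw": [90,90,90,90,90,90,90,90,90,90,90,90,90]
}}

```text
clock: 31.7
tcp_pos: [0.584, 0.0771, 0.3097]
orientation: [2.212, -2.21, -0.019]
contact_force: [0.2, -0.6, 1.0]
grip_width: 0.0551
```

```bash
python3 plan.py 0.588 0.079 0.28 -90 20 1; python3 shot.py w15
```

```text
now [0.584  0.0771 0.3097] yaw -89.95 q [ 0.    0.47 -0.31  1.83  0.17  0.89 -1.96] t 31.7 F [ 0.2 -0.6  1. ] gw 0.0551
2 rows; first [np.float64(-0.0081), np.float64(-0.019), np.float64(0.1235)] [np.float64(0.0045), np.float64(-0.0005), np.float64(0.0002)] last [np.float64(-0.008), np.float64(-0.0178), np.float64(0.1237)] [np.float64(0.0045), np.float64(-0.0005), np.float64(0.0002)]
{"dp": [[-0.0081, -0.019, 0.1235], [-0.008, -0.0178, 0.1237]], "twist": [[0.0045, -0.0005, 0.0002], [0.0045, -0.0005, 0.0002]]}
```

View pics/w15.png

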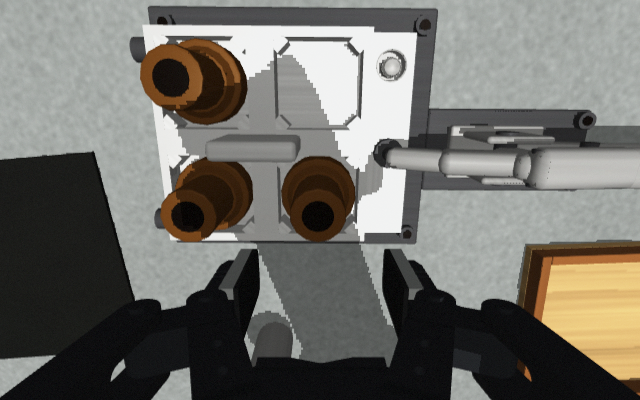

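```bash
python3 - <<'E'
from h import *
f=pickle.load(open("w15.pkl","rb"));P=f["pose"]
for n,p in [("c1",(170,77)),("c4",(317,216)),("c2",(188,215))]: print(n,pix2w(f,*p,.088,P).round(4))
E
```

```text
c1 [0.6655 0.1569 0.088 ]
c4 [0.5887 0.0799 0.088 ]
c2 [0.5892 0.1559 0.088 ]
```

Request:
{"method": "apply_moves", "body": {
  "dp": [
    [-0.008,-0.019,0.12],
    [-0.008,-0.018,0.1],
    [0,0,0],
    [0,0,0]
  ],
  "twist": [
    [0.0045,0,0],
    [0.0045,0,0],
    [0,0,0],
    [0,0,0]
  ],
  "jaw": [90,90,90,90]
}}

```text
clock: 32.15
tcp_pos: [0.5879, 0.0725, 0.2827]
orientation: [2.21, -2.227, 0.005]
contact_force: [-0.2, -0.3, 0.5]
grip_width: 0.0551
```

```bash
python3 plan.py 0.588 0.079 0.224 -90 10 1
```

```text
now [0.5879 0.0725 0.2827] yaw -90.46 q [-0.    0.5  -0.3   1.85  0.2   0.82 -1.98] t 32.1 F [-0.2 -0.3  0.5] gw 0.0551
6 rows; first [np.float64(-0.0095), np.float64(-0.0002), np.float64(0.0815)] [np.float64(0.0), np.float64(-0.0004), np.float64(-0.0006)] last [np.float64(-0.0092), np.float64(-0.0002), np.float64(0.0815)] [np.float64(0.0), np.float64(-0.0004), np.float64(-0.0006)]
{"dp": [[-0.0095, -0.0002, 0.0815], [-0.0094, -0.0002, 0.0815], [-0.0094, -0.0002, 0.0815], [-0.0093, -0.0002, 0.0815], [-0.0092, -0.0002, 0.0815], [-0.0092, -0.0002, 0.0815]], "twist": [[0.0, -0.0004, -0.0006], [0.0, -0.0004, -0.0006], [0.0, -0.0004, -0.0006], [0.0, -0.0004, -0.0006], [0.0, -0.0004, -0.0006], [0.0, -0.0004, -0.0006]]}
```

Request:
{"method": "apply_moves", "body": {
  "dp": [
    [-0.012,0,0.08],
    [-0.012,0,0.08],
    [-0.012,0,0.08],
    [-0.01,0,0.08],
    [-0.008,0,0.08],
    [0,0,0.07],
    [0,0,0],
    [0,0,0]
  ],
  "twist": [
    [0,0,-0.001],
    [0,0,-0.001],
    [0,0,-0.001],
    [0,0,-0.001],
    [0,0,0],
    [0,0,0],
    [0,0,0],
    [0,0,0]
  ],
  "jaw": [90,90,90,90,90,90,90,90]
}}

```text
clock: 32.95
tcp_pos: [0.5878, 0.0782, 0.2217]
orientation: [2.218, -2.218, 0.005]
contact_force: [-0.0, -0.3, 0.1]
grip_width: 0.0551
```

```bash
python3 plan.py 0.588 0.079 0.224 -90 10 1
```

```text
now [0.5878 0.0782 0.2217] yaw -90.0 q [-0.03  0.59 -0.27  1.88  0.24  0.71 -2.01] t 33.0 F [-0.  -0.3  0.1] gw 0.0551
1 rows; first [np.float64(-0.0067), np.float64(-0.0019), np.float64(-0.0196)] [np.float64(0.0005), np.float64(-0.0027), np.float64(-0.0)] last [np.float64(-0.0067), np.float64(-0.0019), np.float64(-0.0196)] [np.float64(0.0005), np.float64(-0.0027), np.float64(-0.0)]
{"dp": [[-0.0067, -0.0019, -0.0196]], "twist": [[0.0005, -0.0027, -0.0]]}
```

Request:
{"method": "apply_moves", "body": {
  "dp": [
    [0,0,0],
    [0,0,0],
    [0,0,0],
    [0,0,0],
    [0,0,0],
    [0,0,0],
    [0,0,-0.03],
    [0,0,-0.06],
    [0,0,-0.1],
    [0,0,-0.15],
    [0,0,-0.15],
    [0,0,-0.15],
    [0,0,-0.1],
    [0,0,0],
    [0,0,0]
  ],
  "twist": [
    [0,0,0],
    [0,0,0],
    [0,0,0],
    [0,0,0],
    [0,0,0],
    [0,0,0],
    [0,0,0],
    [0,0,0],
    [0,0,0],
    [0,0,0],
    [0,0,0],
    [0,0,0],
    [0,0,0],
    [0,0,0],
    [0,0,0]
  ],
  "jaw": [255,255,255,255,255,255,255,255,255,255,255,255,255,255,255]
}}

```text
clock: 34.45
tcp_pos: [0.5881, 0.0787, 0.3207]
orientation: [2.221, -2.221, 0.01]
contact_force: [-0.6, 1.4, -2.2]
grip_width: 0.0336
```

```bash
python3 plan.py 0.432 -0.257 0.31 -90 32 1; python3 shot.py w16
```

```text
now [0.5881 0.0787 0.3207] yaw -90.02 q [-0.    0.45 -0.31  1.82  0.18  0.89 -1.97] t 34.5 F [-0.6  1.4 -2.2] gw 0.0336
12 rows; first [np.float64(0.2332), np.float64(0.1084), np.float64(0.0081)] [np.float64(-0.0002), np.float64(-0.0002), np.float64(-0.0)] last [np.float64(0.2332), np.float64(0.1084), np.float64(0.0075)] [np.float64(-0.0002), np.float64(-0.0002), np.float64(-0.0)]
{"dp": [[0.2332, 0.1084, 0.0081], [0.2332, 0.1084, 0.008], [0.2332, 0.1084, 0.008], [0.2332, 0.1084, 0.0079], [0.2332, 0.1084, 0.0079], [0.2332, 0.1084, 0.0078], [0.2332, 0.1084, 0.0077], [0.2332, 0.1084, 0.0077], [0.2332, 0.1084, 0.0076], [0.2332, 0.1084, 0.0076], [0.2332, 0.1084, 0.0075], [0.2332, 0.1084, 0.0075]], "twist": [[-0.0002, -0.0002, -0.0], [-0.0002, -0.0002, -0.0], [-0.0002, -0.0002, -0.0], [-0.0002, -0.0002, -0.0], [-0.0002, -0.0002, -0.0], [-0.0002, -0.0002, -0.0], [-0.0002, -0.0002, -0.0], [-0.0002, -0.0002, -0.0], [-0.0002, -0.0002, -0.0], [-0.0002, -0.0002, -0.0], [-0.0002, -0.0002, -0.0], [-0.0002, -0.0002, -0.0]]}
```

View pics/w16.png

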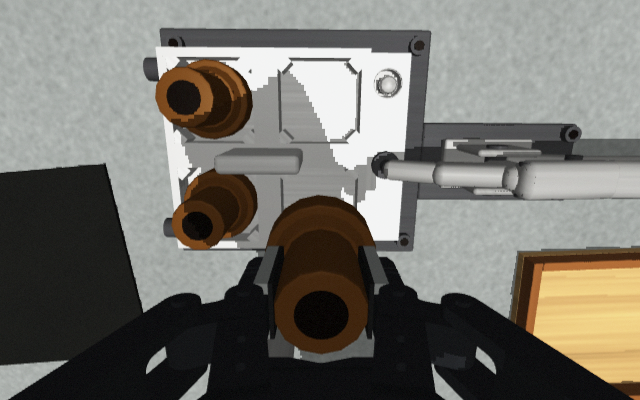

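Request:
{"method": "apply_moves", "body": {
  "dp": [
    [0.12,0.05,0],
    [0.233,0.105,0],
    [0.233,0.105,0],
    [0.233,0.105,0],
    [0.233,0.105,0],
    [0.233,0.105,0],
    [0.233,0.105,0],
    [0.233,0.105,0],
    [0.233,0.105,0],
    [0.233,0.105,0],
    [0.233,0.105,0],
    [0.18,0.07,0],
    [0,0,0],
    [0,0,0]
  ],
  "twist": [
    [0,0,0],
    [0,0,0],
    [0,0,0],
    [0,0,0],
    [0,0,0],
    [0,0,0],
    [0,0,0],
    [0,0,0],
    [0,0,0],
    [0,0,0],
    [0,0,0],
    [0,0,0],
    [0,0,0],
    [0,0,0]
  ],
  "jaw": [255,255,255,255,255,255,255,255,255,255,255,255,255,255]
}}

```text
clock: 35.9
tcp_pos: [0.4268, -0.2595, 0.3103]
orientation: [2.198, -2.22, -0.021]
contact_force: [0.2, -0.1, -0.1]
grip_width: 0.0333
```

```bash
python3 plan.py 0.432 -0.257 0.235 -90 15 1
```

```text
now [ 0.4268 -0.2595  0.3103] yaw -90.56 q [ 0.59  0.33 -0.21  2.04  0.11  0.8  -1.26] t 35.9 F [ 0.2 -0.1 -0.1] gw 0.0333
6 rows; first [np.float64(-0.0039), np.float64(-0.0095), np.float64(0.1044)] [np.float64(0.0017), np.float64(-0.0003), np.float64(-0.0008)] last [np.float64(-0.0035), np.float64(-0.0076), np.float64(0.1046)] [np.float64(0.0017), np.float64(-0.0003), np.float64(-0.0008)]
{"dp": [[-0.0039, -0.0095, 0.1044], [-0.0038, -0.0091, 0.1045], [-0.0037, -0.0087, 0.1045], [-0.0037, -0.0084, 0.1045], [-0.0036, -0.008, 0.1046], [-0.0035, -0.0076, 0.1046]], "twist": [[0.0017, -0.0003, -0.0008], [0.0017, -0.0003, -0.0008], [0.0017, -0.0003, -0.0008], [0.0017, -0.0003, -0.0008], [0.0017, -0.0003, -0.0008], [0.0017, -0.0003, -0.0008]]}
```

Request:
{"method": "apply_moves", "body": {
  "dp": [
    [-0.004,-0.009,0.1],
    [-0.004,-0.009,0.1],
    [-0.004,-0.009,0.1],
    [-0.004,-0.008,0.1],
    [-0.004,-0.008,0.1],
    [-0.003,-0.007,0.08],
    [0,0,0],
    [0,0,0]
  ],
  "twist": [
    [0.002,0,-0.001],
    [0.002,0,-0.001],
    [0.002,0,-0.001],
    [0.002,0,-0.001],
    [0.002,0,-0.001],
    [0.001,0,0],
    [0,0,0],
    [0,0,0]
  ],
  "jaw": [255,255,255,255,255,255,255,255]
}}

```text
clock: 36.7
tcp_pos: [0.4321, -0.251, 0.2362]
orientation: [-2.232, 2.21, 0.002]
contact_force: [0.6, 0.2, -1.4]
grip_width: 0.0335
```

```bash
python3 plan.py 0.432 -0.257 0.209 -90 5 1; python3 shot.py w17
```

```text
now [ 0.4321 -0.251   0.2362] yaw -89.43 q [ 0.57  0.44 -0.2   2.09  0.15  0.62 -1.3 ] t 36.7 F [ 0.6  0.2 -1.4] gw 0.0335
6 rows; first [np.float64(0.0084), np.float64(0.0002), np.float64(0.0378)] [np.float64(0.0001), np.float64(0.0001), np.float64(0.0008)] last [np.float64(0.0084), np.float64(0.0002), np.float64(0.0378)] [np.float64(0.0001), np.float64(0.0001), np.float64(0.0008)]
{"dp": [[0.0084, 0.0002, 0.0378], [0.0084, 0.0002, 0.0378], [0.0084, 0.0002, 0.0378], [0.0084, 0.0002, 0.0378], [0.0084, 0.0002, 0.0378], [0.0084, 0.0002, 0.0378]], "twist": [[0.0001, 0.0001, 0.0008], [0.0001, 0.0001, 0.0008], [0.0001, 0.0001, 0.0008], [0.0001, 0.0001, 0.0008], [0.0001, 0.0001, 0.0008], [0.0001, 0.0001, 0.0008]]}
```

View pics/w17.png

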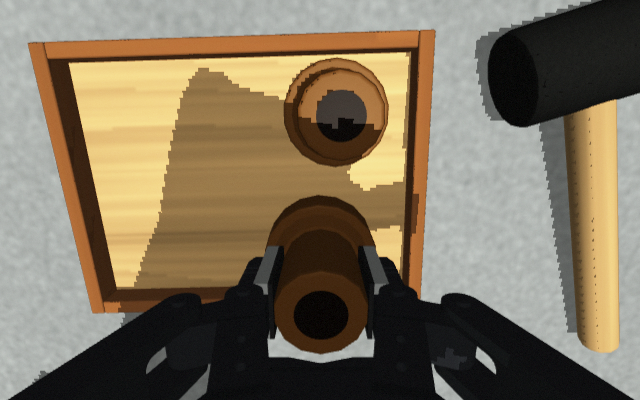

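Request:
{"method": "apply_moves", "body": {
  "dp": [
    [0.009,0,0.038],
    [0.009,0,0.038],
    [0.009,0,0.038],
    [0.009,0,0.038],
    [0.008,0,0.03],
    [0.004,0,0.025],
    [0,0,0.02],
    [0,0,0.02],
    [0,0,0]
  ],
  "twist": [
    [0,0,0.001],
    [0,0,0.001],
    [0,0,0.001],
    [0,0,0],
    [0,0,0],
    [0,0,0],
    [0,0,0],
    [0,0,0],
    [0,0,0]
  ],
  "jaw": [255,255,255,255,255,255,255,255,255]
}}

```text
clock: 37.65
tcp_pos: [0.4333, -0.2577, 0.2082]
orientation: [-2.224, 2.218, -0.003]
contact_force: [0.1, -0.5, -0.9]
grip_width: 0.0336
```

```bash
python3 plan.py 0.432 -0.257 0.2075 -90 5
```

```text
now [ 0.4333 -0.2577  0.2082] yaw -89.86 q [ 0.56  0.49 -0.18  2.1   0.16  0.56 -1.31] t 37.6 F [ 0.1 -0.5 -0.9] gw 0.0336
1 rows; first [np.float64(-0.0059), np.float64(0.0109), np.float64(0.0061)] [np.float64(-0.0009), np.float64(-0.0006), np.float64(0.0012)] last [np.float64(-0.0059), np.float64(0.0109), np.float64(0.0061)] [np.float64(-0.0009), np.float64(-0.0006), np.float64(0.0012)]
{"dp": [[-0.0059, 0.0109, 0.0061]], "twist": [[-0.0009, -0.0006, 0.0012]]}
```

At the floor height (0.208, as before). One more small push down, then release.

Request:
{"method": "apply_moves", "body": {
  "dp": [
    [0,0,0.015],
    [0,0,0],
    [0,0,0],
    [0,0,0],
    [0,0,0],
    [0,0,0],
    [0,0,-0.05],
    [0,0,-0.1],
    [0,0,-0.2],
    [0,0,-0.3],
    [0,0,-0.25],
    [0,0,0],
    [0,0,0]
  ],
  "twist": [
    [0,0,0],
    [0,0,0],
    [0,0,0],
    [0,0,0],
    [0,0,0],
    [0,0,0],
    [0,0,0],
    [0,0,0],
    [0,0,0],
    [0,0,0],
    [0,0,0],
    [0,0,0],
    [0,0,0]
  ],
  "jaw": [255,255,120,100,90,90,90,90,90,90,90,90,90]
}}

```text
clock: 38.95
tcp_pos: [0.4333, -0.2573, 0.3233]
orientation: [-2.224, 2.217, -0.007]
contact_force: [0.5, 0.0, -0.8]
grip_width: 0.0551
```

```bash
python3 plan.py 0.6645 0.1555 0.33 -90 38 1; python3 shot.py w18
```

```text
now [ 0.4333 -0.2573  0.3233] yaw -89.83 q [ 0.6   0.31 -0.22  2.03  0.09  0.81 -1.25] t 39.0 F [ 0.5  0.  -0.8] gw 0.0551
13 rows; first [np.float64(-0.2642), np.float64(-0.149), np.float64(-0.0043)] [np.float64(-0.0001), np.float64(-0.0001), np.float64(0.0001)] last [np.float64(-0.2646), np.float64(-0.1483), np.float64(-0.0043)] [np.float64(-0.0001), np.float64(-0.0001), np.float64(0.0001)]
{"dp": [[-0.2642, -0.149, -0.0043], [-0.2642, -0.149, -0.0043], [-0.2642, -0.1489, -0.0043], [-0.2643, -0.1488, -0.0043], [-0.2643, -0.1488, -0.0043], [-0.2644, -0.1487, -0.0043], [-0.2644, -0.1487, -0.0043], [-0.2644, -0.1486, -0.0043], [-0.2645, -0.1485, -0.0043], [-0.2645, -0.1485, -0.0043], [-0.2645, -0.1484, -0.0043], [-0.2646, -0.1484, -0.0043], [-0.2646, -0.1483, -0.0043]], "twist": [[-0.0001, -0.0001, 0.0001], [-0.0001, -0.0001, 0.0001], [-0.0001, -0.0001, 0.0001], [-0.0001, -0.0001, 0.0001], [-0.0001, -0.0001, 0.0001], [-0.0001, -0.0001, 0.0001], [-0.0001, -0.0001, 0.0001], [-0.0001, -0.0001, 0.0001], [-0.0001, -0.0001, 0.0001], [-0.0001, -0.0001, 0.0001], [-0.0001, -0.0001, 0.0001], [-0.0001, -0.0001, 0.0001], [-0.0001, -0.0001, 0.0001]]}
```

View pics/w18.png

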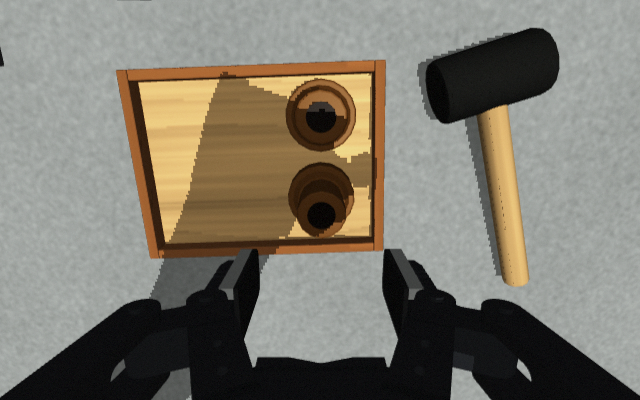

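Two cores stand. Next c1 at (0.6645, 0.156).

Request:
{"method": "apply_moves", "body": {
  "dp": [
    [-0.264,-0.149,0],
    [-0.264,-0.149,0],
    [-0.264,-0.149,0],
    [-0.264,-0.149,0],
    [-0.264,-0.149,0],
    [-0.264,-0.149,0],
    [-0.264,-0.149,0],
    [-0.264,-0.149,0],
    [-0.264,-0.149,0],
    [-0.264,-0.149,0],
    [-0.264,-0.149,0],
    [-0.264,-0.149,0],
    [-0.2,-0.11,0],
    [0,0,0],
    [0,0,0],
    [0,0,0]
  ],
  "twist": [
    [0,0,0],
    [0,0,0],
    [0,0,0],
    [0,0,0],
    [0,0,0],
    [0,0,0],
    [0,0,0],
    [0,0,0],
    [0,0,0],
    [0,0,0],
    [0,0,0],
    [0,0,0],
    [0,0,0],
    [0,0,0],
    [0,0,0],
    [0,0,0]
  ],
  "jaw": [90,90,90,90,90,90,90,90,90,90,90,90,90,90,90,90]
}}

```text
clock: 40.6
tcp_pos: [0.6632, 0.1608, 0.3006]
orientation: [2.203, -2.207, -0.028]
contact_force: [-0.2, -0.2, 0.3]
grip_width: 0.0554
```

```bash
python3 plan.py 0.6645 0.1555 0.29 -90 20 1; python3 shot.py w19
```

```text
now [0.6632 0.1608 0.3006] yaw -90.11 q [-0.12  0.62 -0.3   1.59  0.2   0.99 -2.06] t 40.6 F [-0.2 -0.2  0.3] gw 0.0554
1 rows; first [np.float64(0.0441), np.float64(-0.0139), np.float64(0.0883)] [np.float64(0.0139), np.float64(-0.0017), np.float64(-0.0009)] last [np.float64(0.0441), np.float64(-0.0139), np.float64(0.0883)] [np.float64(0.0139), np.float64(-0.0017), np.float64(-0.0009)]
{"dp": [[0.0441, -0.0139, 0.0883]], "twist": [[0.0139, -0.0017, -0.0009]]}
```

View pics/w19.png

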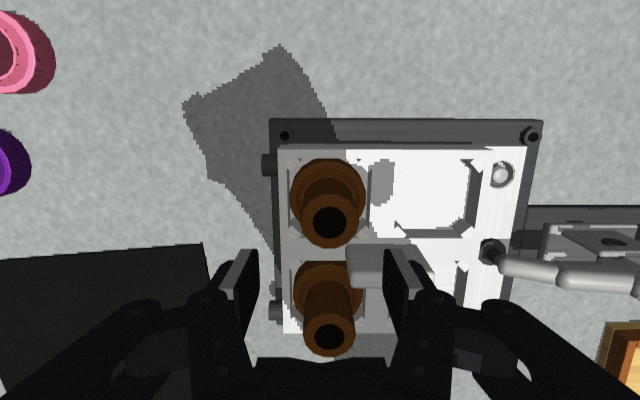

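Request:
{"method": "apply_moves", "body": {
  "dp": [
    [0.022,-0.007,0.04],
    [0.022,-0.007,0.04],
    [0,0,0],
    [0,0,0]
  ],
  "twist": [
    [0.007,-0.001,0],
    [0.007,-0.001,0],
    [0,0,0],
    [0,0,0]
  ],
  "jaw": [90,90,90,90]
}}

```text
clock: 41.05
tcp_pos: [0.6643, 0.1501, 0.2899]
orientation: [2.213, -2.23, 0.005]
contact_force: [-0.1, -0.9, 0.1]
grip_width: 0.0553
```

```bash
python3 plan.py 0.6645 0.1555 0.224 -90 10 1; python3 shot.py w20; python3 - <<'E'
from h import *
f=pickle.load(open("w19.pkl","rb"));P=f["pose"]
for n,p in [("c1",(330,221)),("c2",(329,336))]: print(n,pix2w(f,*p,.088,P).round(4))
E
```

```text
now [0.6643 0.1501 0.2899] yaw -90.43 q [-0.11  0.62 -0.3   1.62  0.21  0.94 -2.06] t 41.0 F [-0.1 -0.9  0.1] gw 0.0553
7 rows; first [np.float64(-0.0066), np.float64(-0.0001), np.float64(0.0785)] [np.float64(-0.0001), np.float64(-0.0001), np.float64(-0.0005)] last [np.float64(-0.0065), np.float64(-0.0003), np.float64(0.0785)] [np.float64(-0.0001), np.float64(-0.0001), np.float64(-0.0005)]
{"dp": [[-0.0066, -0.0001, 0.0785], [-0.0066, -0.0001, 0.0785], [-0.0066, -0.0001, 0.0785], [-0.0066, -0.0002, 0.0785], [-0.0065, -0.0002, 0.0785], [-0.0065, -0.0002, 0.0785], [-0.0065, -0.0003, 0.0785]], "twist": [[-0.0001, -0.0001, -0.0005], [-0.0001, -0.0001, -0.0005], [-0.0001, -0.0001, -0.0005], [-0.0001, -0.0001, -0.0005], [-0.0001, -0.0001, -0.0005], [-0.0001, -0.0001, -0.0005], [-0.0001, -0.0001, -0.0005]]}
c1 [0.6658 0.1559 0.088 ]
c2 [0.5884 0.1559 0.088 ]
```

Request:
{"method": "apply_moves", "body": {
  "dp": [
    [-0.01,0,0.078],
    [-0.01,0,0.078],
    [-0.01,0,0.078],
    [-0.008,0,0.078],
    [-0.006,0,0.078],
    [-0.004,0,0.078],
    [0,0,0.065],
    [0,0,0],
    [0,0,0]
  ],
  "twist": [
    [0,0,-0.001],
    [0,0,-0.001],
    [0,0,-0.001],
    [0,0,0],
    [0,0,0],
    [0,0,0],
    [0,0,0],
    [0,0,0],
    [0,0,0]
  ],
  "jaw": [90,90,90,90,90,90,90,90,90]
}}

```text
clock: 42.0
tcp_pos: [0.664, 0.1568, 0.2188]
orientation: [2.221, -2.22, 0.002]
contact_force: [0.5, -0.3, -0.7]
grip_width: 0.0555
```

```bash
python3 plan.py 0.6645 0.1555 0.222 -90 10 1
```

```text
now [0.664  0.1568 0.2188] yaw -89.98 q [-0.13  0.71 -0.28  1.65  0.25  0.82 -2.09] t 42.0 F [ 0.5 -0.3 -0.7] gw 0.0555
1 rows; first [np.float64(0.0107), np.float64(-0.0045), np.float64(-0.0264)] [np.float64(0.0001), np.float64(-0.0011), np.float64(0.0002)] last [np.float64(0.0107), np.float64(-0.0045), np.float64(-0.0264)] [np.float64(0.0001), np.float64(-0.0011), np.float64(0.0002)]
{"dp": [[0.0107, -0.0045, -0.0264]], "twist": [[0.0001, -0.0011, 0.0002]]}
```

Request:
{"method": "apply_moves", "body": {
  "dp": [
    [0,0,-0.026],
    [0,0,0],
    [0,0,0],
    [0,0,0],
    [0,0,0],
    [0,0,0],
    [0,0,0],
    [0,0,0]
  ],
  "twist": [
    [0,0,0],
    [0,0,0],
    [0,0,0],
    [0,0,0],
    [0,0,0],
    [0,0,0],
    [0,0,0],
    [0,0,0]
  ],
  "jaw": [90,90,255,255,255,255,255,255]
}}

```text
clock: 42.8
tcp_pos: [0.6646, 0.1566, 0.2241]
orientation: [-2.221, 2.221, -0.005]
contact_force: [0.4, 0.7, -0.7]
grip_width: 0.0334
```

Request:
{"method": "apply_moves", "body": {
  "dp": [
    [0,0,-0.03],
    [0,0,-0.06],
    [0,0,-0.1],
    [0,0,-0.15],
    [0,0,-0.15],
    [0,0,-0.15],
    [0,0,-0.1],
    [0,0,0],
    [0,0,0]
  ],
  "twist": [
    [0,0,0],
    [0,0,0],
    [0,0,0],
    [0,0,0],
    [0,0,0],
    [0,0,0],
    [0,0,0],
    [0,0,0],
    [0,0,0]
  ],
  "jaw": [255,255,255,255,255,255,255,255,255]
}}

```text
clock: 43.7
tcp_pos: [0.6644, 0.157, 0.3218]
orientation: [-2.219, 2.219, -0.007]
contact_force: [-0.6, -0.3, -1.4]
grip_width: 0.0329
```

```bash
python3 plan.py 0.496 -0.161 0.31 -90 32 1; python3 shot.py w21
```

```text
now [0.6644 0.157  0.3218] yaw -90.01 q [-0.11  0.59 -0.3   1.59  0.2   0.99 -2.05] t 43.7 F [-0.6 -0.3 -1.4] gw 0.0329
12 rows; first [np.float64(0.2208), np.float64(0.117), np.float64(0.0077)] [np.float64(-0.0002), np.float64(-0.0), np.float64(-0.0)] last [np.float64(0.2208), np.float64(0.1169), np.float64(0.0081)] [np.float64(-0.0002), np.float64(-0.0), np.float64(-0.0)]
{"dp": [[0.2208, 0.117, 0.0077], [0.2208, 0.117, 0.0078], [0.2208, 0.117, 0.0078], [0.2208, 0.117, 0.0078], [0.2208, 0.117, 0.0079], [0.2208, 0.117, 0.0079], [0.2208, 0.117, 0.008], [0.2208, 0.117, 0.008], [0.2208, 0.117, 0.008], [0.2208, 0.1169, 0.0081], [0.2208, 0.1169, 0.0081], [0.2208, 0.1169, 0.0081]], "twist": [[-0.0002, -0.0, -0.0], [-0.0002, -0.0, -0.0], [-0.0002, -0.0, -0.0], [-0.0002, -0.0, -0.0], [-0.0002, -0.0, -0.0], [-0.0002, -0.0, -0.0], [-0.0002, -0.0, -0.0], [-0.0002, -0.0, -0.0], [-0.0002, -0.0, -0.0], [-0.0002, -0.0, -0.0], [-0.0002, -0.0, -0.0], [-0.0002, -0.0, -0.0]]}
```

View pics/w21.png

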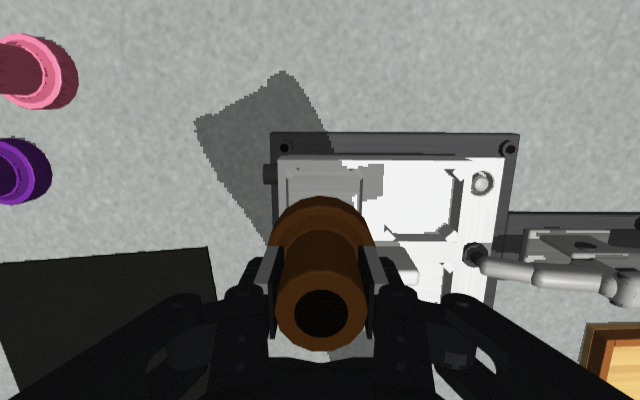

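Request:
{"method": "apply_moves", "body": {
  "dp": [
    [0.12,0.06,0],
    [0.22,0.114,0],
    [0.22,0.114,0],
    [0.22,0.114,0],
    [0.22,0.114,0],
    [0.22,0.114,0],
    [0.22,0.114,0],
    [0.22,0.114,0],
    [0.22,0.114,0],
    [0.22,0.114,0],
    [0.22,0.114,0],
    [0.18,0.08,0],
    [0,0,0],
    [0,0,0]
  ],
  "twist": [
    [0,0,0],
    [0,0,0],
    [0,0,0],
    [0,0,0],
    [0,0,0],
    [0,0,0],
    [0,0,0],
    [0,0,0],
    [0,0,0],
    [0,0,0],
    [0,0,0],
    [0,0,0],
    [0,0,0],
    [0,0,0]
  ],
  "jaw": [255,255,255,255,255,255,255,255,255,255,255,255,255,255]
}}

```text
clock: 45.15
tcp_pos: [0.4887, -0.1669, 0.3095]
orientation: [2.196, -2.22, -0.019]
contact_force: [-0.7, 0.1, -0.9]
grip_width: 0.0337
```

```bash
python3 plan.py 0.496 -0.161 0.238 -90 13 1
```

```text
now [ 0.4887 -0.1669  0.3095] yaw -90.6 q [ 0.43  0.36 -0.27  2.    0.14  0.82 -1.5 ] t 45.1 F [-0.7  0.1 -0.9] gw 0.0337
6 rows; first [np.float64(-0.0087), np.float64(-0.0122), np.float64(0.099)] [np.float64(0.0018), np.float64(-0.0004), np.float64(-0.0008)] last [np.float64(-0.0082), np.float64(-0.0104), np.float64(0.0992)] [np.float64(0.0018), np.float64(-0.0004), np.float64(-0.0008)]
{"dp": [[-0.0087, -0.0122, 0.099], [-0.0086, -0.0118, 0.099], [-0.0085, -0.0115, 0.0991], [-0.0084, -0.0111, 0.0991], [-0.0083, -0.0108, 0.0992], [-0.0082, -0.0104, 0.0992]], "twist": [[0.0018, -0.0004, -0.0008], [0.0018, -0.0004, -0.0008], [0.0018, -0.0004, -0.0008], [0.0018, -0.0004, -0.0008], [0.0018, -0.0004, -0.0008], [0.0018, -0.0004, -0.0008]]}
```

Request:
{"method": "apply_moves", "body": {
  "dp": [
    [-0.007,-0.011,0.097],
    [-0.007,-0.011,0.097],
    [-0.007,-0.011,0.097],
    [-0.007,-0.01,0.097],
    [-0.004,-0.01,0.097],
    [0,-0.008,0.08],
    [0,0,0],
    [0,0,0]
  ],
  "twist": [
    [0.002,0,-0.001],
    [0.002,0,-0.001],
    [0.002,0,0],
    [0.002,0,0],
    [0.001,0,0],
    [0.001,0,0],
    [0,0,0],
    [0,0,0]
  ],
  "jaw": [255,255,255,255,255,255,255,255]
}}

```text
clock: 45.95
tcp_pos: [0.4964, -0.157, 0.2325]
orientation: [2.225, -2.215, -0.003]
contact_force: [0.8, -0.5, -0.2]
grip_width: 0.0333
```

```bash
python3 plan.py 0.496 -0.161 0.211 -90 5 1; python3 shot.py w22
```

```text
now [ 0.4964 -0.157   0.2325] yaw -89.75 q [ 0.39  0.48 -0.25  2.04  0.19  0.64 -1.55] t 46.0 F [ 0.8 -0.5 -0.2] gw 0.0333
5 rows; first [np.float64(0.0067), np.float64(0.0006), np.float64(0.0359)] [np.float64(0.0003), np.float64(-0.0), np.float64(0.0004)] last [np.float64(0.0067), np.float64(0.0006), np.float64(0.0359)] [np.float64(0.0003), np.float64(-0.0), np.float64(0.0004)]
{"dp": [[0.0067, 0.0006, 0.0359], [0.0067, 0.0006, 0.0359], [0.0067, 0.0006, 0.0359], [0.0067, 0.0006, 0.0359], [0.0067, 0.0006, 0.0359]], "twist": [[0.0003, -0.0, 0.0004], [0.0003, -0.0, 0.0004], [0.0003, -0.0, 0.0004], [0.0003, -0.0, 0.0004], [0.0003, -0.0, 0.0004]]}
```

View pics/w22.png

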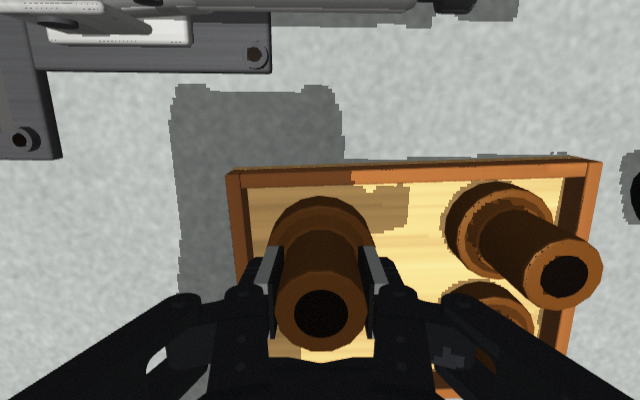

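Request:
{"method": "apply_moves", "body": {
  "dp": [
    [0.007,0,0.036],
    [0.007,0,0.036],
    [0.007,0,0.036],
    [0.007,0,0.036],
    [0.005,0,0.025],
    [0,0,0.02],
    [0,0,0.02],
    [0,0,0]
  ],
  "twist": [
    [0,0,0],
    [0,0,0],
    [0,0,0],
    [0,0,0],
    [0,0,0],
    [0,0,0],
    [0,0,0],
    [0,0,0]
  ],
  "jaw": [255,255,255,255,255,255,255,255]
}}

```text
clock: 46.8
tcp_pos: [0.4974, -0.162, 0.2103]
orientation: [2.223, -2.217, 0.004]
contact_force: [0.2, -0.1, -1.3]
grip_width: 0.0332
```

```bash
python3 plan.py 0.496 -0.161 0.211 -90 5
```

```text
now [ 0.4974 -0.162   0.2103] yaw -89.85 q [ 0.38  0.52 -0.23  2.05  0.21  0.6  -1.56] t 46.8 F [ 0.2 -0.1 -1.3] gw 0.0332
1 rows; first [np.float64(-0.0081), np.float64(0.0119), np.float64(-0.006)] [np.float64(-0.0004), np.float64(-0.0013), np.float64(0.0013)] last [np.float64(-0.0081), np.float64(0.0119), np.float64(-0.006)] [np.float64(-0.0004), np.float64(-0.0013), np.float64(0.0013)]
{"dp": [[-0.0081, 0.0119, -0.006]], "twist": [[-0.0004, -0.0013, 0.0013]]}
```

At the predicted floor height (0.2101). Release.

Request:
{"method": "apply_moves", "body": {
  "dp": [
    [0,0,0.015],
    [0,0,0],
    [0,0,0],
    [0,0,0],
    [0,0,0],
    [0,0,0],
    [0,0,-0.05],
    [0,0,-0.1],
    [0,0,-0.2],
    [0,0,-0.3],
    [0,0,-0.25],
    [0,0,0],
    [0,0,0]
  ],
  "twist": [
    [0,0,0],
    [0,0,0],
    [0,0,0],
    [0,0,0],
    [0,0,0],
    [0,0,0],
    [0,0,0],
    [0,0,0],
    [0,0,0],
    [0,0,0],
    [0,0,0],
    [0,0,0],
    [0,0,0]
  ],
  "jaw": [255,255,120,100,90,90,90,90,90,90,90,90,90]
}}

```text
clock: 48.1
tcp_pos: [0.4974, -0.1614, 0.3249]
orientation: [2.225, -2.218, 0.007]
contact_force: [-1.3, 0.4, -1.1]
grip_width: 0.0553
```

```bash
python3 plan.py 0.5875 0.155 0.33 -90 35 1; python3 shot.py w23
```

```text
now [ 0.4974 -0.1614  0.3249] yaw -89.83 q [ 0.43  0.34 -0.28  1.98  0.13  0.83 -1.49] t 48.1 F [-1.3  0.4 -1.1] gw 0.0553
10 rows; first [np.float64(-0.2635), np.float64(-0.0759), np.float64(-0.0049)] [np.float64(-0.0001), np.float64(-0.0002), np.float64(0.0001)] last [np.float64(-0.2637), np.float64(-0.0752), np.float64(-0.0043)] [np.float64(-0.0001), np.float64(-0.0002), np.float64(0.0001)]
{"dp": [[-0.2635, -0.0759, -0.0049], [-0.2635, -0.0758, -0.0048], [-0.2635, -0.0757, -0.0047], [-0.2635, -0.0757, -0.0047], [-0.2636, -0.0756, -0.0046], [-0.2636, -0.0755, -0.0045], [-0.2636, -0.0754, -0.0045], [-0.2636, -0.0753, -0.0044], [-0.2637, -0.0752, -0.0044], [-0.2637, -0.0752, -0.0043]], "twist": [[-0.0001, -0.0002, 0.0001], [-0.0001, -0.0002, 0.0001], [-0.0001, -0.0002, 0.0001], [-0.0001, -0.0002, 0.0001], [-0.0001, -0.0002, 0.0001], [-0.0001, -0.0002, 0.0001], [-0.0001, -0.0002, 0.0001], [-0.0001, -0.0002, 0.0001], [-0.0001, -0.0002, 0.0001], [-0.0001, -0.0002, 0.0001]]}
```

View pics/w23.png

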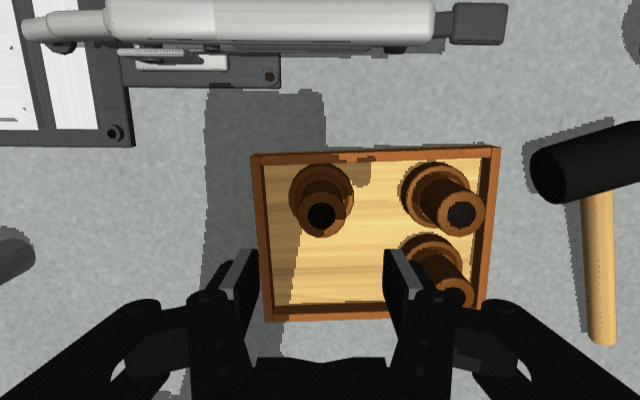

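Three stand. Last: c2.

Request:
{"method": "apply_moves", "body": {
  "dp": [
    [-0.263,-0.076,0],
    [-0.263,-0.076,0],
    [-0.263,-0.076,0],
    [-0.263,-0.076,0],
    [-0.263,-0.076,0],
    [-0.263,-0.076,0],
    [-0.263,-0.076,0],
    [-0.263,-0.076,0],
    [-0.263,-0.076,0],
    [-0.15,-0.06,0],
    [0,0,0],
    [0,0,0],
    [0,0,0]
  ],
  "twist": [
    [0,0,0],
    [0,0,0],
    [0,0,0],
    [0,0,0],
    [0,0,0],
    [0,0,0],
    [0,0,0],
    [0,0,0],
    [0,0,0],
    [0,0,0],
    [0,0,0],
    [0,0,0],
    [0,0,0]
  ],
  "jaw": [90,90,90,90,90,90,90,90,90,90,90,90,90]
}}

```text
clock: 49.45
tcp_pos: [0.5856, 0.1475, 0.3102]
orientation: [2.204, -2.211, -0.014]
contact_force: [0.2, 0.3, 0.6]
grip_width: 0.055
```

```bash
python3 plan.py 0.588 0.1555 0.29 -90 20 1; python3 shot.py w24
```

```text
now [0.5856 0.1475 0.3102] yaw -90.16 q [-0.09  0.49 -0.35  1.79  0.2   0.92 -2.1 ] t 49.5 F [0.2 0.3 0.6] gw 0.055
2 rows; first [np.float64(-0.034), np.float64(-0.0116), np.float64(0.0837)] [np.float64(0.0048), np.float64(-0.0018), np.float64(-0.0007)] last [np.float64(-0.0336), np.float64(-0.0108), np.float64(0.0839)] [np.float64(0.0048), np.float64(-0.0018), np.float64(-0.0007)]
{"dp": [[-0.034, -0.0116, 0.0837], [-0.0336, -0.0108, 0.0839]], "twist": [[0.0048, -0.0018, -0.0007], [0.0048, -0.0018, -0.0007]]}
```

View pics/w24.png

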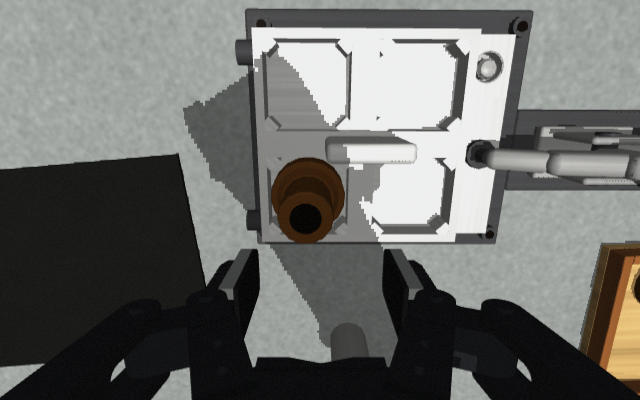

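Request:
{"method": "apply_moves", "body": {
  "dp": [
    [-0.034,-0.011,0.08],
    [-0.034,-0.011,0.08],
    [0,0,0],
    [0,0,0]
  ],
  "twist": [
    [0.005,-0.002,0],
    [0.005,-0.002,0],
    [0,0,0],
    [0,0,0]
  ],
  "jaw": [90,90,90,90]
}}

```text
clock: 49.9
tcp_pos: [0.5881, 0.1517, 0.2888]
orientation: [-2.211, 2.231, -0.003]
contact_force: [0.5, -0.6, 0.1]
grip_width: 0.0556
```

```bash
python3 plan.py 0.588 0.1555 0.226 -90 10 1; python3 - <<'E'
from h import *
f=pickle.load(open("w24.pkl","rb"));P=f["pose"]
print(pix2w(f,305,218,.088,P).round(4))
E
```

```text
now [0.5881 0.1517 0.2888] yaw -90.51 q [-0.1   0.52 -0.34  1.8   0.22  0.85 -2.12] t 49.9 F [ 0.5 -0.6  0.1] gw 0.0556
7 rows; first [np.float64(-0.0046), np.float64(0.0003), np.float64(0.0748)] [np.float64(-0.0001), np.float64(-0.0001), np.float64(-0.0006)] last [np.float64(-0.0046), np.float64(0.0001), np.float64(0.0748)] [np.float64(-0.0001), np.float64(-0.0001), np.float64(-0.0006)]
{"dp": [[-0.0046, 0.0003, 0.0748], [-0.0046, 0.0003, 0.0748], [-0.0046, 0.0002, 0.0748], [-0.0046, 0.0002, 0.0748], [-0.0046, 0.0002, 0.0748], [-0.0046, 0.0001, 0.0748], [-0.0046, 0.0001, 0.0748]], "twist": [[-0.0001, -0.0001, -0.0006], [-0.0001, -0.0001, -0.0006], [-0.0001, -0.0001, -0.0006], [-0.0001, -0.0001, -0.0006], [-0.0001, -0.0001, -0.0006], [-0.0001, -0.0001, -0.0006], [-0.0001, -0.0001, -0.0006]]}
[0.5887 0.1562 0.088 ]
```

Request:
{"method": "apply_moves", "body": {
  "dp": [
    [-0.006,0,0.074],
    [-0.006,0,0.074],
    [-0.006,0,0.074],
    [-0.006,0,0.074],
    [-0.005,0,0.074],
    [-0.004,0,0.07],
    [0,0,0.045],
    [0,0,0],
    [0,0,0]
  ],
  "twist": [
    [0,0,-0.001],
    [0,0,-0.001],
    [0,0,-0.001],
    [0,0,0],
    [0,0,0],
    [0,0,0],
    [0,0,0],
    [0,0,0],
    [0,0,0]
  ],
  "jaw": [90,90,90,90,90,90,90,90,90]
}}

```text
clock: 50.8
tcp_pos: [0.588, 0.1558, 0.2245]
orientation: [2.219, -2.223, 0.002]
contact_force: [-0.6, -0.5, -0.1]
grip_width: 0.0555
```

```bash
python3 plan.py 0.588 0.1555 0.224 -90 10 1
```

```text
now [0.588  0.1558 0.2245] yaw -90.1 q [-0.13  0.61 -0.31  1.84  0.27  0.74 -2.16] t 50.8 F [-0.6 -0.5 -0.1] gw 0.0555
1 rows; first [np.float64(0.0026), np.float64(-0.0003), np.float64(0.0043)] [np.float64(-0.0003), np.float64(-0.0007), np.float64(-0.0009)] last [np.float64(0.0026), np.float64(-0.0003), np.float64(0.0043)] [np.float64(-0.0003), np.float64(-0.0007), np.float64(-0.0009)]
{"dp": [[0.0026, -0.0003, 0.0043]], "twist": [[-0.0003, -0.0007, -0.0009]]}
```

Request:
{"method": "apply_moves", "body": {
  "dp": [
    [0,0,0],
    [0,0,0],
    [0,0,0],
    [0,0,0],
    [0,0,0],
    [0,0,0],
    [0,0,-0.03],
    [0,0,-0.06],
    [0,0,-0.1],
    [0,0,-0.15],
    [0,0,-0.15],
    [0,0,-0.15],
    [0,0,-0.1],
    [0,0,0],
    [0,0,0]
  ],
  "twist": [
    [0,0,0],
    [0,0,0],
    [0,0,0],
    [0,0,0],
    [0,0,0],
    [0,0,0],
    [0,0,0],
    [0,0,0],
    [0,0,0],
    [0,0,0],
    [0,0,0],
    [0,0,0],
    [0,0,0],
    [0,0,0],
    [0,0,0]
  ],
  "jaw": [255,255,255,255,255,255,255,255,255,255,255,255,255,255,255]
}}

```text
clock: 52.3
tcp_pos: [0.5882, 0.1561, 0.3235]
orientation: [-2.216, 2.221, -0.006]
contact_force: [-1.3, 0.1, -1.1]
grip_width: 0.0331
```

```bash
python3 plan.py 0.430 -0.161 0.31 -90 32 1; python3 shot.py w25
```

```text
now [0.5882 0.1561 0.3235] yaw -90.11 q [-0.1   0.48 -0.35  1.78  0.2   0.92 -2.11] t 52.3 F [-1.3  0.1 -1.1] gw 0.0331
12 rows; first [np.float64(0.2204), np.float64(0.1095), np.float64(0.0088)] [np.float64(-0.0002), np.float64(-0.0), np.float64(-0.0001)] last [np.float64(0.2202), np.float64(0.1098), np.float64(0.0093)] [np.float64(-0.0002), np.float64(-0.0), np.float64(-0.0001)]
{"dp": [[0.2204, 0.1095, 0.0088], [0.2204, 0.1095, 0.0088], [0.2204, 0.1095, 0.0089], [0.2204, 0.1095, 0.0089], [0.2203, 0.1096, 0.009], [0.2203, 0.1096, 0.009], [0.2203, 0.1096, 0.0091], [0.2203, 0.1097, 0.0091], [0.2203, 0.1097, 0.0092], [0.2202, 0.1097, 0.0092], [0.2202, 0.1098, 0.0093], [0.2202, 0.1098, 0.0093]], "twist": [[-0.0002, -0.0, -0.0001], [-0.0002, -0.0, -0.0001], [-0.0002, -0.0, -0.0001], [-0.0002, -0.0, -0.0001], [-0.0002, -0.0, -0.0001], [-0.0002, -0.0, -0.0001], [-0.0002, -0.0, -0.0001], [-0.0002, -0.0, -0.0001], [-0.0002, -0.0, -0.0001], [-0.0002, -0.0, -0.0001], [-0.0002, -0.0, -0.0001], [-0.0002, -0.0, -0.0001]]}
```

View pics/w25.png

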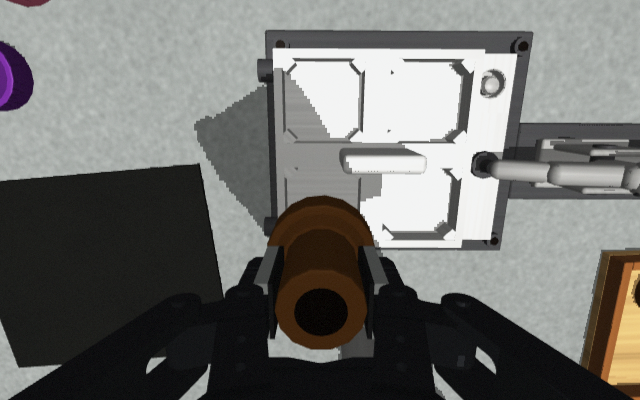

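Request:
{"method": "apply_moves", "body": {
  "dp": [
    [0.12,0.06,0],
    [0.22,0.107,0],
    [0.22,0.107,0],
    [0.22,0.107,0],
    [0.22,0.107,0],
    [0.22,0.107,0],
    [0.22,0.107,0],
    [0.22,0.107,0],
    [0.22,0.107,0],
    [0.22,0.107,0],
    [0.22,0.107,0],
    [0.16,0.06,0],
    [0,0,0],
    [0,0,0]
  ],
  "twist": [
    [0,0,0],
    [0,0,0],
    [0,0,0],
    [0,0,0],
    [0,0,0],
    [0,0,0],
    [0,0,0],
    [0,0,0],
    [0,0,0],
    [0,0,0],
    [0,0,0],
    [0,0,0],
    [0,0,0],
    [0,0,0]
  ],
  "jaw": [255,255,255,255,255,255,255,255,255,255,255,255,255,255]
}}

```text
clock: 53.75
tcp_pos: [0.423, -0.1632, 0.3118]
orientation: [2.197, -2.222, -0.022]
contact_force: [0.7, 0.7, -0.4]
grip_width: 0.0331
```

```bash
python3 plan.py 0.430 -0.161 0.242 -90 13 1
```

```text
now [ 0.423  -0.1632  0.3118] yaw -90.66 q [ 0.47  0.26 -0.27  2.14  0.11  0.78 -1.46] t 53.8 F [ 0.7  0.7 -0.4] gw 0.0331
6 rows; first [np.float64(-0.0033), np.float64(-0.0117), np.float64(0.0967)] [np.float64(0.0017), np.float64(-0.0002), np.float64(-0.0009)] last [np.float64(-0.0031), np.float64(-0.01), np.float64(0.0969)] [np.float64(0.0017), np.float64(-0.0002), np.float64(-0.0009)]
{"dp": [[-0.0033, -0.0117, 0.0967], [-0.0033, -0.0114, 0.0968], [-0.0032, -0.011, 0.0968], [-0.0032, -0.0107, 0.0969], [-0.0031, -0.0104, 0.0969], [-0.0031, -0.01, 0.0969]], "twist": [[0.0017, -0.0002, -0.0009], [0.0017, -0.0002, -0.0009], [0.0017, -0.0002, -0.0009], [0.0017, -0.0002, -0.0009], [0.0017, -0.0002, -0.0009], [0.0017, -0.0002, -0.0009]]}
```

Request:
{"method": "apply_moves", "body": {
  "dp": [
    [-0.003,-0.011,0.095],
    [-0.003,-0.011,0.095],
    [-0.002,-0.011,0.095],
    [0,-0.01,0.095],
    [0,-0.01,0.095],
    [0,-0.008,0.08],
    [0,0,0],
    [0,0,0]
  ],
  "twist": [
    [0.002,0,-0.001],
    [0.002,0,-0.001],
    [0.002,0,0],
    [0.002,0,0],
    [0.001,0,0],
    [0.001,0,0],
    [0,0,0],
    [0,0,0]
  ],
  "jaw": [255,255,255,255,255,255,255,255]
}}

```text
clock: 54.55
tcp_pos: [0.4298, -0.1575, 0.2409]
orientation: [2.222, -2.221, -0.003]
contact_force: [0.1, 0.2, -0.2]
grip_width: 0.0334
```

```bash
python3 plan.py 0.430 -0.161 0.212 -90 5 1; python3 shot.py w26
```

```text
now [ 0.4298 -0.1575  0.2409] yaw -89.97 q [ 0.43  0.38 -0.25  2.18  0.17  0.6  -1.52] t 54.5 F [ 0.1  0.2 -0.2] gw 0.0334
6 rows; first [np.float64(0.0049), np.float64(-0.0003), np.float64(0.0401)] [np.float64(0.0001), np.float64(0.0001), np.float64(0.0)] last [np.float64(0.0049), np.float64(-0.0003), np.float64(0.0401)] [np.float64(0.0001), np.float64(0.0001), np.float64(0.0)]
{"dp": [[0.0049, -0.0003, 0.0401], [0.0049, -0.0003, 0.0401], [0.0049, -0.0003, 0.0401], [0.0049, -0.0003, 0.0401], [0.0049, -0.0003, 0.0401], [0.0049, -0.0003, 0.0401]], "twist": [[0.0001, 0.0001, 0.0], [0.0001, 0.0001, 0.0], [0.0001, 0.0001, 0.0], [0.0001, 0.0001, 0.0], [0.0001, 0.0001, 0.0], [0.0001, 0.0001, 0.0]]}
```

View pics/w26.png

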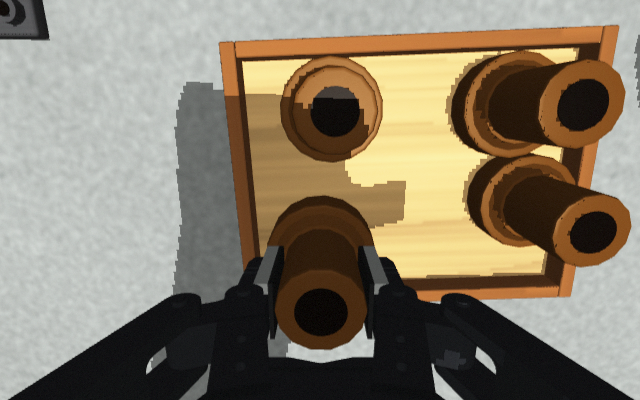

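Request:
{"method": "apply_moves", "body": {
  "dp": [
    [0.005,0,0.04],
    [0.005,0,0.04],
    [0.005,0,0.04],
    [0.005,0,0.04],
    [0.005,0,0.035],
    [0.003,0,0.025],
    [0,0,0.02],
    [0,0,0.02],
    [0,0,0]
  ],
  "twist": [
    [0,0,0],
    [0,0,0],
    [0,0,0],
    [0,0,0],
    [0,0,0],
    [0,0,0],
    [0,0,0],
    [0,0,0],
    [0,0,0]
  ],
  "jaw": [255,255,255,255,255,255,255,255,255]
}}

```text
clock: 55.5
tcp_pos: [0.431, -0.1616, 0.2106]
orientation: [-2.22, 2.222, -0.004]
contact_force: [-1.2, -0.7, -0.5]
grip_width: 0.0331
```

```bash
python3 plan.py 0.430 -0.161 0.211 -90 5
```

```text
now [ 0.431  -0.1616  0.2106] yaw -90.03 q [ 0.42  0.44 -0.23  2.19  0.2   0.52 -1.54] t 55.5 F [-1.2 -0.7 -0.5] gw 0.0331
1 rows; first [np.float64(-0.0048), np.float64(0.0083), np.float64(-0.0033)] [np.float64(-0.001), np.float64(-0.0007), np.float64(-0.0003)] last [np.float64(-0.0048), np.float64(0.0083), np.float64(-0.0033)] [np.float64(-0.001), np.float64(-0.0007), np.float64(-0.0003)]
{"dp": [[-0.0048, 0.0083, -0.0033]], "twist": [[-0.001, -0.0007, -0.0003]]}
```

Request:
{"method": "apply_moves", "body": {
  "dp": [
    [0,0,0.015],
    [0,0,0],
    [0,0,0],
    [0,0,0],
    [0,0,0],
    [0,0,0],
    [0,0,-0.05],
    [0,0,-0.1],
    [0,0,-0.2],
    [0,0,-0.3],
    [0,0,-0.3],
    [0,0,-0.2],
    [0,0,0],
    [0,0,0]
  ],
  "twist": [
    [0,0,0],
    [0,0,0],
    [0,0,0],
    [0,0,0],
    [0,0,0],
    [0,0,0],
    [0,0,0],
    [0,0,0],
    [0,0,0],
    [0,0,0],
    [0,0,0],
    [0,0,0],
    [0,0,0],
    [0,0,0]
  ],
  "jaw": [255,255,120,100,90,90,90,90,90,90,90,90,90,90]
}}

```text
clock: 56.9
tcp_pos: [0.4304, -0.1607, 0.358]
orientation: [-2.221, 2.22, -0.008]
contact_force: [-0.7, 0.2, -0.6]
grip_width: 0.0555
```

```bash
python3 plan.py; python3 shot.py w27;python3 - <<'E'
from h import *
from bench import r
f=r.grab_frame("top");crop(f,260,150,460,290,4,"pics/t3.png")
f=r.grab_frame("side");crop(f,260,120,420,290,4,"pics/s4.png")
E
```

```text
now [ 0.4304 -0.1607  0.358 ] yaw -89.99 q [ 0.48  0.2  -0.29  2.09  0.08  0.86 -1.42] t 56.9 F [-0.7  0.2 -0.6] gw 0.0555
```

View pics/w27.png

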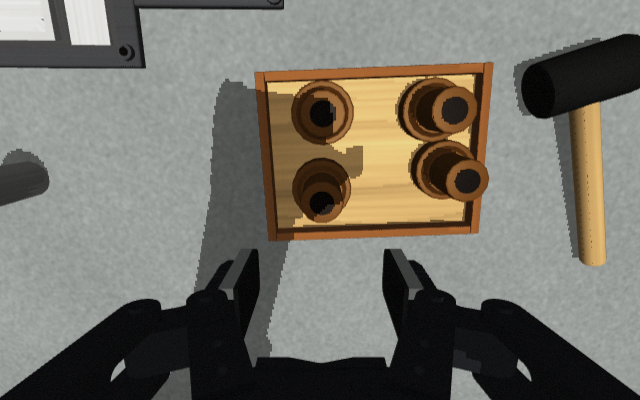

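View pics/s4.png

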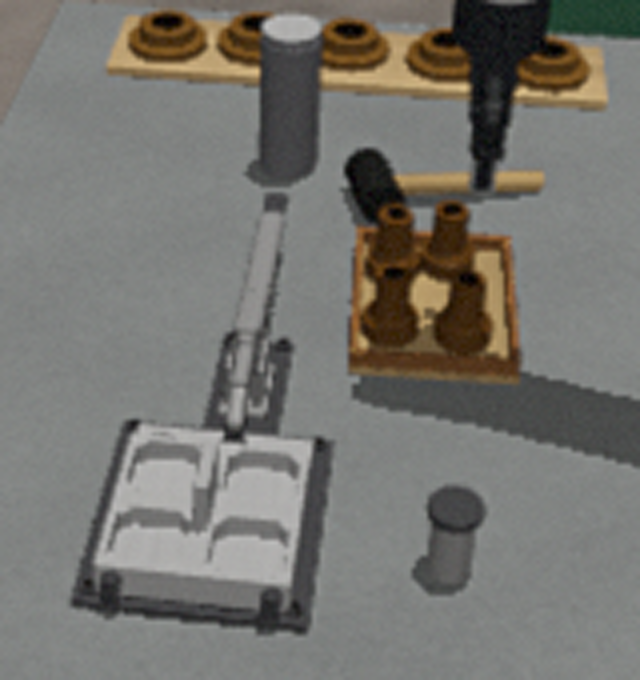

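```bash
python3 - <<'E'
from h import *
f=pickle.load(open("w27.pkl","rb"));P=f["pose"]
T=np.array([.461,-.208]);a=np.radians(1.8);R=np.array([[np.cos(a),-np.sin(a)],[np.sin(a),np.cos(a)]])
for p in [(322,113),(321,203),(455,110),(467,180)]:
    w=pix2w(f,*p,.074,P); print(w.round(4),(R.T@(w[:2]-T)).round(4), pix2w(f,*p,None,P)[2].round(3))
E
```

```text
[ 0.4986 -0.1612  0.074 ] [0.039  0.0456] 0.074
[ 0.4313 -0.1606  0.074 ] [-0.0282  0.0483] 0.075
[ 0.5008 -0.2571  0.074 ] [ 0.0382 -0.0503] 0.076
[ 0.4495 -0.2717  0.074 ] [-0.0135 -0.0633] 0.075
```

```bash
python3 - <<'E'
from h import *
f=pickle.load(open("w27.pkl","rb")); crop(f,380,60,510,245,4,"pics/w27c.png")
f=pickle.load(open("w26.pkl","rb")); crop(f,430,20,640,310,2.5,"pics/w26c.png")
E
```

```text
(no output)
```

View pics/w27c.png

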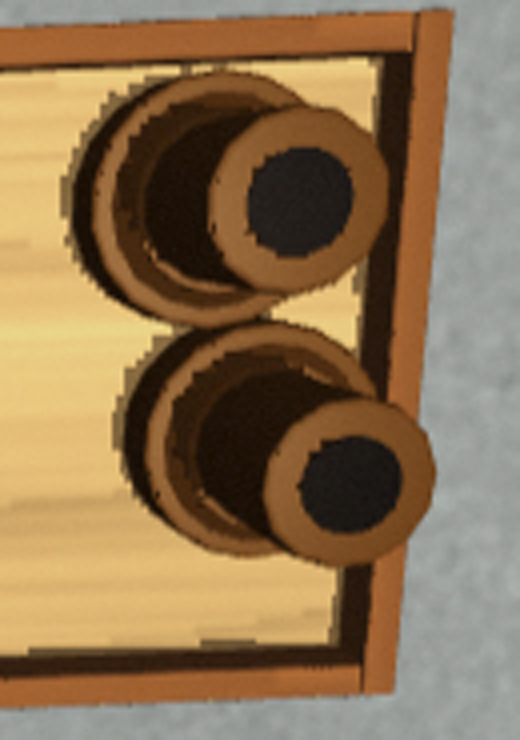

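```bash
python3 - <<'E'
from h import *
f=pickle.load(open("w27.pkl","rb"));P=f["pose"]
for n,(a,b) in {"D":((262,440),(350,482)),"C":((212,200),(299,200))}.items():
    q=lambda x,y,z:pix2w(f,(x+.5)/4-.5+380,(y+.5)/4-.5+60,z,P)
    print(n,q(*a,.028).round(4),q(*b,.074).round(4))
E
```

```text
D [ 0.4496 -0.2714  0.028 ] [ 0.4494 -0.2718  0.074 ]
C [ 0.5012 -0.2557  0.028 ] [ 0.501  -0.2566  0.074 ]
```

```bash
python3 - <<'E'
from h import *
f=pickle.load(open("top.pkl","rb"))
print(pix2w(f,469,196).round(3))
f=pickle.load(open("w9.pkl","rb"))
E
python3 plan.py 0.6145 -0.254 0.36 0 40 1
```

```text
[ 0.623 -0.449  0.161]
now [ 0.4302 -0.1607  0.3565] yaw -89.97 q [ 0.48  0.2  -0.29  2.09  0.08  0.86 -1.42] t 57.0 F [-0.3 -0.2 -0.2] gw 0.0553
12 rows; first [np.float64(0.0649), np.float64(-0.1279), np.float64(-0.0021)] [np.float64(-0.0), np.float64(-0.0001), np.float64(-0.0625)] last [np.float64(0.1353), np.float64(0.0476), np.float64(-0.0024)] [np.float64(-0.0), np.float64(-0.0001), np.float64(-0.0625)]
{"dp": [[0.0649, -0.1279, -0.0021], [0.081, -0.1184, -0.0021], [0.0958, -0.1068, -0.0021], [0.1089, -0.0934, -0.0022], [0.1201, -0.0784, -0.0022], [0.1293, -0.062, -0.0022], [0.1363, -0.0446, -0.0022], [0.141, -0.0265, -0.0023], [0.1432, -0.0078, -0.0023], [0.143, 0.0109, -0.0023], [0.1404, 0.0295, -0.0024], [0.1353, 0.0476, -0.0024]], "twist": [[-0.0, -0.0001, -0.0625], [-0.0, -0.0001, -0.0625], [-0.0, -0.0001, -0.0625], [-0.0, -0.0001, -0.0625], [-0.0, -0.0001, -0.0625], [-0.0, -0.0001, -0.0625], [-0.0, -0.0001, -0.0625], [-0.0, -0.0001, -0.0625], [-0.0, -0.0001, -0.0625], [-0.0, -0.0001, -0.0625], [-0.0, -0.0001, -0.0625], [-0.0, -0.0001, -0.0625]]}
```

Request:
{"method": "apply_moves", "body": {
  "dp": [
    [0.065,-0.128,0],
    [0.081,-0.118,0],
    [0.096,-0.107,0],
    [0.109,-0.093,0],
    [0.12,-0.078,0],
    [0.129,-0.062,0],
    [0.136,-0.045,0],
    [0.141,-0.026,0],
    [0.143,-0.008,0],
    [0.143,0.011,0],
    [0.14,0.03,0],
    [0.12,0.04,0],
    [0,0,0],
    [0,0,0],
    [0,0,0]
  ],
  "twist": [
    [0,0,-0.062],
    [0,0,-0.062],
    [0,0,-0.062],
    [0,0,-0.062],
    [0,0,-0.062],
    [0,0,-0.062],
    [0,0,-0.062],
    [0,0,-0.062],
    [0,0,-0.062],
    [0,0,-0.062],
    [0,0,-0.062],
    [0,0,-0.055],
    [0,0,0],
    [0,0,0],
    [0,0,0]
  ],
  "jaw": [255,255,255,255,255,255,255,255,255,255,255,255,255,255,255]
}}

```text
clock: 58.55
tcp_pos: [0.6151, -0.25, 0.3289]
orientation: [-3.123, -0.056, 0.058]
contact_force: [-1.2, 0.4, 0.4]
grip_width: -0.0
```

```bash
python3 plan.py 0.6145 -0.254 0.30 0 15 1; python3 shot.py w28
```

```text
now [ 0.6151 -0.25    0.3289] yaw 2.06 q [ 0.66  0.6  -0.53  1.61  0.32  1.07  0.08] t 58.5 F [-1.2  0.4  0.4] gw -0.0
2 rows; first [np.float64(0.0015), np.float64(0.019), np.float64(0.1201)] [np.float64(-0.0043), np.float64(0.0089), np.float64(0.0085)] last [np.float64(-0.0004), np.float64(0.0179), np.float64(0.1202)] [np.float64(-0.0043), np.float64(0.0089), np.float64(0.0085)]
{"dp": [[0.0015, 0.019, 0.1201], [-0.0004, 0.0179, 0.1202]], "twist": [[-0.0043, 0.0089, 0.0085], [-0.0043, 0.0089, 0.0085]]}
```

View pics/w28.png

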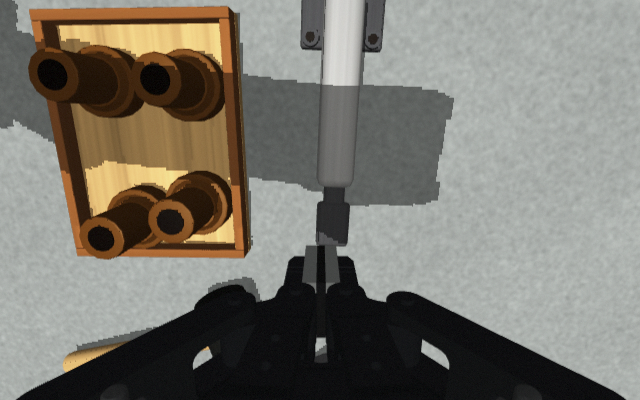

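```bash
python3 - <<'E'
from h import *
f=pickle.load(open("w28.pkl","rb"));P=f["pose"]
for p in [(333,204),(333,222),(333,240),(337,180),(318,222),(349,222)]: print(p,pix2w(f,*p,None,P).round(4))
E
```

```text
(333, 204) [ 0.6152 -0.2367  0.0811]
(333, 222) [ 0.6157 -0.2484  0.0835]
(333, 240) [ 0.6163 -0.2618  0.0819]
(337, 180) [ 0.6169 -0.219   0.0888]
(318, 222) [ 0.6057 -0.2492  0.0827]
(349, 222) [ 0.6314 -0.2739  0.0009]
```

Request:
{"method": "apply_moves", "body": {
  "dp": [
    [0,0.019,0.1],
    [0,0.018,0.1],
    [0,0,0],
    [0,0,0]
  ],
  "twist": [
    [-0.004,0.009,0.008],
    [-0.004,0.009,0.008],
    [0,0,0],
    [0,0,0]
  ],
  "jaw": [255,255,255,255]
}}

```text
clock: 59.0
tcp_pos: [0.6128, -0.2526, 0.3054]
orientation: [3.141, -0.002, 0.0]
contact_force: [-0.9, -0.7, -0.0]
grip_width: -0.0004
```

```bash
python3 plan.py 0.6145 -0.254 0.27 0 15 1
```

```text
now [ 0.6128 -0.2526  0.3054] yaw -0.08 q [ 0.65  0.61 -0.51  1.64  0.34  0.98  0.03] t 59.0 F [-0.9 -0.7 -0. ] gw -0.0004
3 rows; first [np.float64(0.0046), np.float64(0.0039), np.float64(0.0982)] [np.float64(0.0), np.float64(-0.0), np.float64(-0.0002)] last [np.float64(0.0046), np.float64(0.004), np.float64(0.0982)] [np.float64(0.0), np.float64(-0.0), np.float64(-0.0002)]
{"dp": [[0.0046, 0.0039, 0.0982], [0.0046, 0.0039, 0.0982], [0.0046, 0.004, 0.0982]], "twist": [[0.0, -0.0, -0.0002], [0.0, -0.0, -0.0002], [0.0, -0.0, -0.0002]]}
```

Request:
{"method": "apply_moves", "body": {
  "dp": [
    [0.005,0.004,0.098],
    [0.005,0.004,0.098],
    [0.005,0.004,0.098],
    [0,0,0.05],
    [0,0,0.05]
  ],
  "twist": [
    [0,0,0],
    [0,0,0],
    [0,0,0],
    [0,0,0],
    [0,0,0]
  ],
  "jaw": [255,255,255,255,255]
}}

```text
clock: 59.5
tcp_pos: [0.6153, -0.2538, 0.2561]
orientation: [3.141, -0.002, 0.003]
contact_force: [0.3, 0.2, 0.0]
grip_width: 0.0
```

```bash
python3 plan.py
```

```text
now [ 0.6153 -0.2538  0.2561] yaw -0.07 q [ 0.63  0.67 -0.48  1.67  0.38  0.9   0.  ] t 59.5 F [0.3 0.2 0. ] gw 0.0
```

Request:
{"method": "apply_moves", "body": {
  "dp": [
    [0,0,0.07],
    [0,0,0.07],
    [0,0,0.07]
  ],
  "twist": [
    [0,0,0],
    [0,0,0],
    [0,0,0]
  ],
  "jaw": [255,255,255]
}}

```text
clock: 59.8
tcp_pos: [0.6156, -0.255, 0.23]
orientation: [3.139, -0.003, 0.004]
contact_force: [-1.3, -2.8, 4.5]
grip_width: -0.0001
```

```bash
python3 plan.py
```

```text
now [ 0.6156 -0.255   0.23  ] yaw -0.11 q [ 0.62  0.7  -0.47  1.68  0.4   0.86 -0.01] t 59.8 F [-1.3 -2.8  4.5] gw -0.0001
```

Request:
{"method": "apply_moves", "body": {
  "dp": [
    [0,0,0.05],
    [0,0,0.03]
  ],
  "twist": [
    [0,0,0],
    [0,0,0]
  ],
  "jaw": [255,255]
}}

```text
clock: 60.0
tcp_pos: [0.6154, -0.2553, 0.219]
orientation: [3.139, -0.004, 0.003]
contact_force: [0.0, 1.5, 2.7]
grip_width: 0.0001
```

```bash
python3 plan.py; python3 shot.py w29; python3 - <<'E'
from h import *
from bench import r
f=r.grab_frame("side");crop(f,260,90,420,260,4,"pics/s5.png")
E
```

```text
now [ 0.6154 -0.2553  0.219 ] yaw -0.15 q [ 0.62  0.71 -0.46  1.68  0.41  0.84 -0.02] t 60.0 F [0.  1.5 2.7] gw 0.0001
```

View pics/s5.png

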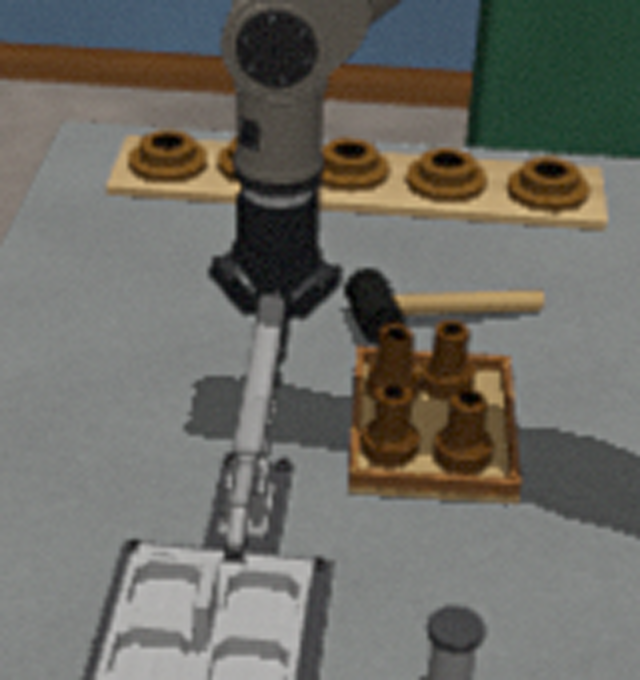

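View pics/w29.png

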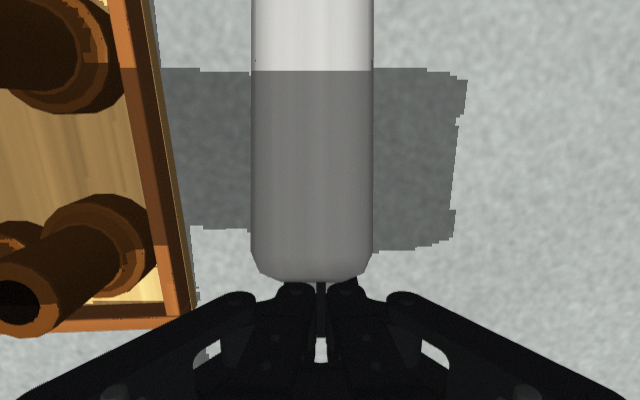

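Request:
{"method": "apply_moves", "body": {
  "dp": [
    [0,0.03,-0.05],
    [0,0.03,-0.1],
    [0,0.05,-0.2],
    [0,0.05,-0.3],
    [0,0,-0.3],
    [0,0,-0.3],
    [0,0,-0.3],
    [0,0,-0.3],
    [0,0,-0.2],
    [0,0,0],
    [0,0,0]
  ],
  "twist": [
    [0,0,0],
    [0,0,0],
    [0,0,0],
    [0,0,0],
    [0,0,0],
    [0,0,0],
    [0,0,0],
    [0,0,0],
    [0,0,0],
    [0,0,0],
    [0,0,0]
  ],
  "jaw": [255,255,255,255,255,255,255,255,255,255,255]
}}

```text
clock: 61.2
tcp_pos: [0.6134, -0.2743, 0.4863]
orientation: [3.139, 0.0, 0.016]
contact_force: [-0.1, -0.1, -0.8]
grip_width: -0.0001
```

```bash
python3 plan.py; python3 shot.py w30; python3 - <<'E'
from h import *
from bench import r
f=r.grab_frame("side");crop(f,260,90,420,260,4,"pics/s6.png")
E
```

```text
now [ 0.6134 -0.2743  0.4863] yaw 0.01 q [ 0.7   0.47 -0.55  1.44  0.25  1.3   0.14] t 61.2 F [-0.1 -0.1 -0.8] gw -0.0001
```

View pics/s6.png

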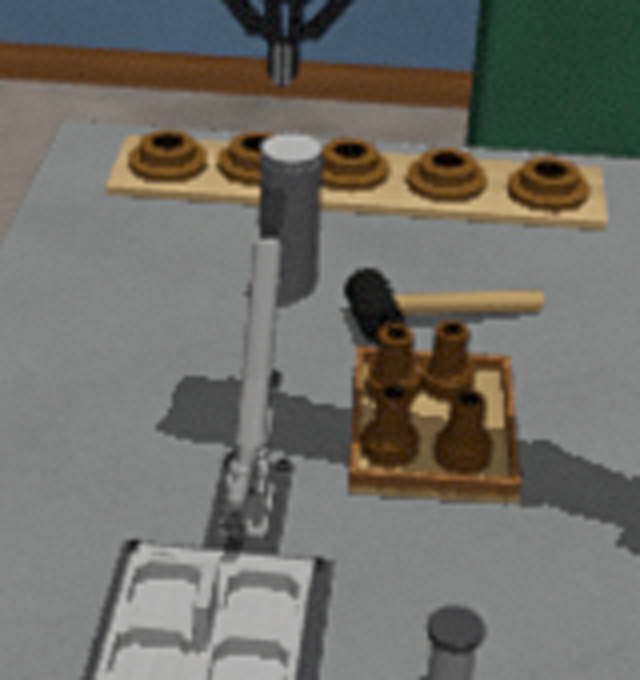

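View pics/w30.png

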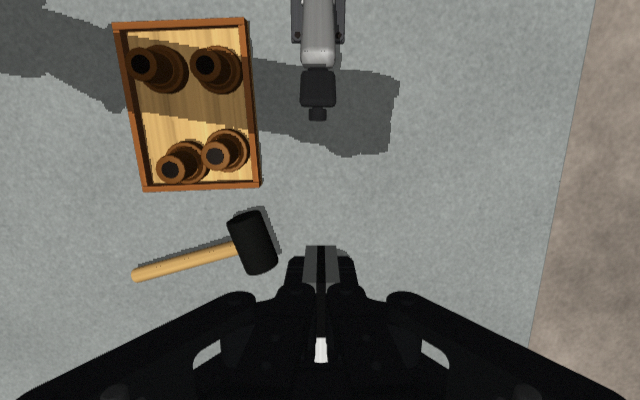

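```bash
python3 - <<'E'
from h import *
f=pickle.load(open("w30.pkl","rb"));P=f["pose"]
print(pix2w(f,318,85,None,P).round(4))
E
python3 plan.py 0.622 0.13 0.45 0 45 1
```

```text
[ 0.6158 -0.1914  0.2369]
now [ 0.6135 -0.2743  0.4853] yaw 0.01 q [ 0.7   0.47 -0.55  1.44  0.25  1.3   0.14] t 61.3 F [-0.5 -0.1 -0.3] gw -0.0001
10 rows; first [np.float64(0.0069), np.float64(-0.337), np.float64(0.0289)] [np.float64(0.0001), np.float64(-0.0004), np.float64(0.0)] last [np.float64(0.0071), np.float64(-0.3369), np.float64(0.0294)] [np.float64(0.0001), np.float64(-0.0004), np.float64(0.0)]
{"dp": [[0.0069, -0.337, 0.0289], [0.0069, -0.337, 0.029], [0.0069, -0.337, 0.029], [0.0069, -0.337, 0.0291], [0.007, -0.337, 0.0291], [0.007, -0.337, 0.0292], [0.007, -0.3369, 0.0292], [0.007, -0.3369, 0.0293], [0.007, -0.3369, 0.0293], [0.0071, -0.3369, 0.0294]], "twist": [[0.0001, -0.0004, 0.0], [0.0001, -0.0004, 0.0], [0.0001, -0.0004, 0.0], [0.0001, -0.0004, 0.0], [0.0001, -0.0004, 0.0], [0.0001, -0.0004, 0.0], [0.0001, -0.0004, 0.0], [0.0001, -0.0004, 0.0], [0.0001, -0.0004, 0.0], [0.0001, -0.0004, 0.0]]}
```

Release pad is at (0.616, −0.191, 0.237): exactly the fully open position. Back to the box.

Request:
{"method": "apply_moves", "body": {
  "dp": [
    [0.007,-0.33,0],
    [0.007,-0.33,0],
    [0.007,-0.33,0],
    [0.007,-0.33,0],
    [0.007,-0.33,0],
    [0.007,-0.33,0.03],
    [0.007,-0.33,0.05],
    [0.007,-0.33,0.05],
    [0.007,-0.33,0.05],
    [0.007,-0.25,0.05],
    [0,0,0.05],
    [0,0,0],
    [0,0,0]
  ],
  "twist": [
    [0,0,0],
    [0,0,0],
    [0,0,0],
    [0,0,0],
    [0,0,0],
    [0,0,0],
    [0,0,0],
    [0,0,0],
    [0,0,0],
    [0,0,0],
    [0,0,0],
    [0,0,0],
    [0,0,0]
  ],
  "jaw": [120,120,120,120,120,120,120,120,120,120,120,120,120]
}}

```text
clock: 62.6
tcp_pos: [0.6183, 0.1213, 0.4294]
orientation: [3.139, -0.005, -0.038]
contact_force: [-0.7, -0.4, 0.2]
grip_width: 0.0451
```

```bash
python3 plan.py 0.625 0.112 0.31 -0.3 30 1; python3 shot.py w31
```

```text
now [0.6183 0.1213 0.4294] yaw -0.18 q [ 0.18  0.47 -0.66  1.6   0.29  1.2  -0.54] t 62.6 F [-0.7 -0.4  0.2] gw 0.0451
4 rows; first [np.float64(0.02), np.float64(0.0188), np.float64(0.2483)] [np.float64(0.0002), np.float64(0.0029), np.float64(0.0002)] last [np.float64(0.0155), np.float64(0.0191), np.float64(0.2486)] [np.float64(0.0002), np.float64(0.0029), np.float64(0.0002)]
{"dp": [[0.02, 0.0188, 0.2483], [0.0185, 0.0189, 0.2485], [0.017, 0.019, 0.2486], [0.0155, 0.0191, 0.2486]], "twist": [[0.0002, 0.0029, 0.0002], [0.0002, 0.0029, 0.0002], [0.0002, 0.0029, 0.0002], [0.0002, 0.0029, 0.0002]]}
```

View pics/w31.png

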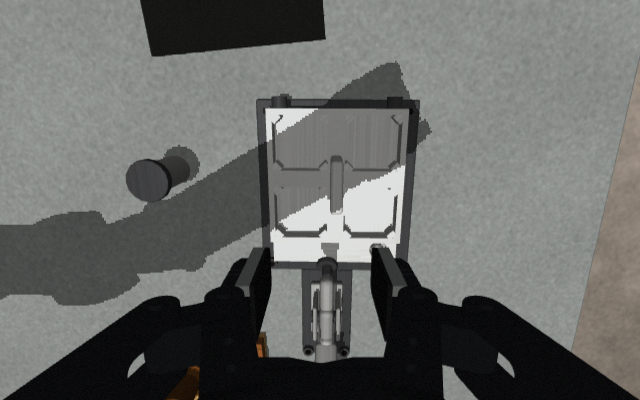

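Request:
{"method": "apply_moves", "body": {
  "dp": [
    [0.02,0.019,0.24],
    [0.018,0.019,0.24],
    [0.017,0.019,0.24],
    [0.015,0.019,0.2],
    [0,0,0],
    [0,0,0]
  ],
  "twist": [
    [0,0.003,0],
    [0,0.003,0],
    [0,0.003,0],
    [0,0.003,0],
    [0,0,0],
    [0,0,0]
  ],
  "jaw": [120,120,120,120,120,120]
}}

```text
clock: 63.25
tcp_pos: [0.6283, 0.1011, 0.3181]
orientation: [3.136, -0.029, 0.011]
contact_force: [0.5, 0.0, 1.6]
grip_width: 0.0457
```

```bash
python3 plan.py 0.625 0.112 0.232 -0.3 10 1;python3 - <<'E'
from h import *
f=pickle.load(open("w31.pkl","rb"));P=f["pose"]
print("bar",pix2w(f,337,158,.086,P).round(4),pix2w(f,337,210,.086,P).round(4))
E
```

```text
now [0.6283 0.1011 0.3181] yaw -1.05 q [ 0.17  0.57 -0.6   1.7   0.39  0.98 -0.59] t 63.2 F [0.5 0.  1.6] gw 0.0457
9 rows; first [np.float64(-0.0038), np.float64(-0.0105), np.float64(0.0796)] [np.float64(0.0003), np.float64(-0.0004), np.float64(-0.0007)] last [np.float64(-0.0032), np.float64(-0.0101), np.float64(0.0797)] [np.float64(0.0003), np.float64(-0.0004), np.float64(-0.0007)]
{"dp": [[-0.0038, -0.0105, 0.0796], [-0.0037, -0.0104, 0.0796], [-0.0036, -0.0104, 0.0796], [-0.0035, -0.0103, 0.0796], [-0.0035, -0.0103, 0.0796], [-0.0034, -0.0102, 0.0797], [-0.0033, -0.0102, 0.0797], [-0.0032, -0.0101, 0.0797], [-0.0032, -0.0101, 0.0797]], "twist": [[0.0003, -0.0004, -0.0007], [0.0003, -0.0004, -0.0007], [0.0003, -0.0004, -0.0007], [0.0003, -0.0004, -0.0007], [0.0003, -0.0004, -0.0007], [0.0003, -0.0004, -0.0007], [0.0003, -0.0004, -0.0007], [0.0003, -0.0004, -0.0007], [0.0003, -0.0004, -0.0007]]}
bar [0.6267 0.1465 0.086 ] [0.6272 0.0965 0.086 ]
```

Request:
{"method": "apply_moves", "body": {
  "dp": [
    [-0.004,-0.013,0.08],
    [-0.004,-0.013,0.08],
    [-0.004,-0.013,0.08],
    [-0.003,-0.012,0.08],
    [-0.003,-0.012,0.08],
    [-0.002,-0.012,0.08],
    [-0.001,-0.008,0.08],
    [0,-0.006,0.08],
    [0,0,0.055],
    [0,0,0],
    [0,0,0]
  ],
  "twist": [
    [0,0,-0.001],
    [0,0,-0.001],
    [0,0,-0.001],
    [0,0,-0.001],
    [0,0,-0.001],
    [0,0,-0.001],
    [0,0,0],
    [0,0,0],
    [0,0,0],
    [0,0,0],
    [0,0,0]
  ],
  "jaw": [120,120,120,120,120,120,120,120,120,120,120]
}}

```text
clock: 64.35
tcp_pos: [0.6277, 0.1127, 0.2308]
orientation: [3.137, -0.008, 0.018]
contact_force: [0.2, 0.2, 0.3]
grip_width: 0.0451
```

```bash
python3 plan.py 0.6255 0.112 0.230 -0.3 10 1
```

```text
now [0.6277 0.1127 0.2308] yaw -0.29 q [ 0.12  0.68 -0.55  1.75  0.47  0.84 -0.66] t 64.3 F [0.2 0.2 0.3] gw 0.0451
1 rows; first [np.float64(-0.0185), np.float64(0.0058), np.float64(0.0067)] [np.float64(0.0024), np.float64(-0.0054), np.float64(0.0)] last [np.float64(-0.0185), np.float64(0.0058), np.float64(0.0067)] [np.float64(0.0024), np.float64(-0.0054), np.float64(0.0)]
{"dp": [[-0.0185, 0.0058, 0.0067]], "twist": [[0.0024, -0.0054, 0.0]]}
```

Request:
{"method": "apply_moves", "body": {
  "dp": [
    [-0.017,0.005,0],
    [0,0,0],
    [0,0,0]
  ],
  "twist": [
    [0.0024,-0.005,0],
    [0,0,0],
    [0,0,0]
  ],
  "jaw": [120,120,120]
}}

```text
clock: 64.65
tcp_pos: [0.6259, 0.112, 0.2319]
orientation: [-3.141, 0.009, -0.002]
contact_force: [0.2, 0.2, 0.1]
grip_width: 0.0451
```

Request:
{"method": "apply_moves", "body": {
  "dp": [
    [0,0,0],
    [0,0,0],
    [0,0,0],
    [0,0,0],
    [0,0,0],
    [0,0,0],
    [0,0,0]
  ],
  "twist": [
    [0,0,0],
    [0,0,0],
    [0,0,0],
    [0,0,0],
    [0,0,0],
    [0,0,0],
    [0,0,0]
  ],
  "jaw": [255,255,255,255,255,255,255],
  "grip_force": 100
}}

```text
clock: 65.35
tcp_pos: [0.6258, 0.112, 0.2328]
orientation: [-3.141, 0.009, -0.003]
contact_force: [0.0, 0.2, 1.7]
grip_width: 0.0101
```

```bash
python3 plan.py 0.6255 0.112 0.25 -0.3 5
```

```text
now [0.6258 0.112  0.2328] yaw -0.34 q [ 0.13  0.68 -0.56  1.75  0.46  0.85 -0.65] t 65.3 F [0.  0.2 1.7] gw 0.0101
4 rows; first [np.float64(-0.0007), np.float64(-0.0001), np.float64(-0.0357)] [np.float64(-0.0001), np.float64(-0.0002), np.float64(-0.0001)] last [np.float64(-0.0007), np.float64(-0.0001), np.float64(-0.0357)] [np.float64(-0.0001), np.float64(-0.0002), np.float64(-0.0001)]
```

Ref: underside 0.010 ↔ TCP 0.2328. Lift 18 mm.

Request:
{"method": "apply_moves", "body": {
  "dp": [
    [0,0,-0.03],
    [0,0,-0.036],
    [0,0,-0.036],
    [0,0,-0.036],
    [0,0,-0.01],
    [0,0,0],
    [0,0,0]
  ],
  "twist": [
    [0,0,0],
    [0,0,0],
    [0,0,0],
    [0,0,0],
    [0,0,0],
    [0,0,0],
    [0,0,0]
  ],
  "jaw": [255,255,255,255,255,255,255]
}}

```text
clock: 66.05
tcp_pos: [0.6245, 0.1109, 0.2493]
orientation: [3.141, -0.009, -0.004]
contact_force: [0.0, -0.2, -5.8]
grip_width: 0.0103
```

```bash
python3 plan.py 0.62 0.25 0.255 0 5
```

```text
now [0.6245 0.1109 0.2493] yaw -0.34 q [ 0.14  0.65 -0.57  1.75  0.44  0.88 -0.64] t 66.0 F [ 0.  -0.2 -5.8] gw 0.0103
28 rows; first [np.float64(-0.0016), np.float64(-0.0414), np.float64(-0.0017)] [np.float64(0.0), np.float64(0.0), np.float64(-0.0001)] last [np.float64(-0.0014), np.float64(-0.0414), np.float64(-0.0017)] [np.float64(0.0), np.float64(0.0), np.float64(-0.0001)]
```

Request:
{"method": "apply_moves", "body": {
  "dp": [
    [0,0,-0.03],
    [0,-0.05,0],
    [-0.003,-0.1,0],
    [-0.003,-0.1,0],
    [-0.003,-0.12,0],
    [-0.003,-0.15,0],
    [-0.003,-0.15,0],
    [-0.003,-0.15,0],
    [-0.003,-0.15,0],
    [-0.003,-0.15,-0.02],
    [-0.003,-0.15,-0.05],
    [0,-0.1,-0.1],
    [0,0,-0.1],
    [0,0,0],
    [0,0,0]
  ],
  "twist": [
    [0,0,0],
    [0,0,0],
    [0,0,0],
    [0,0,0],
    [0,0,0],
    [0,0,0],
    [0,0,0],
    [0,0,0],
    [0,0,0],
    [0,0,0],
    [0,0,0],
    [0,0,0],
    [0,0,0],
    [0,0,0],
    [0,0,0]
  ],
  "jaw": [255,255,255,255,255,255,255,255,255,255,255,255,255,255,255]
}}

```text
clock: 67.55
tcp_pos: [0.6182, 0.2966, 0.2881]
orientation: [-3.137, -0.006, 0.007]
contact_force: [-0.5, -0.1, -5.2]
grip_width: 0.01
```

```bash
python3 plan.py 0.511 0.359 0.28 5 20 1; python3 shot.py w32
```

```text
now [0.6182 0.2966 0.2881] yaw 0.21 q [-0.14  0.68 -0.59  1.59  0.42  1.   -0.86] t 67.5 F [-0.5 -0.1 -5.2] gw 0.01
7 rows; first [np.float64(-0.1273), np.float64(-0.0748), np.float64(0.0105)] [np.float64(-0.0003), np.float64(0.0003), np.float64(-0.0057)] last [np.float64(-0.1216), np.float64(-0.0837), np.float64(0.0098)] [np.float64(-0.0003), np.float64(0.0003), np.float64(-0.0057)]
{"dp": [[-0.1273, -0.0748, 0.0105], [-0.1264, -0.0763, 0.0104], [-0.1254, -0.0778, 0.0103], [-0.1245, -0.0793, 0.0101], [-0.1236, -0.0808, 0.01], [-0.1226, -0.0823, 0.0099], [-0.1216, -0.0837, 0.0098]], "twist": [[-0.0003, 0.0003, -0.0057], [-0.0003, 0.0003, -0.0057], [-0.0003, 0.0003, -0.0057], [-0.0003, 0.0003, -0.0057], [-0.0003, 0.0003, -0.0057], [-0.0003, 0.0003, -0.0057], [-0.0003, 0.0003, -0.0057]]}
```

View pics/w32.png

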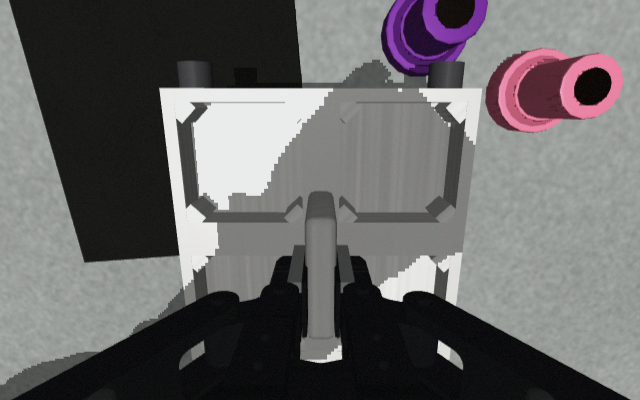

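Request:
{"method": "apply_moves", "body": {
  "dp": [
    [-0.06,0,-0.03],
    [-0.12,0,-0.03],
    [-0.12,0,0],
    [-0.12,0,0],
    [-0.12,0,0],
    [-0.12,0,0],
    [-0.12,0,0],
    [-0.08,-0.04,0],
    [0,-0.08,0],
    [0,-0.1,0],
    [0,-0.1,0],
    [0,-0.1,0],
    [0,-0.05,0],
    [0,0,0],
    [0,0,0]
  ],
  "twist": [
    [0,0,0],
    [0,0,0],
    [0,0,0],
    [0,0,-0.006],
    [0,0,-0.006],
    [0,0,-0.006],
    [0,0,-0.006],
    [0,0,-0.006],
    [0,0,-0.006],
    [0,0,-0.006],
    [0,0,0],
    [0,0,0],
    [0,0,0],
    [0,0,0],
    [0,0,0]
  ],
  "jaw": [255,255,255,255,255,255,255,255,255,255,255,255,255,255,255]
}}

```text
clock: 69.1
tcp_pos: [0.5076, 0.3477, 0.2944]
orientation: [3.137, 0.13, -0.01]
contact_force: [0.2, -0.9, -6.0]
grip_width: 0.0099
```

```bash
python3 plan.py 0.511 0.359 0.26 5 10 1; python3 shot.py w33
```

```text
now [0.5076 0.3477 0.2944] yaw 4.74 q [-0.23  0.59 -0.64  1.76  0.42  0.94 -0.97] t 69.1 F [ 0.2 -0.9 -6. ] gw 0.0099
4 rows; first [np.float64(0.0095), np.float64(-0.0231), np.float64(0.0715)] [np.float64(0.0002), np.float64(0.0008), np.float64(-0.0005)] last [np.float64(0.0093), np.float64(-0.023), np.float64(0.0716)] [np.float64(0.0002), np.float64(0.0008), np.float64(-0.0005)]
{"dp": [[0.0095, -0.0231, 0.0715], [0.0095, -0.023, 0.0716], [0.0094, -0.023, 0.0716], [0.0093, -0.023, 0.0716]], "twist": [[0.0002, 0.0008, -0.0005], [0.0002, 0.0008, -0.0005], [0.0002, 0.0008, -0.0005], [0.0002, 0.0008, -0.0005]]}
```

View pics/w33.png

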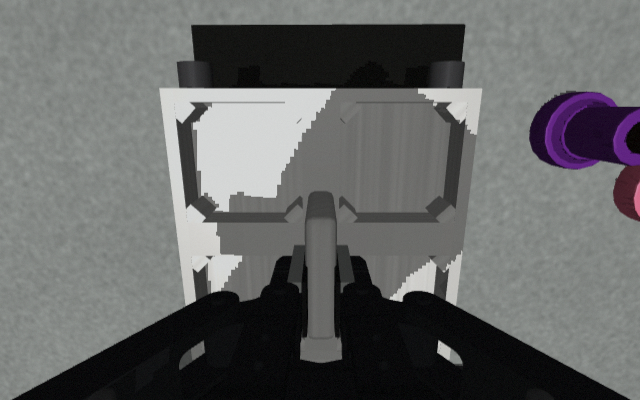

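Request:
{"method": "apply_moves", "body": {
  "dp": [
    [0.009,-0.023,0.071],
    [0.009,-0.023,0.071],
    [0.009,-0.023,0.071],
    [0.009,-0.023,0.071],
    [0,0,0.06],
    [0,0,0.05],
    [0,0,0],
    [0,0,0]
  ],
  "twist": [
    [0,0.001,0],
    [0,0.001,0],
    [0,0,0],
    [0,0,0],
    [0,0,0],
    [0,0,0],
    [0,0,0],
    [0,0,0]
  ],
  "jaw": [255,255,255,255,255,255,255,255]
}}

```text
clock: 69.95
tcp_pos: [0.5117, 0.3574, 0.241]
orientation: [3.135, 0.125, -0.006]
contact_force: [0.4, 0.6, -5.3]
grip_width: 0.0103
```

```bash
python3 plan.py 0.511 0.359 0.23 5 5 1
```

```text
now [0.5117 0.3574 0.241 ] yaw 4.57 q [-0.27  0.66 -0.6   1.77  0.48  0.86 -1.02] t 70.0 F [ 0.4  0.6 -5.3] gw 0.0103
3 rows; first [np.float64(-0.0014), np.float64(-0.0046), np.float64(0.0305)] [np.float64(0.0007), np.float64(0.0006), np.float64(-0.0012)] last [np.float64(-0.0015), np.float64(-0.0046), np.float64(0.0305)] [np.float64(0.0007), np.float64(0.0006), np.float64(-0.0012)]
{"dp": [[-0.0014, -0.0046, 0.0305], [-0.0015, -0.0046, 0.0305], [-0.0015, -0.0046, 0.0305]], "twist": [[0.0007, 0.0006, -0.0012], [0.0007, 0.0006, -0.0012], [0.0007, 0.0006, -0.0012]]}
```

Request:
{"method": "apply_moves", "body": {
  "dp": [
    [0,-0.003,0.03],
    [0,-0.003,0.03],
    [0,0,0.03],
    [0,0,0.02],
    [0,0,0.015],
    [0,0,0]
  ],
  "twist": [
    [0.001,0.001,-0.001],
    [0.001,0.001,-0.001],
    [0,0,0],
    [0,0,0],
    [0,0,0],
    [0,0,0]
  ],
  "jaw": [255,255,255,255,255,255]
}}

```text
clock: 70.55
tcp_pos: [0.5121, 0.3585, 0.2269]
orientation: [-3.138, -0.132, -0.005]
contact_force: [-0.6, 0.3, -5.4]
grip_width: 0.0101
```

```bash
python3 plan.py 0.511 0.359 0.2268 5 5
```

```text
now [0.5121 0.3585 0.2269] yaw 4.8 q [-0.28  0.68 -0.59  1.78  0.5   0.83 -1.03] t 70.5 F [-0.6  0.3 -5.4] gw 0.0101
1 rows; first [np.float64(-0.0091), np.float64(-0.005), np.float64(0.0011)] [np.float64(-0.0005), np.float64(-0.0015), np.float64(-0.0017)] last [np.float64(-0.0091), np.float64(-0.005), np.float64(0.0011)] [np.float64(-0.0005), np.float64(-0.0015), np.float64(-0.0017)]
{"dp": [[-0.0091, -0.005, 0.0011]], "twist": [[-0.0005, -0.0015, -0.0017]]}
```

One more nudge down, then release and rise.

Request:
{"method": "apply_moves", "body": {
  "dp": [
    [0,0,0.015],
    [0,0,0.01],
    [0,0,0],
    [0,0,0],
    [0,0,0],
    [0,0,0],
    [0,0,0],
    [0,0,-0.05],
    [0,0,-0.1],
    [0,0,-0.2],
    [0,0,-0.3],
    [0,0,-0.3],
    [0,0,-0.3],
    [0,0,-0.3],
    [0,0,0],
    [0,0,0]
  ],
  "twist": [
    [0,0,0],
    [0,0,0],
    [0,0,0],
    [0,0,0],
    [0,0,0],
    [0,0,0],
    [0,0,0],
    [0,0,0],
    [0,0,0],
    [0,0,0],
    [0,0,0],
    [0,0,0],
    [0,0,0],
    [0,0,0],
    [0,0,0],
    [0,0,0]
  ],
  "jaw": [255,255,255,180,150,120,120,120,120,120,120,120,120,120,120,120]
}}

```text
clock: 72.15
tcp_pos: [0.5105, 0.36, 0.4295]
orientation: [-3.132, -0.134, -0.019]
contact_force: [0.5, -0.1, -0.9]
grip_width: 0.0448
```

```bash
python3 plan.py; python3 shot.py w34; python3 - <<'E'
from h import *
from bench import r
f=r.grab_frame("top");pickle.dump(f,open("t5.pkl","wb"));crop(f,170,130,490,290,2.5,"pics/t5.png")
f=r.grab_frame("side");crop(f,230,90,430,380,2.6,"pics/s7.png")
E
```

```text
now [0.5105 0.36   0.4295] yaw 4.89 q [-0.2   0.46 -0.7   1.62  0.32  1.17 -0.89] t 72.2 F [ 0.5 -0.1 -0.9] gw 0.0448
```

View pics/w34.png

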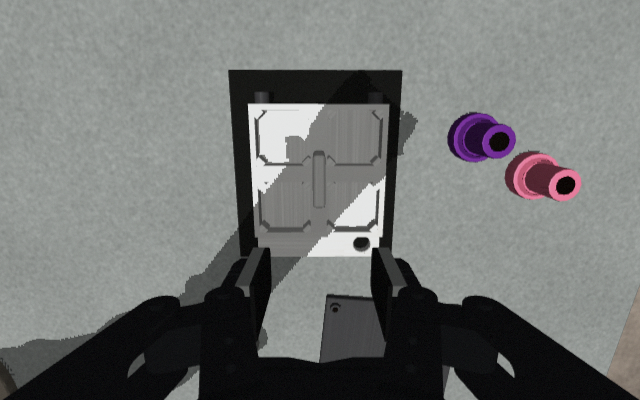

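View pics/s7.png

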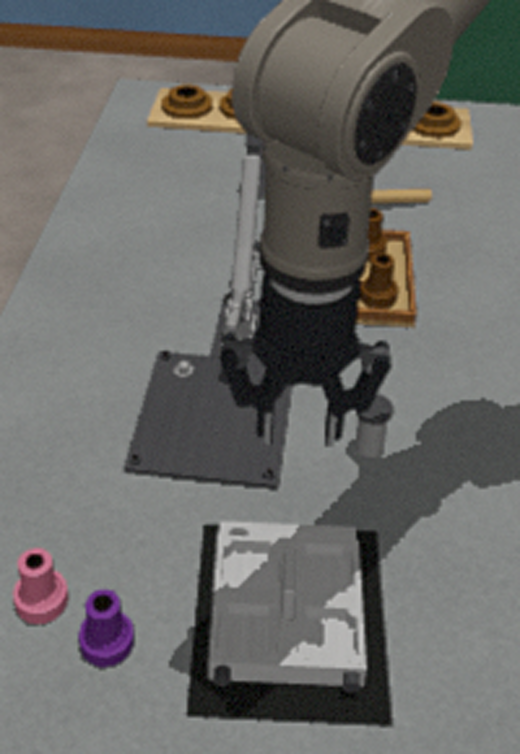

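View pics/t5.png

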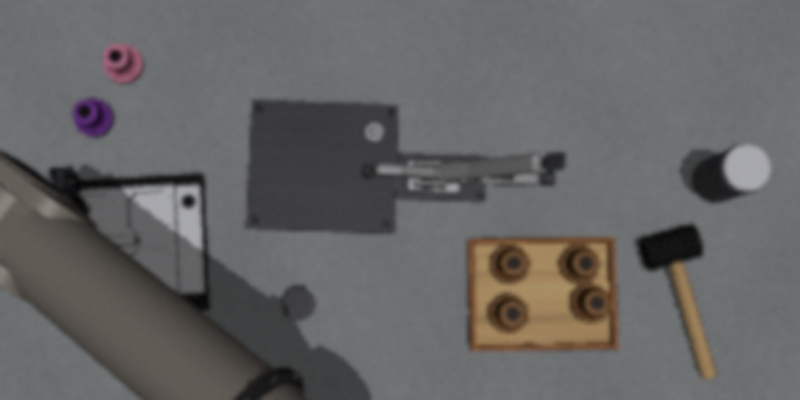

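```bash
python3 - <<'E'
from fit import *
f=pickle.load(open("w34.pkl","rb"));P=f["pose"]
W=[pix2w(f,248,103,.034,P),pix2w(f,388,103,.034,P),pix2w(f,257,256,.016,P),pix2w(f,383,256,.016,P)]
t,y,e=fit(W,[(-73,73),(73,73),(-73,-105),(73,-105)]);print("box",t,y,e.round(4).tolist())
M=[pix2w(f,*p,.004,P) for p in [(229,70),(402,70)]];m=(M[0]+M[1])/2;d=M[1]-M[0];d/=np.linalg.norm(d)
print("mat",m[:2]+.11*np.array([d[1],-d[0]]))
print("z",[pix2w(f,*p,None,P)[2].round(4) for p in [(252,120),(384,120),(318,240),(300,106),(370,252),(262,250),(236,150)]])
E
```

```text
box [0.51498062 0.36472993] 5.305430808340042 [[0.0002, 0.0008], [-0.0014, -0.0002], [-0.0034, 0.0002], [0.0046, -0.0008]]
mat [0.51186016 0.36291027]
z [np.float64(0.0344), np.float64(0.0351), np.float64(0.0164), np.float64(0.0348), np.float64(0.0156), np.float64(0.2666), np.float64(0.0054)]
```

Box lies flat and centred on the mat, the pliers are open, the four cores stand, and the bystanders are where they were. Handing in.

```bash
python3 - <<'E'
from bench import r
print(r.hand_in()); o=r.get_obs(); print(o["clock"],o["contact_force"])
E
```

```text
the job is handed in; nothing more can be done
None
the job is handed in; nothing more can be done
```

I carried the task through to the end and handed it in at about 72 s of the 210 s. `hand_in()` reports no verdict.

What I did, with the checks at each stage:
- **Seating:** I brought the loaded box over the dowel and lowered it. The wrist camera put the foot hole about 1 mm from the dowel axis, with the box flat.
- **Locking:** I pressed the handle down until it lay level at about 0.089 m. It hit its stop with a peak of about 81 N downward on the fingers, under the 120 N wrist limit but more than needed.
- **Cores:** All four were lifted out and set down in the tray, none dropped.
- **Release:** Pushing the lever down about 37 mm sprang the handle up. The thumb pad measured 0.237 m high, against 0.236 m given for fully open. I never read the jaw joint itself, but the wrist view showed the jaw raised as before locking.
- **Box back:** The empty box lies flat on the mat, its middle about 4 mm from the mat's middle.

In the last pictures the mallet, spray can, gauge and pink and purple look-alikes look where they started, but I did not measure their shifts. The gripper was clear of everything.

One core moved about 2 cm after I had placed it, probably the announced knock. It was still upright, at about (-14, -63) mm in the tray frame, inside the allowed range. I left it there. It touches its neighbour and stands close to the tray's rim.

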